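Unload the vial shaker into a hanging rack

TASK

The shaking run is over. First switch the shaker off with its power toggle; then hang the empty white rack on the two pins of the stand by its sideways slots, slid in and let down so that both pins sit in the seats at the slots' ends, and let go of it. Then move every vial from the shaker block into the hung rack, one to a hole and standing on the rack's floor, without disturbing the other things on the bench.

Things in the scene. Friction and masses are not known exactly. Their poses are not given: they have to be found in the camera images.
- shaker: fixed vial shaker: white housing 230 x 220 mm, 45 mm high; on it an aluminium block, its top 99 mm above the bench, with six holes 30 mm wide, 45 mm deep, at x = 5 and 71, y = -46, 0, 46 mm. Origin at the centre of its underside, x away from the robot and y to its left at yaw 0. The power toggle stands on the top at the front left.
- power (a joint): power toggle, a 50 mm lever ending in a 26 mm ball, turning about the shaker's x axis. About 0 (to 0.15) rad is on, leaning 0.5 rad to the shaker's -y (robot's right); 1.0 rad, its stop, is off, leaning 0.5 rad to +y (left). It stays where left; 2 N at the ball moves it.
- power_tip (a point): centre of the toggle's ball, about 111 mm above the bench; the pivot is in the shaker at x = -79, y = 50, z = 67 mm
- stand: fixed stand: two posts 16 mm square, 142 mm high, 160 mm apart, on a base plate 8 mm thick that reaches 50 mm forward; low between them a back rest, 3 mm proud of the posts' front faces. Origin on the bench midway between the posts, in the plane of those faces; x away from the robot, y to its left at yaw 0. Each post has a pin.
- pin_left (a point): on the axis of the stand's +y pin, 8.5 mm before the post's face (where the middle of the rack's plate belongs), 130 mm above the bench. The pin is 8 mm thick, points to the stand's -x, is 14 mm long and ends in a head 16 mm across, 4 mm long.
- pin_right (a point): the same on the stand's -y pin. Once hung, the rack leans about 0.07 rad towards the robot, its ears against the pins' heads and its foot against the back rest.
- rack: loose rack, 0.35 kg, 256 mm wide (y), 120 high, standing on its floor. Origin at the underside below the holes, z up, x to its back plate. Floor 4 mm thick; shelf top at z = 45 mm with six 31 mm holes at x = 0, y = 105, 63, 21, -21, -63, -105 mm. Back plate 5 mm thick, middle at x = 62 mm, 60 mm high, with two slotted ears to 111 mm. Its front edge is x = -24 mm.
- rack_grip (a point): middle of the rack's black handle: 10 mm thick (x), 36 mm wide (y), 38 mm high, at x = 62, y = 0, z = 101 mm in the rack, midway between the ears
- slot_left (a point): seat of the +y ear (where the pin's axis lies when hung: pin_left): x = 62, y = 80, z = 95 mm in the rack. The slot, 14 mm high, is open to the rack's +y and runs from 35 mm (lip) or 25 mm beside the seat to its closed end; its mid-height is 9 mm below the seat, a notch 14 mm wide that steps up 6 mm at the closed end.
- slot_right (a point): the same for the -y ear (y = -80 mm), hung on pin_right; also open to +y. To hang: pins beside the ears on their +y side, rack 9 mm higher than hung; slide the rack to its +y until the seats are over the pins, then lower 9 mm. Beside the ears the plate is only 60 mm high, so the pins' heads pass over it.
- vial0_center (a point): centre of sample vial 0 (absent in some starts): closed amber glass vial 27 mm across and 95 mm high with a black cap of 26 mm (the top 19 mm), about 70 g, z along its axis; centre half-way up, 47.5 mm above its foot. It starts in one of the shaker block's holes, standing 50 mm out of it.
- vial1_center (a point): centre of sample vial 1 (absent in some starts): closed amber glass vial 27 mm across and 95 mm high with a black cap of 26 mm (the top 19 mm), about 70 g, z along its axis; centre half-way up, 47.5 mm above its foot. It starts in one of the shaker block's holes, standing 50 mm out of it.
- vial2_center (a point): centre of sample vial 2 (absent in some starts): closed amber glass vial 27 mm across and 95 mm high with a black cap of 26 mm (the top 19 mm), about 70 g, z along its axis; centre half-way up, 47.5 mm above its foot. It starts in one of the shaker block's holes, standing 50 mm out of it.
- vial3_center (a point): centre of sample vial 3 (absent in some starts): closed amber glass vial 27 mm across and 95 mm high with a black cap of 26 mm (the top 19 mm), about 70 g, z along its axis; centre half-way up, 47.5 mm above its foot. It starts in one of the shaker block's holes, standing 50 mm out of it.
- vial4_center (a point): centre of sample vial 4 (absent in some starts): closed amber glass vial 27 mm across and 95 mm high with a black cap of 26 mm (the top 19 mm), about 70 g, z along its axis; centre half-way up, 47.5 mm above its foot. It starts in one of the shaker block's holes, standing 50 mm out of it.
- vial5_center (a point): centre of sample vial 5 (absent in some starts): closed amber glass vial 27 mm across and 95 mm high with a black cap of 26 mm (the top 19 mm), about 70 g, z along its axis; centre half-way up, 47.5 mm above its foot. It starts in one of the shaker block's holes, standing 50 mm out of it.
- flask: bystander: conical glass flask, 84 mm across, 130 mm high; origin at the centre of its underside
- reagent: bystander: amber reagent bottle, 62 mm across, 130 mm high; origin at the centre of its underside
- jar: bystander: white plastic jar, 72 mm across, 80 mm high; origin at the centre of its underside
- dish: bystander: closed glass dish, 93 mm across, 17 mm high; origin at the centre of its underside
- spatula: bystander: steel spatula 180 mm long, lying along its x; origin at its middle, on the underside
- beaker: bystander: small glass beaker, 54 mm across, 65 mm high; origin at the centre of its underside
- weigher: bystander: weighing bottle with a ball on its stopper, 42 mm across, 60 mm high; origin at the centre of its underside
Not all that is in view belongs to the job. Leave any red look-alike of the part that bears vial2_center alone.

How it is judged:
By the outcome, as a careful person would: the job done as asked, in the order asked, and still so for the second after the job is handed in, with the robot touching nothing.
Of vial0, vial1, vial2, vial3, vial4, vial5 only 4 to 6 are there at a start; the rules pass over those that are not, and their reading is None.
At some moment in a run one of rack may be knocked a few centimetres aside while the robot is not near it.
Once in a run the grip may slacken for a moment while it holds something.
It also fails if it takes over 210 s, if anything falls off the work surface, if the arm or the gripper's body presses on something with over 40 N, if the wrist force passes 120 N, or if a joint passes its speed limit or range.

ROBOT

A 7-joint arm with a two-finger parallel gripper is mounted at the origin on the work surface. World frame = base frame: x ahead of the robot, y to its left, z up, the work surface at z = 0. Lengths are in m, angles in rad, forces in N, time in s.
With the tool pointing down it reaches from about 0.35 to 0.9 m from the base axis. Payload 8.1 kg.
Tool frame: the origin (TCP) lies midway between the tips of the shut fingers; the grasp point (between the pads) lies arm.hold_point_z behind it (arm.hold_point_z is the distance from the TCP to the grasp point, in m); z points along the fingers, x is the direction in which the jaws open and shut, and the axes are right-handed (so a half turn about z gives the same grasp; the last joint's range is limited). The gripper opens to 92 mm and grips with 3 to 60 N. Pads are 19 mm wide; open, the fingers measure 130 mm over their backs; the gripper's body (75 mm by 190 mm) begins 47 mm behind the grasp point.
Start: joints at [1.196, 0.434, 0.025, 1.573, -0.012, 1.134, -0.075], TCP at [0.168, -0.602, 0.196] pointing down, gripper open.
Joint ranges: [-2.62, 2.62], [-0.44, 2.09], [-1.27, 1.32], [0.08, 2.57], [-1.32, 4.46], [0.12, 2], [-2.74, 2.74]. Speed limits (rad/s): [2.22, 2.22, 3.01, 3.01, 3.14, 3.14, 3.14].

INTERFACE

Orientations are given as a rotation vector (axis times angle).
In Python, from cell import arm gives the robot as it stands.
- The arm moves only by the shell command python3 -m pendant 'ROWS' [FORCE]. ROWS is JSON, a list of rows, each an object with "dp": the shift along the tool's x, y, z in m, a list of three; "rotation": the turn, a rotation vector about the tool's x, y, z in rad, a list of three; "fingers": the closure, from -1 (fully open) to 1 (shut). In form: [{"dp": [x, y, z], "rotation": [rx, ry, rz], "fingers": fingers}, ...]. A call has 1 to 20 rows; each row is the pose to reach, as a shift and turn from the pose measured when the call began, along the tool's axes at that moment; what a row does not reach only later rows make up. A row lasts 1/8 s, in which the tool goes at most 62.5 mm and 10.7 degrees, less where a joint would pass 70% of its speed; a pose out of reach is approached as far as the arm can. A call with a gripper value outside its range is refused whole. The fingers move at their own pace and stop on an object; FORCE is the grip in N (left out, the last holds). Time passes only in rows, so rows that repeat a pose let the fingers close. It gives the time, the measured TCP pose, the force and the opening at its end, in the units of the state.
- arm.observe(): the state, without advancing time (a new reading comes with each control period).
- arm.get_image(name): name is "scene" or "top" or "wrist"; returns the picture (384x512x3 uint8, blue, green, red); there is no depth.
- arm.camera_params(name): a dict with "camera_matrix" (3x3 intrinsics, pixels), "rvec" (rotation vector, rad) and "tvec" (3), from world to camera coordinates, as OpenCV has them. Camera axes: x right, y down, z forward; pixel columns grow to the right and rows downward; lengths in m; the calibration is good to about 2 mm. A picture is of the moment at which its call begins: read the wrist's pose just before it. camera_params takes no time and is no camera call; for the wrist camera it gives the pose at the moment of the call.
- arm.sign_off(): hands the job in, once; it reports no verdict.
The state is a dict: "clock": time; "joints": joint angles; "dq": joint speeds; "joint_efforts": joint torques, N m; "position": TCP position; "ee_rot": TCP orientation; "force": force on the tool from outside, world axes, zero at the start; "ft_torque": the same for the moment, N m; "width": opening from 0.0 (shut) to 1.0 (fully open).
Only numpy, scipy, OpenCV 4.12 (cv2) and the standard library are available. Lean on these libraries where they do the work, as an engineer would, in place of code of your own. Each camera call takes 0.05 s, during which the arm holds its last target.

## Working session

There is one attempt and no reset: what is moved stays moved. The work goes in short steps, Python scripts to look and compute and a shell command to move; the robot and the scene stay as the last step left them, time stands still between calls to the robot, and variables do not carry over. Pictures are saved under pics/ and viewed, and the job is handed in when it is done.

```bash
mkdir -p pics; ls; python3 - <<'E'
from cell import arm
import cv2,numpy as np
for n in ["scene","top","wrist"]:
    im=arm.get_image(n); cv2.imwrite(f"pics/{n}0.png",im)
    p=arm.camera_params(n); print(n,p)
s=arm.observe();print(s); print(arm.hold_point_z)
E
```

```text
pics
scene {'camera_matrix': array([[423.15754221,   0.        , 257.11115148],
       [  0.        , 423.15754221, 189.11772469],
       [  0.        ,   0.        ,   1.        ]]), 'rvec': array([ 1.77494987,  1.4561736 , -0.73347626]), 'tvec': array([-0.13491431, -0.196464  ,  1.61884916])}
top {'camera_matrix': array([[380.40840366,   0.        , 253.13494222],
       [  0.        , 380.40840366, 190.14656275],
       [  0.        ,   0.        ,   1.        ]]), 'rvec': array([ 2.16332623, -2.19960764,  0.1133684 ]), 'tvec': array([0.01584855, 0.50411175, 1.28867281])}
wrist {'camera_matrix': array([[295.28856504,   0.        , 249.54661663],
       [  0.        , 295.28856504, 187.63731078],
       [  0.        ,   0.        ,   1.        ]]), 'rvec': array([-2.29643222,  1.74394682,  0.27418034]), 'tvec': array([-0.62404482, -0.03731877,  0.39190493])}
{'clock': 0.15, 'joints': array([ 1.19639939,  0.4350738 ,  0.02499221,  1.57385537, -0.01159596,
        1.13403689, -0.07507994]), 'dq': array([-0.00102712, -0.0025272 ,  0.00068355, -0.00253402, -0.00207221,
        0.00032171,  0.0012632 ]), 'joint_efforts': array([ 1.73816912e-03, -6.68267441e+01,  9.85861905e-01, -3.14698184e+01,
       -6.04779879e-02,  3.93315358e-02,  9.53476683e-05]), 'position': array([ 0.16761513, -0.60166453,  0.19553141]), 'ee_rot': array([-2.50135135e+00,  1.89968851e+00,  1.64587861e-03]), 'force': array([-0.34619447, -1.09036424,  0.07844234]), 'ft_torque': array([-0.03395018,  0.04812996, -0.02627469]), 'width': 0.9975389803383081}
0.0188
```

View pics/scene0.png

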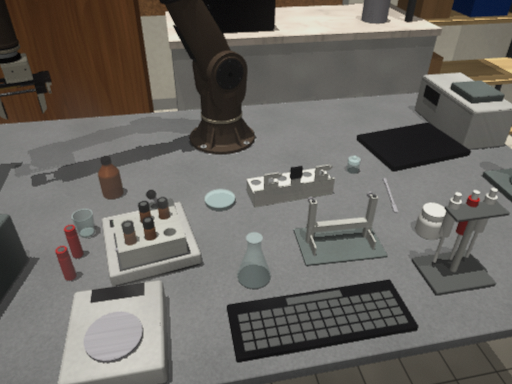

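View pics/top0.png

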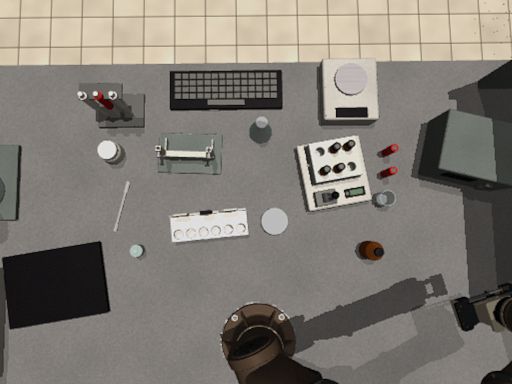

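View pics/wrist0.png

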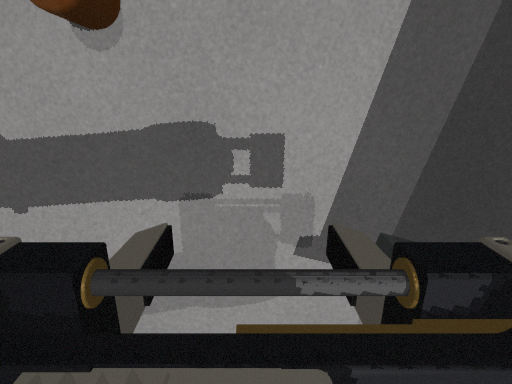

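```bash
cat > h.py <<'E'
from cell import arm
import cv2,numpy as np
from scipy.spatial.transform import Rotation as R
def cam(n):
    p=arm.camera_params(n);return p['camera_matrix'],R.from_rotvec(p['rvec']).as_matrix(),p['tvec']
def ray(n,uv,c=None):
    K,Rm,t=c or cam(n)
    d=Rm.T@np.linalg.inv(K)@np.array([uv[0],uv[1],1.]);return -Rm.T@t,d/np.linalg.norm(d)
def plane(n,uv,z,c=None):
    o,d=ray(n,uv,c);return o+d*(z-o[2])/d[2]
def tri(obs,cs=None):
    A=np.zeros((3,3));b=np.zeros(3);L=[]
    for n,uv in obs:
        o,d=ray(n,uv,(cs or {}).get(n));P=np.eye(3)-np.outer(d,d);A+=P;b+=P@o;L.append((o,P))
    x=np.linalg.solve(A,b);return x,[np.linalg.norm(P@(x-o))*1e3 for o,P in L]
def proj(n,X,c=None):
    K,Rm,t=c or cam(n);q=K@(Rm@np.array(X,float)+t);return q[:2]/q[2]
def crop(n,x0,y0,w,h,k,name,im=None):
    im=arm.get_image(n) if im is None else im
    c=cv2.resize(im[y0:y0+h,x0:x0+w],None,fx=k,fy=k,interpolation=cv2.INTER_CUBIC);cv2.imwrite(f"pics/{name}.png",c)
def rel(pos,yaw=None,s=None):
    s=s or arm.observe();Rt=R.from_rotvec(s['ee_rot']).as_matrix()
    return Rt.T@(np.array(pos)-s['position'])
E
python3 - <<'E'
from h import *
t=cv2.imread("pics/top0.png");s=cv2.imread("pics/scene0.png")
crop("top",295,130,115,85,7,"c_shaker_top",t)
crop("top",150,125,110,125,5,"c_rack_top",t)
crop("scene",60,180,150,110,5,"c_shaker_sc",s)
crop("scene",230,150,160,115,5,"c_rack_sc",s)
E
```

```text
(no output)
```

View pics/c_shaker_top.png

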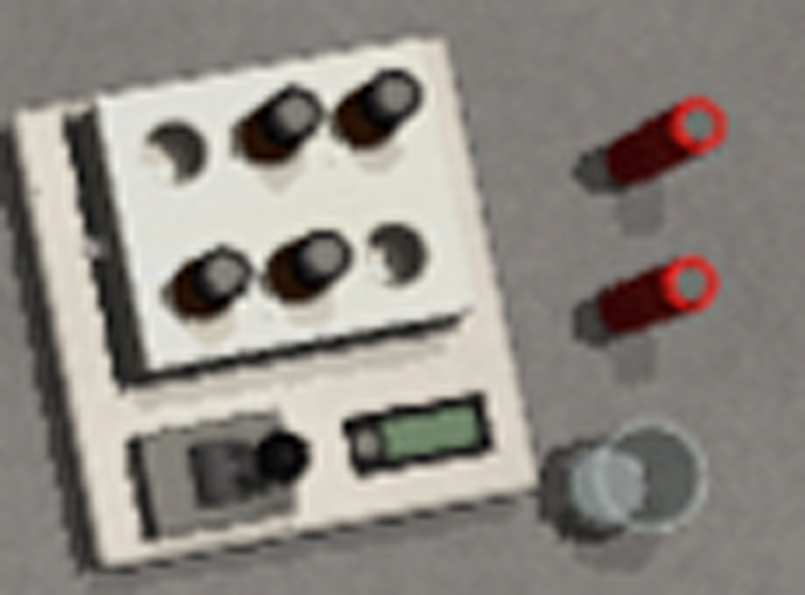

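View pics/c_rack_top.png

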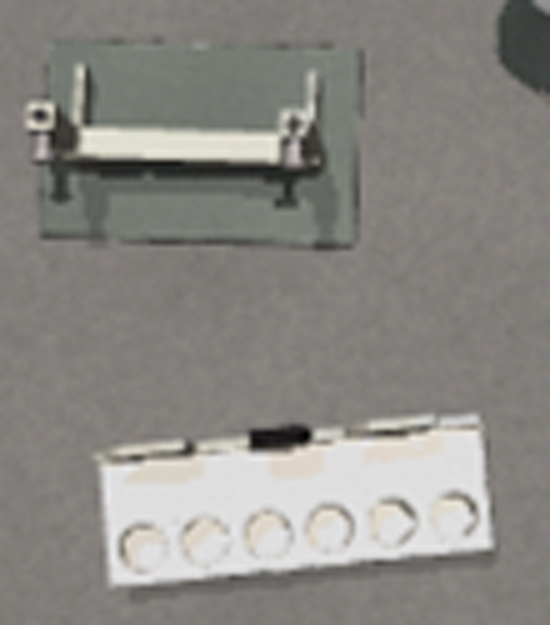

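View pics/c_shaker_sc.png

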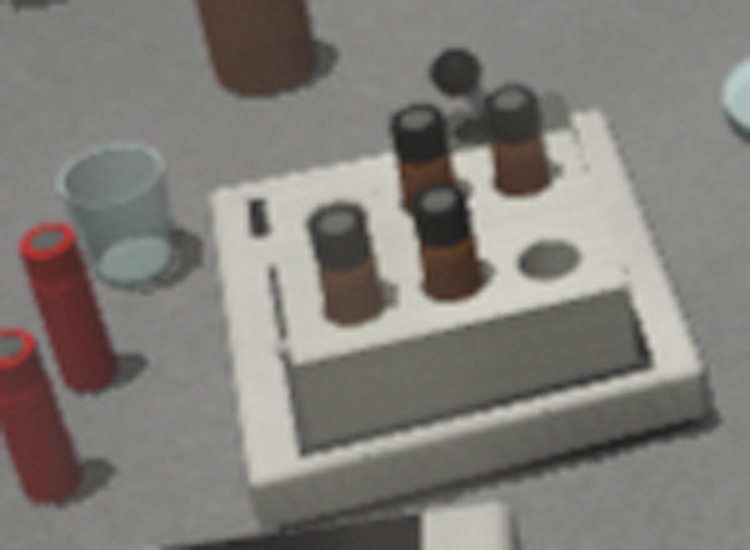

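View pics/c_rack_sc.png

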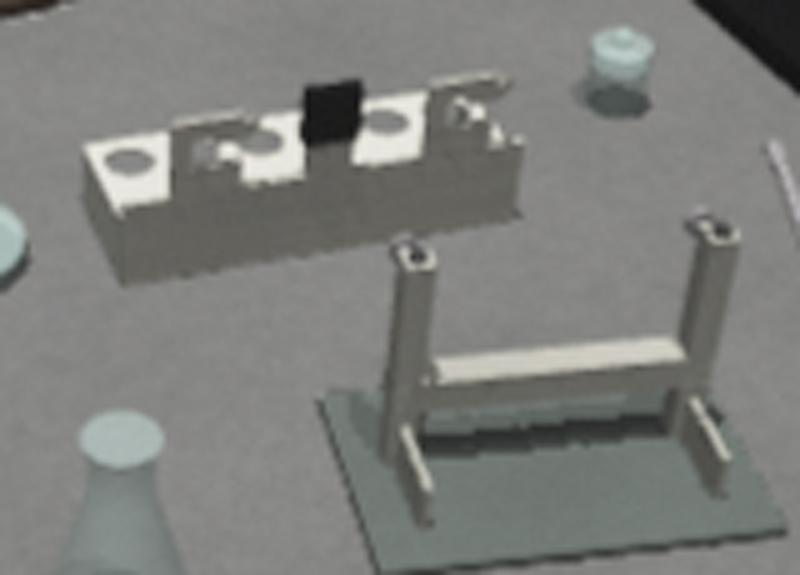

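```bash
python3 - <<'E'
from h import *
np.set_printoptions(precision=4,suppress=True)
def T(c,z,o,k): 
    uv=np.array(c)/k+np.array(o)+ (0.5/k-0.5); return plane("top",uv,z)
o=(295,130)
print("ball",T((283,453),.111,o,7))
for c in [(175,152),(397,255)]: print("hole",T(c,.099,o,7))
for c in [(297,107),(393,95),(222,268),(325,253)]: print("cap",T(c,.149,o,7))
for c in [(15,112),(443,40),(538,488),(100,568)]: print("hous",T(c,.045,o,7))
for c in [(98,98),(475,305),(148,368)]: print("blk",T(c,.099,o,7))
o=(150,125)
for c in [(40,115),(293,123)]: print("post",T(c,.142,o,5))
for c in [(41,155),(292,157)]: print("head",T(c,.130,o,5))
for c in [(40,236),(357,247),(362,48),(52,42)]: print("base",T(c,.008,o,5))
for c in [(145,547),(206,540),(268,533),(330,527),(392,521),(454,516)]: print("rh",T(c,.045,o,5))
print("handle",T((279,437),.120,o,5))
E
```

```text
ball [ 0.4787 -0.2546  0.111 ]
hole [ 0.622  -0.2118  0.099 ]
hole [ 0.5716 -0.3143  0.099 ]
cap [ 0.6322 -0.258   0.149 ]
cap [ 0.637  -0.3016  0.149 ]
cap [ 0.5594 -0.2215  0.149 ]
cap [ 0.5655 -0.2681  0.149 ]
hous [ 0.6534 -0.1443  0.045 ]
hous [ 0.6863 -0.3563  0.045 ]
hous [ 0.4647 -0.3932  0.045 ]
hous [ 0.4295 -0.1793  0.045 ]
blk [ 0.6482 -0.1764  0.099 ]
blk [ 0.5475 -0.3499  0.099 ]
blk [ 0.5203 -0.1958  0.099 ]
post [0.6331 0.3082 0.142 ]
post [0.6256 0.1489 0.142 ]
head [0.6098 0.3103 0.13  ]
head [0.6061 0.1509 0.13  ]
base [0.5753 0.3396 0.008 ]
base [0.5641 0.1186 0.008 ]
base [0.7057 0.1137 0.008 ]
base [0.713  0.3319 0.008 ]
rh [0.359  0.2596 0.045 ]
rh [0.363  0.2189 0.045 ]
rh [0.3669 0.1774 0.045 ]
rh [0.3702 0.1359 0.045 ]
rh [0.3735 0.0943 0.045 ]
rh [0.3761 0.0527 0.045 ]
handle [0.4284 0.1613 0.12  ]
```

```bash
python3 - <<'E'
from h import *
np.set_printoptions(precision=4,suppress=True)
s=arm.observe();Rt=R.from_rotvec(s['ee_rot']).as_matrix();print(Rt)
K,Rm,t=cam("wrist");C=-Rm.T@t
print("cam in tool",Rt.T@(C-s['position']), "axes", Rt.T@Rm.T)
E
```

```text
[[ 0.2684 -0.9633 -0.0004]
 [-0.9633 -0.2684  0.0011]
 [-0.0012  0.0001 -1.    ]]
cam in tool [-0.0001 -0.0837 -0.188 ] axes [[ 1.     -0.     -0.0006]
 [ 0.0002  0.9525  0.3045]
 [ 0.0006 -0.3045  0.9525]]
```

```bash
python3 - <<'E'
from h import *
np.set_printoptions(precision=4,suppress=True)
print(rel((.4823,-.2924,.26)))
E
```

```text
[-0.2135 -0.3861 -0.0643]
```

```bash
python3 -m pendant '[{"dp":[0,0,-0.06],"rotation":[0,0,0],"fingers":0},{"dp":[-0.05,-0.05,-0.065],"rotation":[0,0,-0.2],"fingers":1},{"dp":[-0.09,-0.1,-0.065],"rotation":[0,0,-0.4],"fingers":1},{"dp":[-0.12,-0.15,-0.065],"rotation":[0,0,-0.55],"fingers":1},{"dp":[-0.15,-0.2,-0.065],"rotation":[0,0,-0.7],"fingers":1},{"dp":[-0.17,-0.25,-0.065],"rotation":[0,0,-0.88],"fingers":1},{"dp":[-0.19,-0.3,-0.065],"rotation":[0,0,-1.05],"fingers":1},{"dp":[-0.205,-0.345,-0.065],"rotation":[0,0,-1.25],"fingers":1},{"dp":[-0.2135,-0.386,-0.0645],"rotation":[0,0,-1.454],"fingers":1},{"dp":[-0.2135,-0.386,-0.0645],"rotation":[0,0,-1.454],"fingers":1},{"dp":[-0.2135,-0.386,-0.0645],"rotation":[0,0,-1.454],"fingers":1},{"dp":[-0.2135,-0.386,-0.0645],"rotation":[0,0,-1.454],"fingers":1},{"dp":[-0.2135,-0.386,-0.0645],"rotation":[0,0,-1.454],"fingers":1}]' 20
python3 - <<'E'
from h import *
np.set_printoptions(precision=4,suppress=True)
s=arm.observe();print(s['position'],R.from_rotvec(s['ee_rot']).as_matrix(),s['joints'],s['force'])
cv2.imwrite("pics/w1.png",arm.get_image("wrist"))
print(proj("wrist",(.4764,-.2548,.111)))
E
```

```text
clock: 1.78
position: [0.4814, -0.2933, 0.2604]
ee_rot: [-3.132, -0.239, 0.001]
force: [-0.3, 0.1, -0.2]
width: 0.01
[ 0.4814 -0.2933  0.2604] [[ 0.9884  0.1519 -0.0006]
 [ 0.1519 -0.9884  0.0006]
 [-0.0005 -0.0007 -1.    ]] [ 0.7667  0.3255 -0.4207  1.6006  0.1378  1.2458  0.4739] [-0.3262  0.1453 -0.1809]
[249.5428 134.5674]
```

View pics/w1.png

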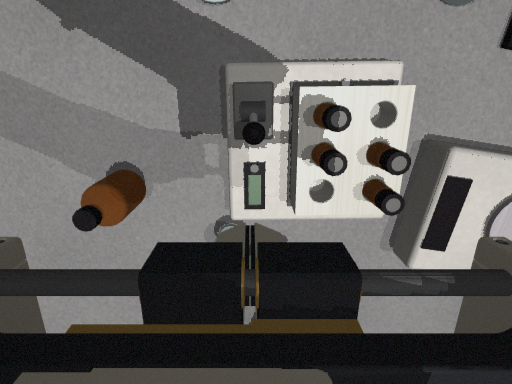

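```bash
python3 -m pendant '[{"dp":[0.003,0,0.05],"rotation":[0,0,0],"fingers":1},{"dp":[0.003,0,0.1],"rotation":[0,0,0],"fingers":1},{"dp":[0.003,0,0.14],"rotation":[0,0,0],"fingers":1},{"dp":[0.003,0,0.158],"rotation":[0,0,0],"fingers":1},{"dp":[0.003,0,0.158],"rotation":[0,0,0],"fingers":1},{"dp":[0.003,0,0.158],"rotation":[0,0,0],"fingers":1}]'
python3 - <<'E'
from h import *
cv2.imwrite("pics/w2.png",arm.get_image("wrist"))
crop("scene",60,150,150,110,5,"s2")
E
```

```text
clock: 2.58
position: [0.485, -0.293, 0.1034]
ee_rot: [3.132, 0.239, 0.001]
force: [-0.2, -0.6, 0.7]
width: 0.005
```

View pics/w2.png

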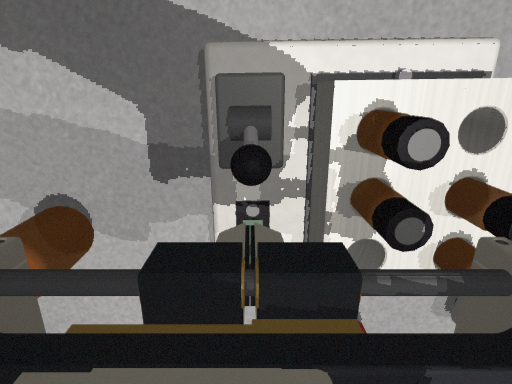

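View pics/s2.png

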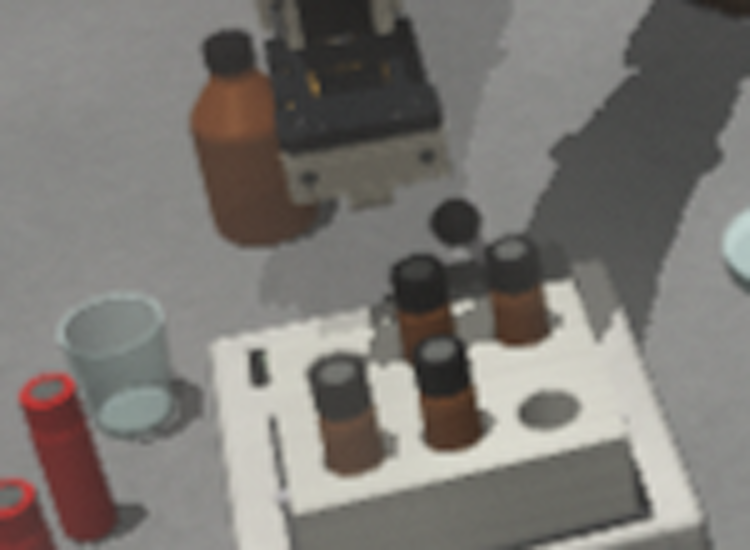

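```bash
python3 -m pendant '[{"dp":[0,-0.012,0],"rotation":[0,0,0],"fingers":1},{"dp":[0,-0.024,0],"rotation":[0,0,0],"fingers":1},{"dp":[0,-0.036,0],"rotation":[0,0,0],"fingers":1},{"dp":[0,-0.046,0],"rotation":[0,0,0],"fingers":1},{"dp":[0,-0.054,0],"rotation":[0,0,0],"fingers":1},{"dp":[0,-0.060,0],"rotation":[0,0,0],"fingers":1},{"dp":[0,-0.060,0],"rotation":[0,0,0],"fingers":1}]'
python3 - <<'E'
from h import *
cv2.imwrite("pics/w3.png",arm.get_image("wrist"));print(arm.observe()['force'])
E
```

```text
clock: 3.55
position: [0.4761, -0.2333, 0.1037]
ee_rot: [3.132, 0.241, 0.002]
force: [0.5, -0.1, -0.1]
width: 0.003
[-0.37793919 -0.85389782  0.53409702]
```

View pics/w3.png

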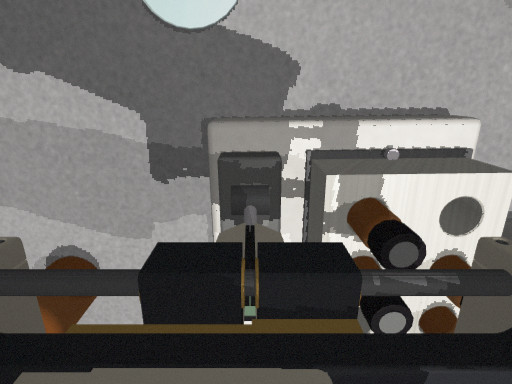

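```bash
python3 - <<'E'
from h import *
s=arm.observe();p=s['position'];print(proj("wrist",p),proj("wrist",p+np.array([0,0,.0188])))
o=np.array([.5605,-.2683]);ex=np.array([.988,.1544]);ey=np.array([-.1544,.988])
for a in [-.5,0,.2,.5]:
    q=o-.079*ex+(.05+.05*np.sin(a))*ey; print(a,proj("wrist",(*q,.067+.05*np.cos(a))),proj("scene",(*q,.067+.05*np.cos(a))))
crop("scene",60,150,150,110,5,"s3"); crop("top",295,130,115,85,7,"t3")
E
```

```text
[248.42201127 219.36584037] [248.35323249 231.4863716 ]
-0.5 [247.10771195 251.70035213] [149.87177894 194.68690047]
0 [246.86109815 223.65510338] [158.6017276  191.07258757]
0.2 [246.79127613 208.76928311] [162.35904336 190.64850402]
0.5 [246.73571618 185.40771118] [167.78169834 191.16818327]
```

View pics/s3.png

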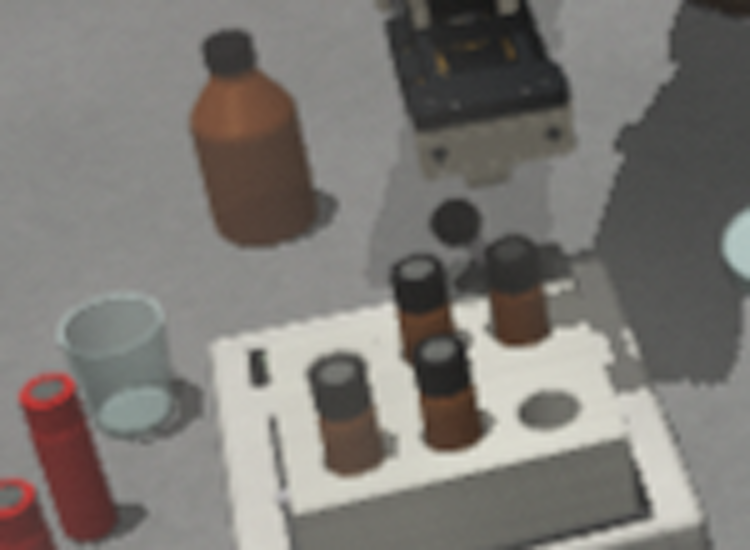

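View pics/t3.png

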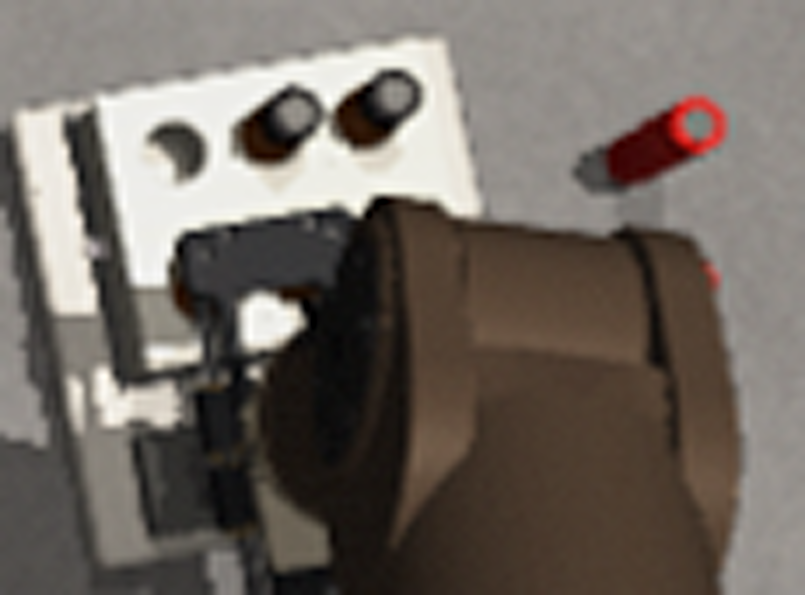

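```bash
python3 - <<'E'
from h import *
np.set_printoptions(precision=4,suppress=True)
s=arm.observe();p=s['position'];print(p,proj("scene",p),proj("scene",(.485,-.293,.1034)))
b=np.array([(453,221)])/5+[60,150]-.4
print(tri([("scene",b[0]),("top",(335,194.3))]))
for c in [(510,250),(418,268),(340,370),(441,350)]:
    print(plane("scene",np.array(c)/5+[60,150]-.4,.149))
for k in ["scene","top"]:
  K,Rm,t=cam(k);print(k,-Rm.T@t)
E
```

```text
[ 0.4761 -0.2341  0.1036] [158.0725 195.5184] [135.5263 199.9798]
(array([ 0.4785, -0.2538,  0.1137]), [np.float64(0.22494231167593567), np.float64(0.22494231167580744)])
[ 0.5583 -0.2213  0.149 ]
[ 0.5648 -0.2658  0.149 ]
[ 0.6367 -0.3     0.149 ]
[ 0.6307 -0.2545  0.149 ]
scene [ 1.4259 -0.1661  0.7853]
top [0.3861 0.0261 1.3286]
```

```bash
python3 - <<'E'
from h import *
crop("wrist",180,170,140,100,5,"w3c",cv2.imread("pics/w3.png"))
crop("scene",110,130,80,70,9,"s3c")
E
```

```text
(no output)
```

View pics/w3c.png

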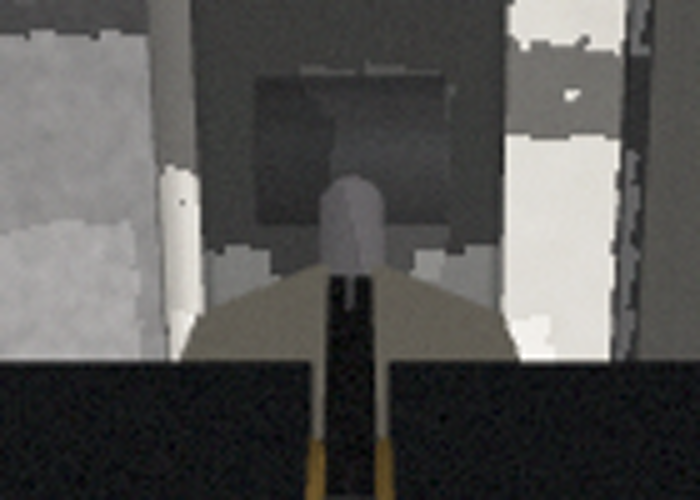

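View pics/s3c.png

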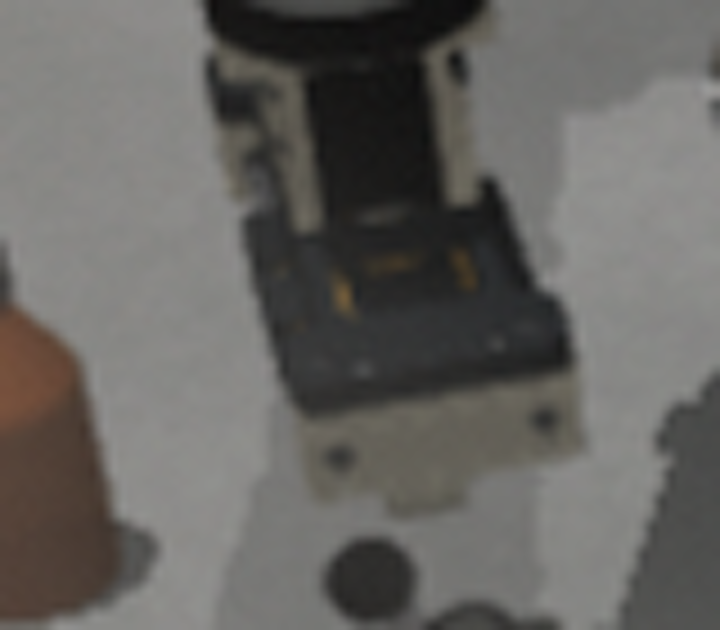

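```bash
python3 - <<'E'
from h import *
np.set_printoptions(precision=4,suppress=True)
print(rel((.4855,-.30,.16)))
E

```

```text
[-0.0006  0.0665 -0.0564]
```

```bash
python3 -m pendant '[{"dp":[0,0,-0.056],"rotation":[0,0,0],"fingers":1},{"dp":[0,0,-0.076],"rotation":[0,0,0.15],"fingers":1},{"dp":[0,0.01,-0.076],"rotation":[0,0,0.33],"fingers":1},{"dp":[0,0.02,-0.076],"rotation":[0,0,0.51],"fingers":1},{"dp":[0,0.03,-0.076],"rotation":[0,0,0.69],"fingers":1},{"dp":[0,0.04,-0.076],"rotation":[0,0,0.87],"fingers":1},{"dp":[0,0.05,-0.076],"rotation":[0,0,1.05],"fingers":1},{"dp":[0,0.06,-0.076],"rotation":[0,0,1.22],"fingers":1},{"dp":[0,0.066,-0.076],"rotation":[0,0,1.4],"fingers":1},{"dp":[0,0.066,-0.076],"rotation":[0,0,1.571],"fingers":1},{"dp":[0,0.066,-0.076],"rotation":[0,0,1.571],"fingers":1},{"dp":[0,0.066,-0.056],"rotation":[0,0,1.571],"fingers":1},{"dp":[0,0.066,-0.056],"rotation":[0,0,1.571],"fingers":1}]'
python3 - <<'E'
from h import *
cv2.imwrite("pics/w4.png",arm.get_image("wrist"))
s=arm.observe();print(s['position'],proj("wrist",s['position']),proj("wrist",(.4785,-.2538,.1137)),s['joints'])
crop("scene",90,120,110,85,7,"s4")
E
```

```text
clock: 5.38
position: [0.485, -0.2989, 0.1585]
ee_rot: [2.387, -2.042, -0.002]
force: [0.3, 0.0, 0.5]
width: 0.005
[ 0.48558008 -0.29920102  0.15938075] [249.98037114 220.0344208 ] [195.2521594  197.80062773] [ 0.52207269  0.38382265 -0.08566665  1.75140849  0.03763148  1.00782381
 -0.99369457]
```

View pics/w4.png

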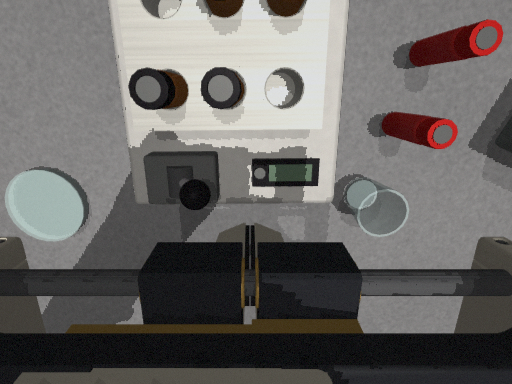

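View pics/s4.png

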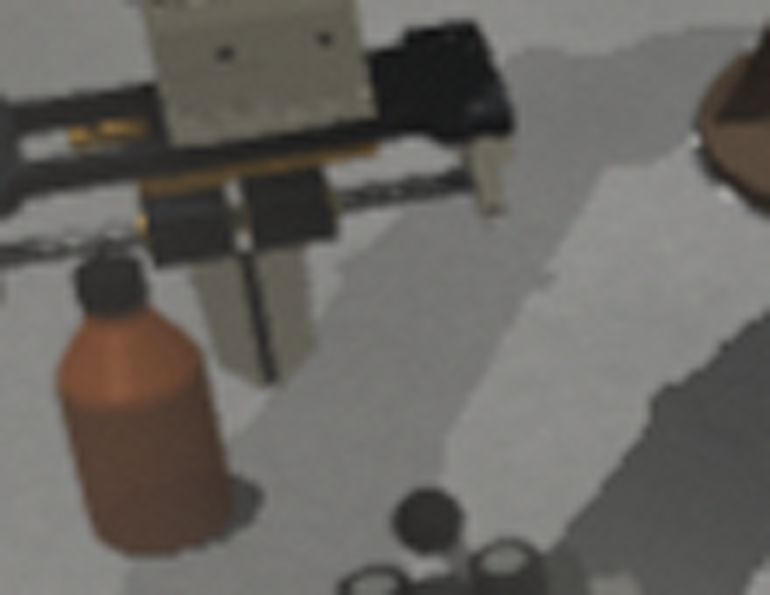

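```bash
python3 - <<'E'
from h import *
np.set_printoptions(precision=4,suppress=True)
s=arm.observe();p=s['position'];Rt=R.from_rotvec(s['ee_rot']).as_matrix()
print(proj("scene",p),proj("scene",p+[0,0,.0188]))
x,e=tri([("scene",(128.0,174.6)),("wrist",(250,225))]);print(x,e,Rt.T@(x-p))
crop("wrist",200,200,100,60,8,"w4c",cv2.imread("pics/w4.png"))
E
```

```text
[129.5359 182.9575] [128.332  176.8942]
[ 0.4974 -0.2976  0.193 ] [np.float64(0.04635976254597748), np.float64(0.04635976254599532)] [-0.0001 -0.0116 -0.0331]
```

View pics/w4c.png

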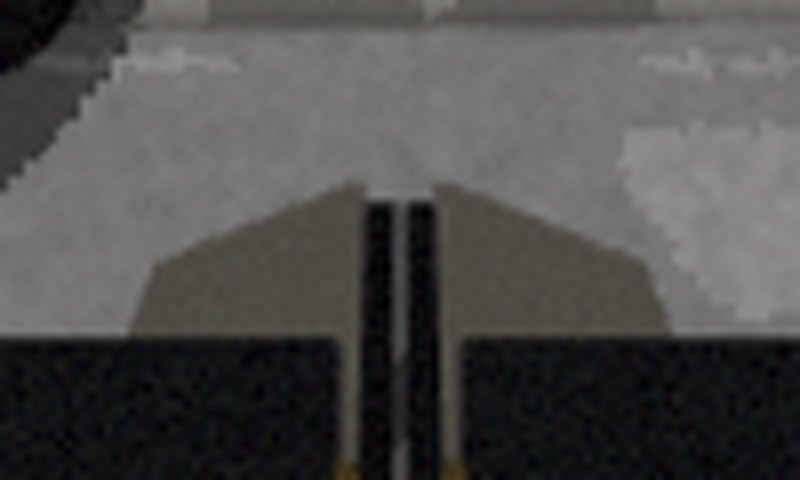

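```bash
python3 - <<'E'
from h import *
np.set_printoptions(precision=4,suppress=True)
s=arm.observe();p=s['position'];Rt=R.from_rotvec(s['ee_rot']).as_matrix()
for z in [0,-.01,-.0188,-.025,-.03,-.035]:
    q=p+Rt@[0,-.0095,z];q2=p+Rt@[0,-.0,z]; print(z,proj("scene",q),proj("wrist",q),proj("scene",q2),proj("wrist",q2))
E
```

```text
0 [129.9842 184.9564] [250.0007 207.2616] [129.5359 182.9575] [249.9968 220.0471]
-0.01 [129.3469 181.7329] [250.0133 212.9154] [128.9004 179.7448] [250.0091 226.2415]
-0.0188 [128.7803 178.8673] [250.0256 218.3756] [128.3355 176.8889] [250.021  232.2155]
-0.025 [128.3778 176.8318] [250.0349 222.5316] [127.9343 174.8604] [250.03   236.7573]
-0.03 [128.0513 175.1802] [250.0429 226.0899] [127.6087 173.2146] [250.0377 240.642 ]
-0.035 [127.723  173.5196] [250.0513 229.8495] [127.2814 171.5599] [250.0458 244.7428]
```

```bash
python3 -m pendant '[{"dp":[0,0,0.04],"rotation":[0,0,0],"fingers":1},{"dp":[0,0,0.075],"rotation":[0,0,0],"fingers":1},{"dp":[0,0,0.084],"rotation":[0,0,0],"fingers":1},{"dp":[0,0,0.084],"rotation":[0,0,0],"fingers":1},{"dp":[-0.01,0,0.084],"rotation":[0,0,0],"fingers":1},{"dp":[-0.02,0,0.084],"rotation":[0,0,0],"fingers":1},{"dp":[-0.03,0,0.084],"rotation":[0,0,0],"fingers":1},{"dp":[-0.03,0,0.084],"rotation":[0,0,0],"fingers":1}]'
python3 - <<'E'
from h import *
cv2.imwrite("pics/w5.png",arm.get_image("wrist"));print(arm.observe()['force'])
E
```

```text
clock: 6.48
position: [0.4832, -0.2731, 0.0795]
ee_rot: [2.384, -2.045, 0.015]
force: [-4.3, -7.9, 18.2]
width: 0.003
[-3.64593781 -9.18513238 19.5940443 ]
```

View pics/w5.png

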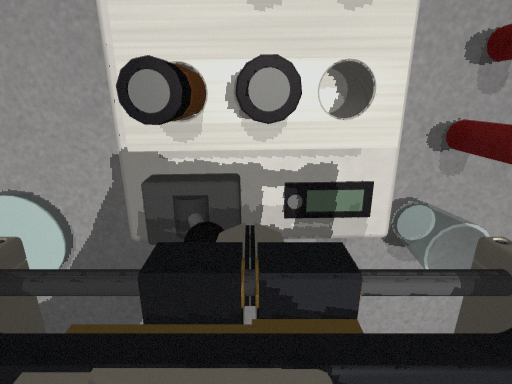

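```bash
python3 -m pendant '[{"dp":[0.015,0,-0.005],"rotation":[0,0,0],"fingers":1},{"dp":[0.035,0,-0.005],"rotation":[0,0,0],"fingers":1},{"dp":[0.035,0,0.012],"rotation":[0,0,0],"fingers":1},{"dp":[0.035,0,0.022],"rotation":[0,0,0],"fingers":1},{"dp":[0.035,0,0.022],"rotation":[0,0,0],"fingers":1}]'
python3 - <<'E'
from h import *
cv2.imwrite("pics/w6.png",arm.get_image("wrist"));s=arm.observe();print(s['force'],rel((.4855,-.30,.057)),R.from_rotvec(s['ee_rot']).as_matrix())
crop("scene",90,120,110,85,7,"s6")
E
```

```text
clock: 7.15
position: [0.4874, -0.3065, 0.0557]
ee_rot: [2.384, -2.044, 0.008]
force: [0.4, 0.1, 0.1]
width: 0.004
[ 0.67078041 -0.0375888   0.99968976] [-0.00717152  0.00147411 -0.00046657] [[ 0.1527256  -0.9882575   0.00469154]
 [-0.98825284 -0.15274827 -0.00492808]
 [ 0.00558684 -0.00388379 -0.99997685]]
```

View pics/w6.png

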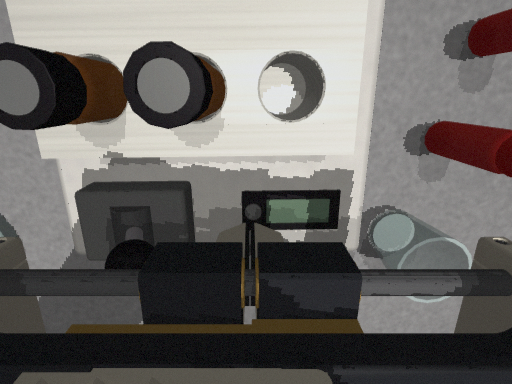

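View pics/s6.png

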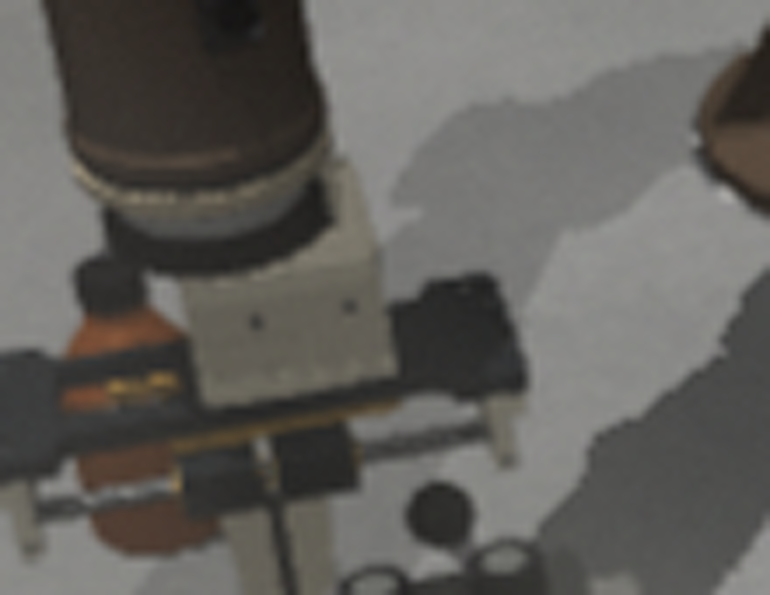

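```bash
python3 -m pendant '[{"dp":[-0.01,-0.0,0],"rotation":[0,0,0],"fingers":1},{"dp":[-0.02,-0.0,0],"rotation":[0,0,0],"fingers":1},{"dp":[-0.028,-0.0,0],"rotation":[0,0,0],"fingers":1},{"dp":[-0.036,-0.0,0],"rotation":[0,0,0],"fingers":1},{"dp":[-0.044,-0.0,0],"rotation":[0,0,0],"fingers":1},{"dp":[-0.052,-0.0,0],"rotation":[0,0,0],"fingers":1},{"dp":[-0.058,-0.0,0],"rotation":[0,0,0],"fingers":1},{"dp":[-0.06,-0.0,0],"rotation":[0,0,0],"fingers":1},{"dp":[-0.06,-0.0,0],"rotation":[0,0,0],"fingers":1}]'
python3 - <<'E'
from h import *
cv2.imwrite("pics/w7.png",arm.get_image("wrist"));s=arm.observe();print(s['force'])
crop("scene",90,120,110,85,7,"s7")
E
```

```text
clock: 8.38
position: [0.4791, -0.2475, 0.0566]
ee_rot: [2.385, -2.044, 0.011]
force: [-1.1, -0.3, 0.2]
width: 0.007
[ 0.77602356 -0.98446647 -0.48202665]
```

View pics/w7.png

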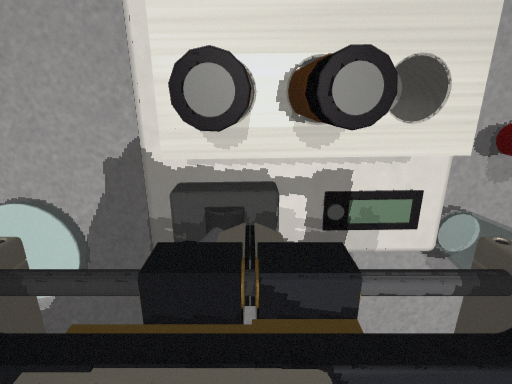

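View pics/s7.png

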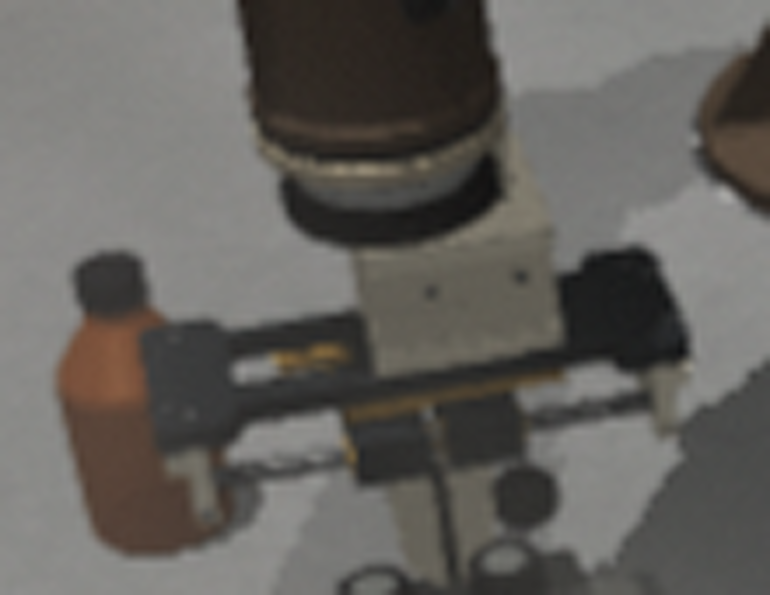

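```bash
python3 -m pendant '[{"dp":[-0.003,-0.0,0],"rotation":[0,0,0],"fingers":1},{"dp":[-0.006,-0.0,0],"rotation":[0,0,0],"fingers":1},{"dp":[-0.009,-0.0,0],"rotation":[0,0,0],"fingers":1},{"dp":[-0.009,-0.0,0],"rotation":[0,0,0],"fingers":1}]'
python3 - <<'E'
from h import *
s=arm.observe();print(s['force'])
crop("scene",90,120,110,85,7,"s8")
E
```

```text
clock: 8.98
position: [0.4776, -0.2386, 0.0565]
ee_rot: [2.385, -2.044, 0.011]
force: [0.1, 0.2, 0.1]
width: 0.005
[0.12693303 0.15485568 0.0659111 ]
```

View pics/s8.png

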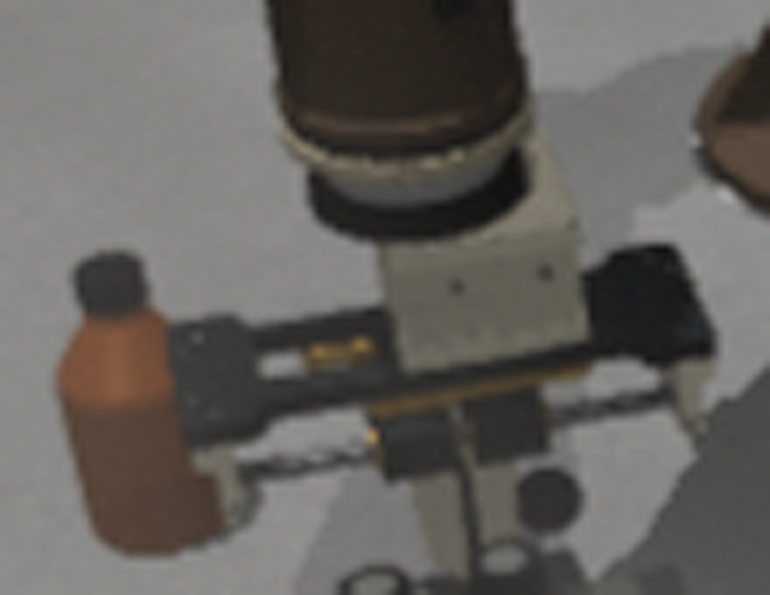

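```bash
python3 -m pendant '[{"dp":[-0.002,-0.0,0],"rotation":[0,0,0],"fingers":1},{"dp":[-0.003,-0.0,0],"rotation":[0,0,0],"fingers":1},{"dp":[-0.004,-0.0,0],"rotation":[0,0,0],"fingers":1}]'
python3 -c "
from cell import arm;print(arm.observe()['force'])"
```

```text
clock: 9.4
position: [0.4776, -0.2382, 0.0568]
ee_rot: [2.381, -2.046, 0.017]
force: [2.4, -13.9, -6.7]
width: 0.007
[  2.38600284 -13.8618512   -6.73733913]
```

```bash
python3 -m pendant '[{"dp":[0.015,0,0],"rotation":[0,0,0],"fingers":1},{"dp":[0.02,0,-0.05],"rotation":[0,0,0],"fingers":1},{"dp":[0.02,0,-0.1],"rotation":[0,0,0],"fingers":1},{"dp":[0.02,0,-0.16],"rotation":[0,0,0],"fingers":0.3},{"dp":[0.02,0,-0.21],"rotation":[0,0,0],"fingers":0.3},{"dp":[0.02,0,-0.21],"rotation":[0,0,0],"fingers":0.3}]'
python3 - <<'E'
from h import *
np.set_printoptions(precision=4,suppress=True)
print(rel((.44,.17,.29)))
crop("scene",60,150,150,110,5,"s9"); crop("top",150,125,110,125,5,"t9")
E
```

```text
clock: 10.15
position: [0.4814, -0.257, 0.2713]
ee_rot: [-2.382, 2.047, -0.029]
force: [0.3, -0.7, -0.8]
width: 0.281
[-0.4281 -0.0236 -0.0242]
```

View pics/s9.png

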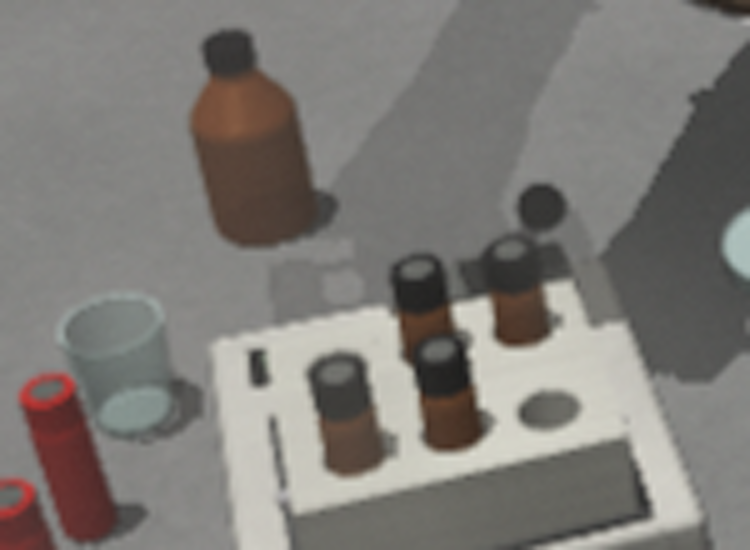

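View pics/t9.png

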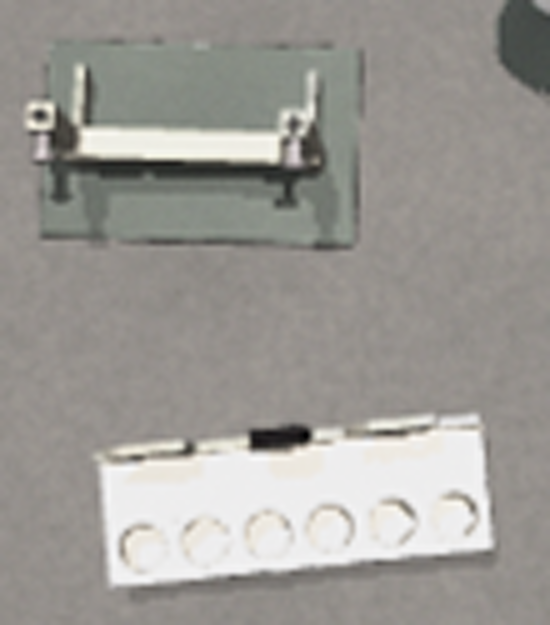

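```bash
python3 -m pendant '[{"dp":[-0.05,0,-0.02],"rotation":[0,0,-0.17],"fingers":0.3},{"dp":[-0.1,0,-0.024],"rotation":[0,0,-0.34],"fingers":0.3},{"dp":[-0.15,0,-0.024],"rotation":[0,0,-0.51],"fingers":0.3},{"dp":[-0.2,0,-0.024],"rotation":[0,0,-0.68],"fingers":0.3},{"dp":[-0.25,-0.01,-0.024],"rotation":[0,0,-0.85],"fingers":0.3},{"dp":[-0.3,-0.01,-0.024],"rotation":[0,0,-1.02],"fingers":0.3},{"dp":[-0.35,-0.02,-0.024],"rotation":[0,0,-1.19],"fingers":0.3},{"dp":[-0.4,-0.023,-0.024],"rotation":[0,0,-1.36],"fingers":0.3},{"dp":[-0.428,-0.0236,-0.024],"rotation":[0,0,-1.5],"fingers":0.3},{"dp":[-0.428,-0.0236,-0.024],"rotation":[0,0,-1.5],"fingers":0.3},{"dp":[-0.428,-0.0236,-0.024],"rotation":[0,0,-1.5],"fingers":0.3},{"dp":[-0.428,-0.0236,-0.024],"rotation":[0,0,-1.5],"fingers":0.3}]'
python3 - <<'E'
from h import *
np.set_printoptions(precision=4,suppress=True)
s=arm.observe();print(s['position'],R.from_rotvec(s['ee_rot']).as_matrix())
p=arm.camera_params("wrist");im=arm.get_image("wrist");cv2.imwrite("pics/w10.png",im);np.savez("c10.npz",**p)
E
```

```text
clock: 11.75
position: [0.438, 0.1694, 0.2864]
ee_rot: [3.13, 0.121, 0.01]
force: [1.0, -1.1, 1.0]
width: 0.348
[0.438  0.1694 0.2864] [[ 0.997   0.0771  0.0065]
 [ 0.0772 -0.997  -0.0095]
 [ 0.0058  0.01   -0.9999]]
```

View pics/w10.png

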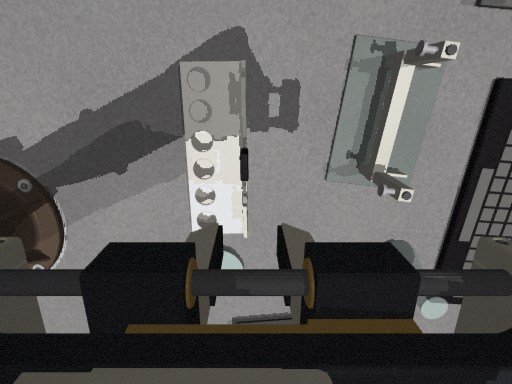

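```bash
python3 - <<'E'
from h import *
im=cv2.imread("pics/w10.png")
crop("wrist",320,25,150,185,4,"w10a",im)
crop("wrist",170,50,90,195,4,"w10b",im)
E
```

```text
(no output)
```

View pics/w10a.png

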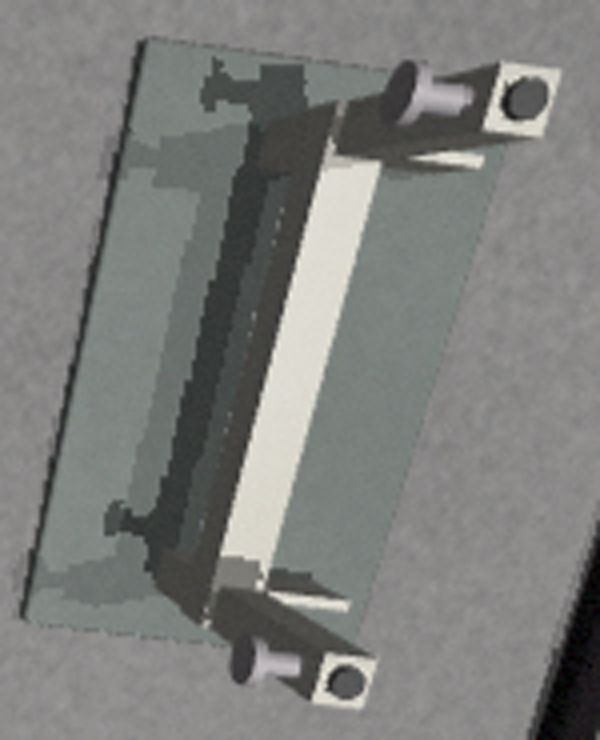

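View pics/w10b.png

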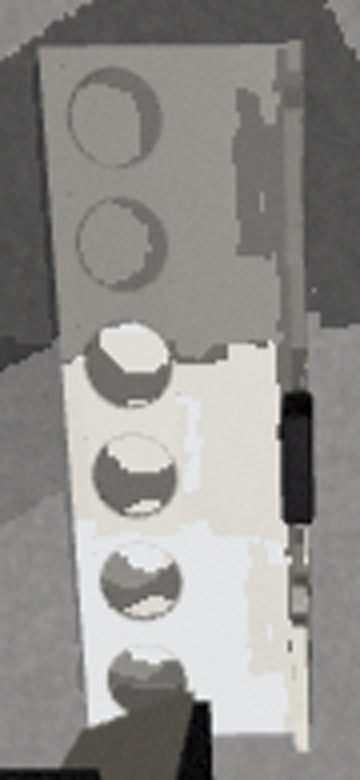

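```bash
python3 - <<'E'
from h import *
np.set_printoptions(precision=4,suppress=True)
d=np.load("c10.npz");c=(d['camera_matrix'],R.from_rotvec(d['rvec']).as_matrix(),d['tvec'])
def T(p,z,o): return plane("w",np.array(p)/4+np.array(o)+(.125-.5),z,c)
o=(320,25)
A=T((523,99),.142,o);B=T((344,680),.142,o);print("posts",A,B,np.linalg.norm(A-B))
for q in [(500,62),(485,125),(325,652),(312,702)]: print("facecorner",T(q,.142,o))
print("heads",T((403,93),.13,o),T((243,658),.13,o))
print("base",T((146,38),.008,o),T((22,620),.008,o))
o=(170,50)
H=[T(q,.045,o) for q in [(115,117),(122,243),(128,364),(135,474),(141,580)]]
print(np.array(H))
print("handle +y end top",T((299,394),.12,o), "other end", T((297,523),.12,o))
u=lambda n,q,k,oo:np.array(q)/k+np.array(oo)+.5/k-.5
print("tri post", tri([("w",u(0,(523,99),4,(320,25))),("top",u(0,(40,115),5,(150,125)))],{"w":c}))
print("tri post", tri([("w",u(0,(344,680),4,(320,25))),("top",u(0,(293,123),5,(150,125)))],{"w":c}))
E
```

```text
posts [0.6358 0.3097 0.142 ] [0.6282 0.1503 0.142 ] 0.1596210169806286
facecorner [0.6274 0.3177 0.142 ]
facecorner [0.6277 0.303  0.142 ]
facecorner [0.6204 0.1585 0.142 ]
facecorner [0.6203 0.1426 0.142 ]
heads [0.6109 0.3107 0.13  ] [0.6025 0.1513 0.13  ]
base [0.5789 0.3412 0.008 ] [0.5688 0.1242 0.008 ]
[[0.363  0.2634 0.045 ]
 [0.3664 0.222  0.045 ]
 [0.3696 0.1795 0.045 ]
 [0.3733 0.1386 0.045 ]
 [0.3768 0.0967 0.045 ]]
handle +y end top [0.4321 0.1874 0.12  ] other end [0.4344 0.1468 0.12  ]
tri post (array([0.6322, 0.3079, 0.1473]), [np.float64(0.9515137718977732), np.float64(0.9515137718977467)])
tri post (array([0.6265, 0.1497, 0.1429]), [np.float64(1.3960184189904798), np.float64(1.3960184189904987)])
```

```bash
python3 - <<'E'
from h import *
np.set_printoptions(precision=4,suppress=True)
print(rel((.4315,.163,.16)),rel((.4315,.163,.056)))
E

```

```text
[-0.0078  0.0047  0.1266] [-0.0085  0.0037  0.2306]
```

```bash
cat >> h.py <<'E'
def want(yaw,lean=0):
    # tool pointing down, x at yaw; lean>0: rack-like lean towards -x (top goes to -x)
    M=R.from_euler('z',yaw).as_matrix()@R.from_euler('y',-lean).as_matrix()@np.diag([1.,-1,-1]);return M
def go(pos,yaw,lean=0):
    s=arm.observe();Rt=R.from_rotvec(s['ee_rot']).as_matrix()
    print("dp",(Rt.T@(np.array(pos)-s['position'])).round(4),"rot",R.from_matrix(Rt.T@want(yaw,lean)).as_rotvec().round(4))
E
python3 -c "
from h import *
go((.4315,.163,.16),.083)"
```

```text
dp [-0.0078  0.0047  0.1266] rot [ 0.0099 -0.0061 -0.0055]
```

```bash
python3 -m pendant '[{"dp":[-0.006,0.004,0.05],"rotation":[0.01,-0.006,-0.005],"fingers":0.3},{"dp":[-0.0078,0.0047,0.09],"rotation":[0.01,-0.006,-0.005],"fingers":0.3},{"dp":[-0.0078,0.0047,0.126],"rotation":[0.01,-0.006,-0.005],"fingers":0.3},{"dp":[-0.0078,0.0047,0.126],"rotation":[0.01,-0.006,-0.005],"fingers":0.3},{"dp":[-0.0078,0.0047,0.126],"rotation":[0.01,-0.006,-0.005],"fingers":0.3}]'
python3 - <<'E'
from h import *
cv2.imwrite("pics/w11.png",arm.get_image("wrist"))
crop("scene",230,120,130,100,6,"s11")
go((.4315,.163,.056),.083)
E
```

```text
clock: 12.42
position: [0.4323, 0.1632, 0.1618]
ee_rot: [-3.138, -0.128, -0.002]
force: [-0.4, 0.3, 0.0]
width: 0.351
dp [-0.0015  0.0005  0.1062] rot [-0.0009 -0.0028 -0.001 ]
```

View pics/w11.png

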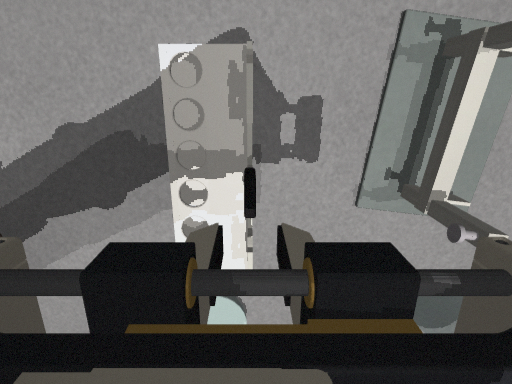

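View pics/s11.png

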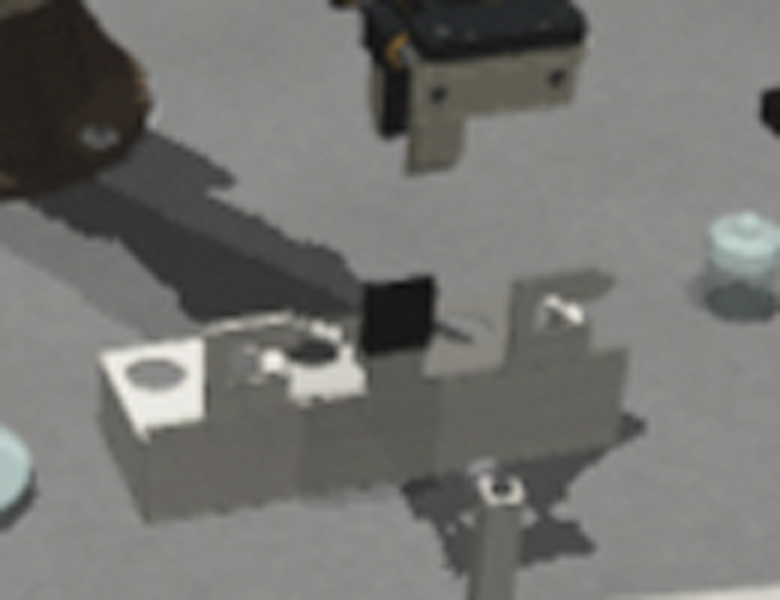

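```bash
python3 - <<'E'
from h import *
np.set_printoptions(precision=4,suppress=True)
print(plane("wrist",(250,168),.12),plane("wrist",(250,215),.12))
E
python3 -m pendant '[{"dp":[-0.001,0,0.04],"rotation":[0,-0.003,0],"fingers":0.3},{"dp":[-0.001,0,0.07],"rotation":[0,-0.003,0],"fingers":0.3},{"dp":[-0.001,0,0.095],"rotation":[0,-0.003,0],"fingers":0.3},{"dp":[-0.001,0,0.1015],"rotation":[0,-0.003,0],"fingers":0.3},{"dp":[-0.001,0,0.1015],"rotation":[0,-0.003,0],"fingers":0.3}]'
python3 - <<'E'
from h import *
cv2.imwrite("pics/w12.png",arm.get_image("wrist"))
crop("scene",230,120,130,100,6,"s12");print(arm.observe()['force'])
E
```

```text
[0.4317 0.1897 0.12  ] [0.4351 0.1491 0.12  ]
clock: 13.15
position: [0.4325, 0.1638, 0.0615]
ee_rot: [-3.138, -0.129, -0.001]
force: [-0.2, 0.3, 0.3]
width: 0.353
[-0.20579631  0.40319334  0.47054413]
```

View pics/w12.png

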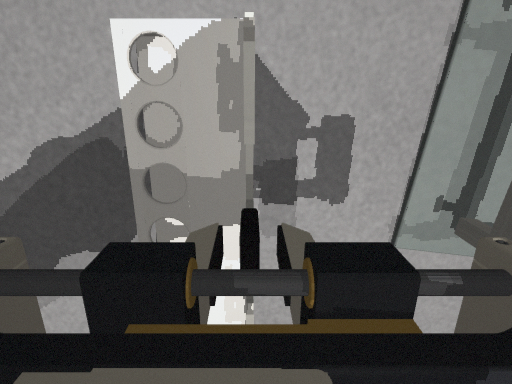

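View pics/s12.png

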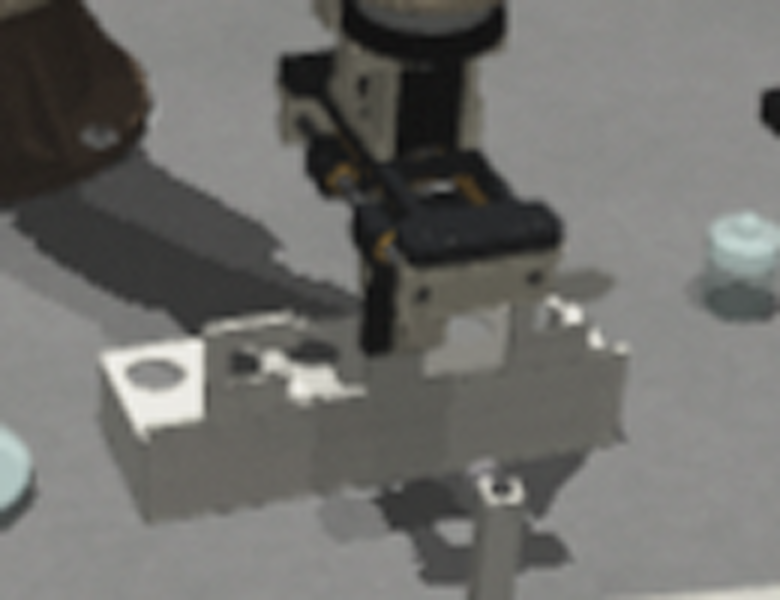

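```bash
python3 -m pendant '[{"dp":[0,0,0],"rotation":[0,0,0],"fingers":1},{"dp":[0,0,0],"rotation":[0,0,0],"fingers":1},{"dp":[0,0,0],"rotation":[0,0,0],"fingers":1},{"dp":[0,0,0],"rotation":[0,0,0],"fingers":1},{"dp":[0,0,0],"rotation":[0,0,0],"fingers":1}]' 50
python3 -m pendant '[{"dp":[0,0,-0.01],"rotation":[0,0,0],"fingers":1},{"dp":[0,0,-0.025],"rotation":[0,0,0],"fingers":1},{"dp":[0,0,-0.04],"rotation":[0,0,0],"fingers":1},{"dp":[0,0,-0.04],"rotation":[0,0,0],"fingers":1},{"dp":[0,0,-0.04],"rotation":[0,0,0],"fingers":1}]'
python3 - <<'E'
from h import *
cv2.imwrite("pics/w13.png",arm.get_image("wrist"))
crop("scene",230,120,130,100,6,"s13");print(arm.observe()['force'])
E
```

```text
clock: 13.88
position: [0.4327, 0.164, 0.0622]
ee_rot: [-3.138, -0.129, -0.002]
force: [-1.9, -0.3, 5.5]
width: 0.108
clock: 14.5
position: [0.4326, 0.1637, 0.1022]
ee_rot: [-3.138, -0.128, -0.003]
force: [0.9, -0.0, -4.4]
width: 0.106
[-0.08482702  0.36443245 -4.33297463]
```

View pics/w13.png

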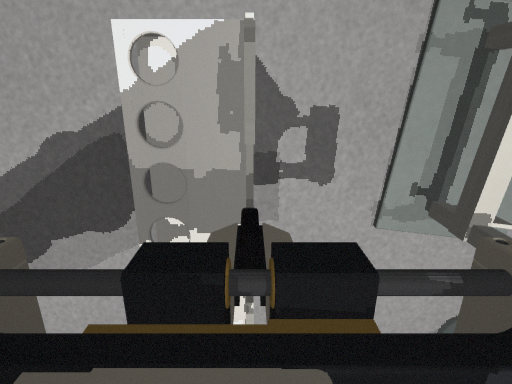

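View pics/s13.png

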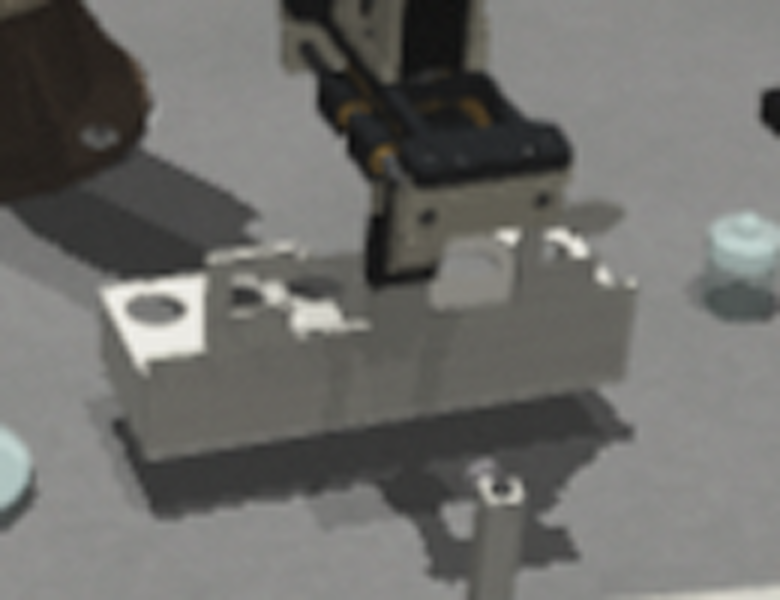

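```bash
python3 - <<'E'
from h import *
np.set_printoptions(precision=4,suppress=True)
im=cv2.imread("pics/w13.png")
crop("wrist",105,10,200,240,3,"w13c",im)
E
```

```text
(no output)
```

View pics/w13c.png

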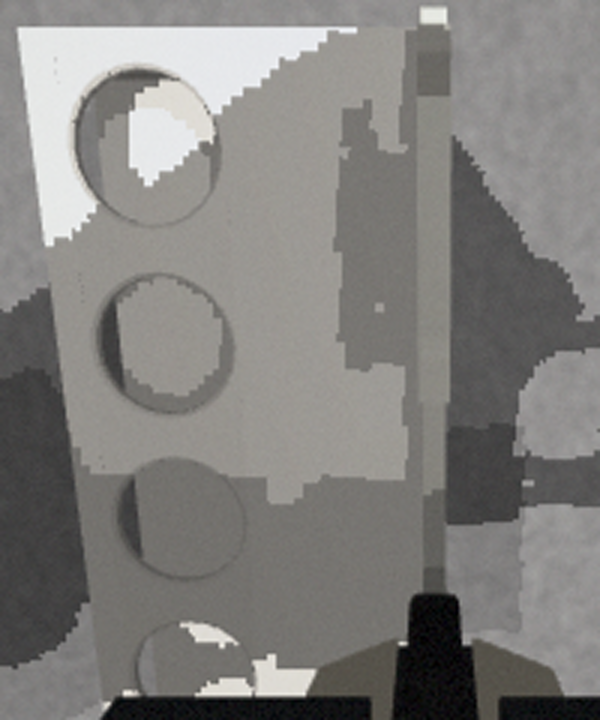

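```bash
python3 - <<'E'
from h import *
np.set_printoptions(precision=4,suppress=True)
u=lambda q:np.array(q)/3+np.array((105,10))+.5/3-.5
s=arm.observe();p=s['position'];print(p,R.from_rotvec(s['ee_rot']).as_matrix()[:,0],R.from_rotvec(s['ee_rot']).as_matrix()[:,2])
H=[plane("wrist",u(q),.085) for q in [(147,145),(165,343),(183,518)]];print(np.array(H))
d=H[2]-H[0];print(np.linalg.norm(d),np.arctan2(d[0],-d[1]))
ya=np.arctan2(d[0],-d[1]);ex=np.array([np.cos(ya),np.sin(ya)]);ey=np.array([-np.sin(ya),np.cos(ya)])
o=np.mean([h[:2]-y*ey for h,y in zip(H,[.105,.063,.021])],axis=0)
print("rack origin",o,"grip",o+.062*ex,"tool",ex@(p[:2]-o),ey@(p[:2]-o))
# handle near end
print(plane("wrist",u((435,597)),.160))
E
```

```text
[0.4322 0.1637 0.1018] [0.9966 0.082  0.0008] [ 0.0007  0.0008 -1.    ]
[[0.3634 0.263  0.085 ]
 [0.3668 0.2218 0.085 ]
 [0.3707 0.1805 0.085 ]]
0.08286266030300242 0.08816454827134468
rack origin [0.3725 0.159 ] grip [0.4343 0.1644] tool 0.05988105564936252 -0.0006144640719579434
[0.4305 0.1948 0.16  ]
```

```bash
python3 - <<'E'
from h import *
np.set_printoptions(precision=4,suppress=True)
print(plane("top",(262,122),.13),plane("scene",(254,238),.13),plane("scene",(254,271),.0))
im=cv2.imread("pics/top0.png");crop("top",235,100,60,60,10,"fl",im)
E
```

```text
[ 0.7143 -0.0233  0.13  ] [ 0.7191 -0.0193  0.13  ] [ 0.6988 -0.0142  0.    ]
```

View pics/fl.png

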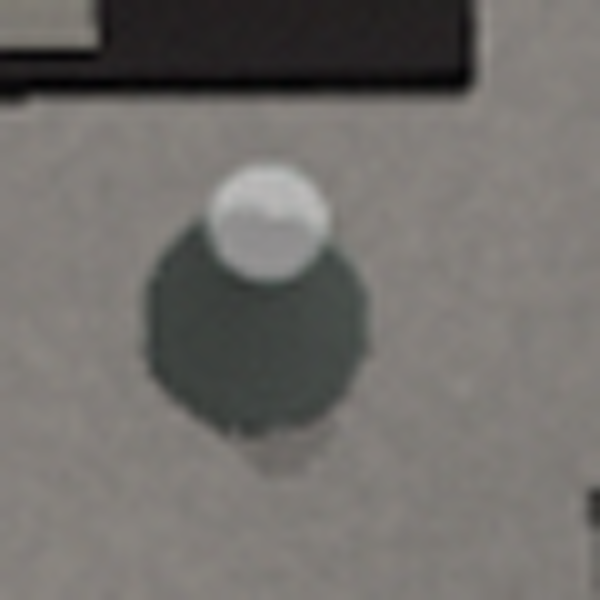

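```bash
python3 -c "
from h import *
go((.56,.1848,.108),-.0475)"
```

```text
dp [ 0.1291 -0.0106 -0.0061] rot [-0.0008 -0.0008  0.1296]
```

```bash
python3 -m pendant '[{"dp":[0.015,0,-0.006],"rotation":[0,0,0.02],"fingers":1},{"dp":[0.04,-0.002,-0.006],"rotation":[0,0,0.05],"fingers":1},{"dp":[0.07,-0.005,-0.006],"rotation":[0,0,0.08],"fingers":1},{"dp":[0.1,-0.008,-0.006],"rotation":[0,0,0.11],"fingers":1},{"dp":[0.12,-0.01,-0.006],"rotation":[0,0,0.1296],"fingers":1},{"dp":[0.129,-0.0106,-0.006],"rotation":[0,0,0.1296],"fingers":1},{"dp":[0.129,-0.0106,-0.006],"rotation":[0,0,0.1296],"fingers":1},{"dp":[0.129,-0.0106,-0.006],"rotation":[0,0,0.1296],"fingers":1}]'
python3 - <<'E'
from h import *
np.savez("c14.npz",**arm.camera_params("wrist"))
cv2.imwrite("pics/w14.png",arm.get_image("wrist"))
crop("scene",270,130,130,100,6,"s14");crop("top",140,110,110,100,6,"t14")
go((.6121,.1823,.106),-.0475)
E
```

```text
clock: 15.6
position: [0.5589, 0.1846, 0.1077]
ee_rot: [-3.14, 0.074, 0.001]
force: [-0.2, 0.1, -4.5]
width: 0.101
dp [ 0.0528 -0.0001  0.0021] rot [-0.0007 -0.0005  0.0003]
```

View pics/w14.png

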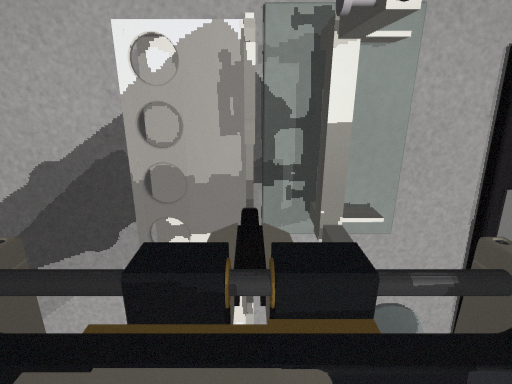

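View pics/s14.png

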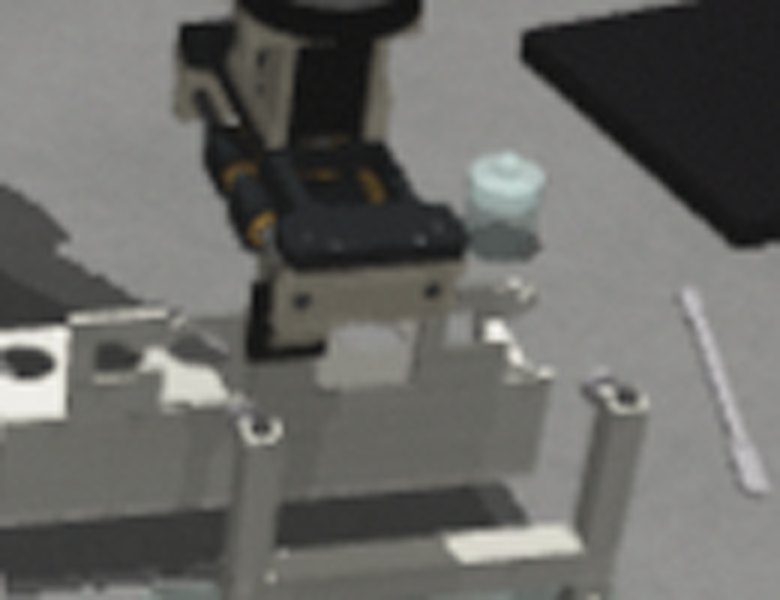

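View pics/t14.png

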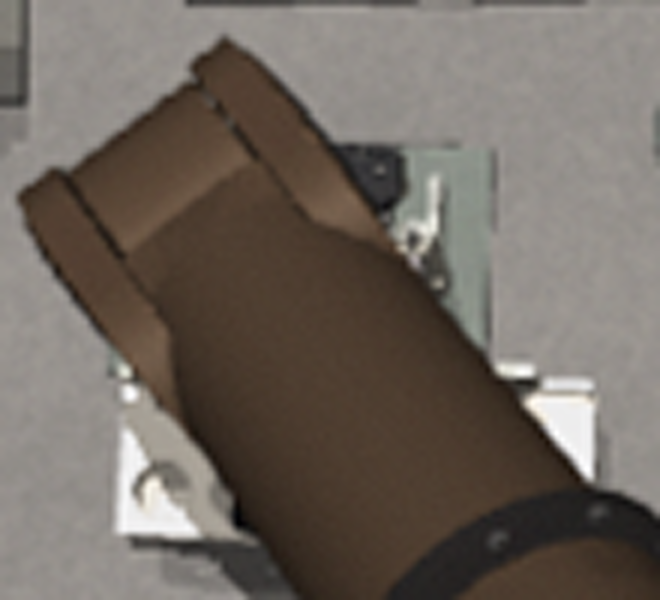

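```bash
python3 -m pendant '[{"dp":[0.01,0,0.001],"rotation":[0,0,0],"fingers":1},{"dp":[0.02,0,0.002],"rotation":[0,0,0],"fingers":1},{"dp":[0.03,0,0.002],"rotation":[0,0,0],"fingers":1},{"dp":[0.036,0,0.002],"rotation":[0,0,0],"fingers":1},{"dp":[0.036,0,0.002],"rotation":[0,0,0],"fingers":1}]'
python3 - <<'E'
from h import *
np.savez("c15.npz",**arm.camera_params("wrist"))
cv2.imwrite("pics/w15.png",arm.get_image("wrist"))
crop("scene",270,130,130,100,6,"s15")
go((.6121,.1823,.106),-.0475)
E
```

```text
clock: 16.38
position: [0.5957, 0.1829, 0.1059]
ee_rot: [-3.14, 0.075, -0.001]
force: [0.3, -0.2, -4.3]
width: 0.108
dp [ 0.0172 -0.     -0.0001] rot [-0.0006  0.      0.0006]
```

View pics/w15.png

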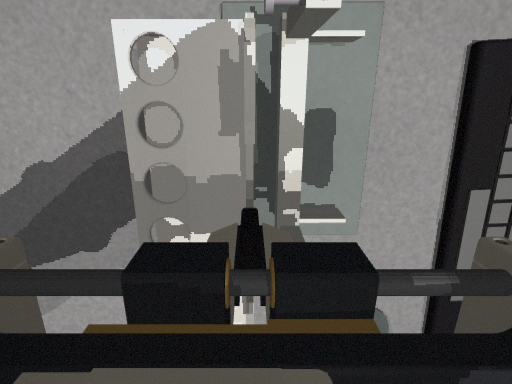

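View pics/s15.png

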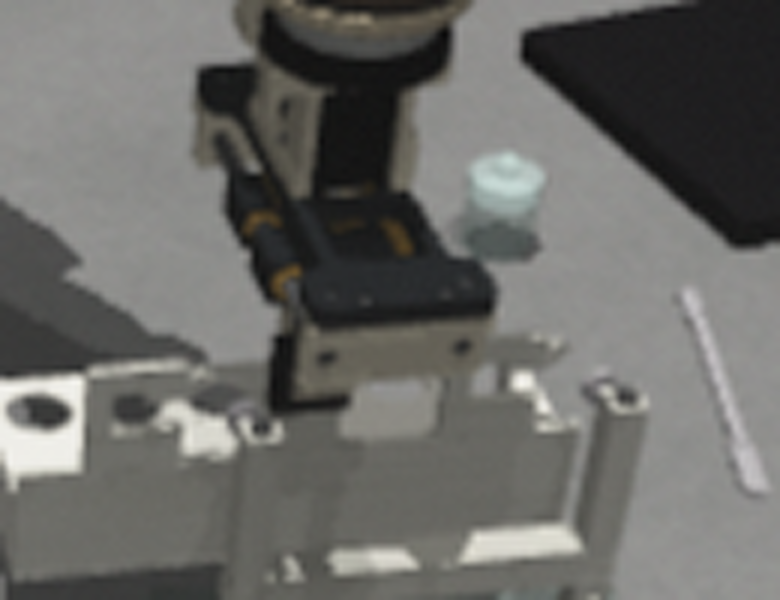

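```bash
python3 -m pendant '[{"dp":[0.006,0,0],"rotation":[0,0,0],"fingers":1},{"dp":[0.012,0,0],"rotation":[0,0,0],"fingers":1},{"dp":[0.0172,0,0],"rotation":[0,0,0],"fingers":1},{"dp":[0.0172,0,0],"rotation":[0,0,0],"fingers":1},{"dp":[0.0172,0,0],"rotation":[0,0,0],"fingers":1}]'
python3 - <<'E'
from h import *
np.savez("c16.npz",**arm.camera_params("wrist"))
im=arm.get_image("wrist");cv2.imwrite("pics/w16.png",im);crop("wrist",200,0,150,110,5,"w16c",im)
crop("scene",290,160,110,80,7,"s16")
go((.6121,.1823,.106),-.0475);print(arm.observe()['force'])
E
```

```text
clock: 17.1
position: [0.612, 0.1823, 0.1058]
ee_rot: [-3.14, 0.074, 0.001]
force: [-0.1, -0.3, -3.9]
width: 0.104
dp [ 0.0002  0.     -0.0001] rot [-0.0006  0.0002  0.0006]
[ 0.42671418 -0.45197373 -4.12505937]
```

View pics/w16c.png

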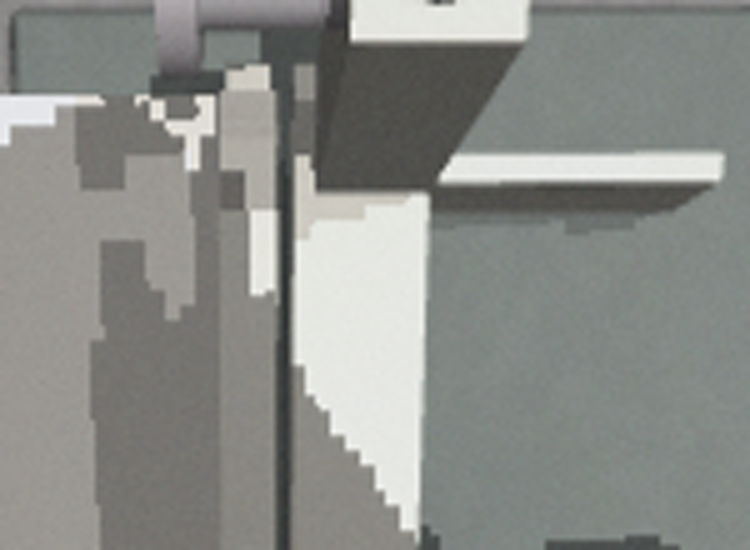

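View pics/s16.png

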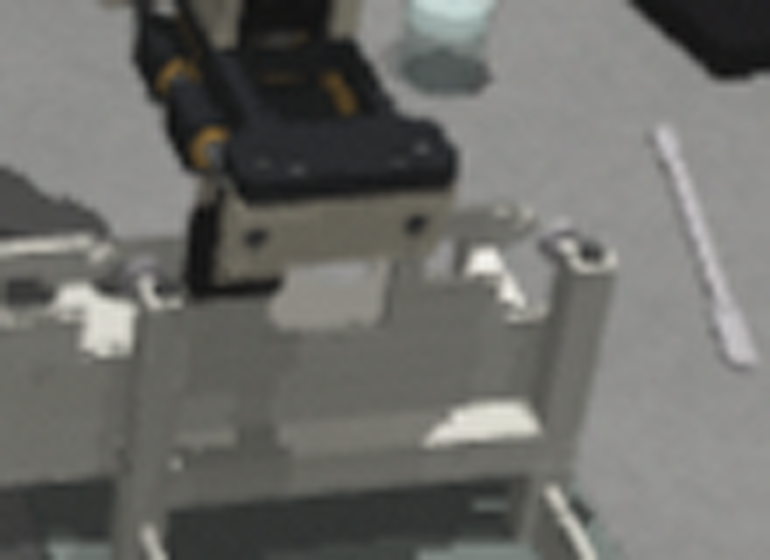

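```bash
python3 - <<'E'
from h import *
np.set_printoptions(precision=4,suppress=True)
ex=np.array([.9989,-.0475]);ey=np.array([.0475,.9989])
O=np.array([.6219,.2304])
for n,q,z in [("post face top corner",(350,42),.142),("post face top corner hi",(346,5),.142),("head inner",(198,30),.130),("head outer",(157,30),.130),("ear front",(222,80),.155),("ear back",(275,80),.155),("post right corner",(527,42),.142),("rest front top",(294,300),.05)]:
    uv=np.array(q)/5+[200,0]+.1-.5
    X=plane("wrist",uv,z); print(n,X, "stand",ex@(X[:2]-O),ey@(X[:2]-O))
E
```

```text
post face top corner [0.6274 0.3017 0.142 ] stand 0.0020748955903320734 0.07149822813668229
post face top corner hi [0.6271 0.3047 0.142 ] stand 0.0016537076278228479 0.07442190494956258
head inner [0.6135 0.3063 0.13  ] stand -0.012043073921347722 0.07543532949813021
head outer [0.6095 0.3065 0.13  ] stand -0.016037392688605823 0.07543368466368192
ear front [0.6157 0.2963 0.155 ] stand -0.009301358749566058 0.06555196243376174
ear back [0.6201 0.2961 0.155 ] stand -0.004885619943578326 0.06555381625668051
post right corner [0.6434 0.301  0.142 ] stand 0.01808967570920192 0.07150485356376474
rest front top [0.6244 0.2896 0.05  ] stand -0.00027477102384418145 0.05928482082323398
```

```bash
python3 -m pendant '[{"dp":[0.001,-0.005,0],"rotation":[0,0,0],"fingers":1},{"dp":[0.001,-0.012,0],"rotation":[0,0,0],"fingers":1},{"dp":[0.001,-0.02,0],"rotation":[0,0,0],"fingers":1},{"dp":[0.001,-0.025,0],"rotation":[0,0,0],"fingers":1},{"dp":[0.001,-0.025,0],"rotation":[0,0,0],"fingers":1}]'
python3 - <<'E'
from h import *
im=arm.get_image("wrist");cv2.imwrite("pics/w17.png",im);crop("wrist",200,0,150,110,5,"w17c",im)
crop("scene",290,160,110,80,7,"s17");print(arm.observe()['force'])
E
```

```text
clock: 17.82
position: [0.6139, 0.2081, 0.1059]
ee_rot: [-3.14, 0.072, 0.0]
force: [0.5, -0.7, -4.2]
width: 0.107
[ 0.12351515 -0.16317158 -4.33647401]
```

View pics/w17c.png

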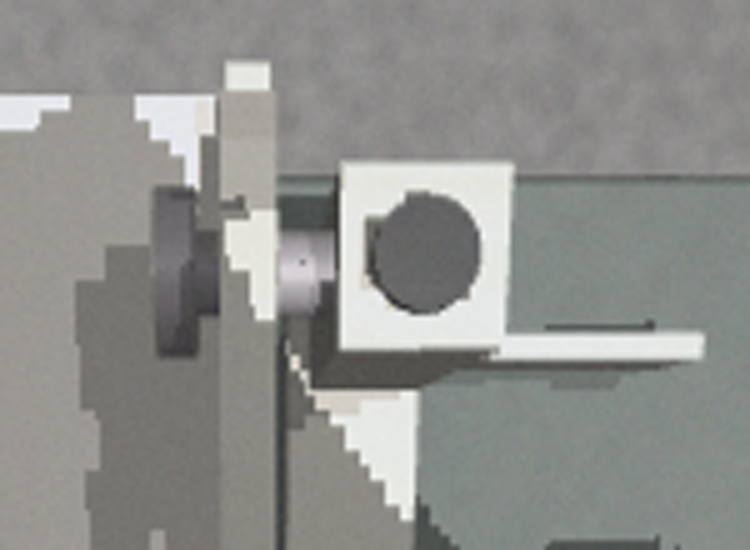

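View pics/s17.png

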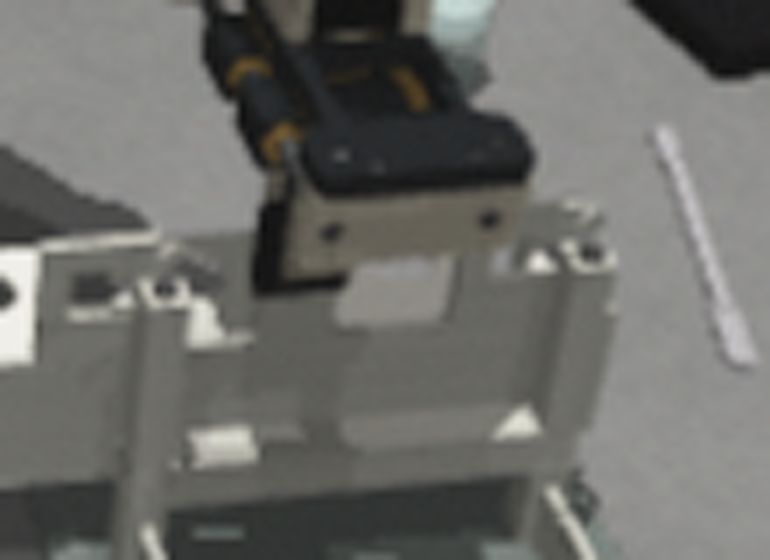

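```bash
python3 -m pendant '[{"dp":[0,-0.006,0],"rotation":[0,0,0],"fingers":1},{"dp":[0,-0.012,0],"rotation":[0,0,0],"fingers":1},{"dp":[0,-0.018,0],"rotation":[0,0,0],"fingers":1},{"dp":[0,-0.021,0],"rotation":[0,0,0],"fingers":1},{"dp":[0,-0.0225,0],"rotation":[0,0,0],"fingers":1},{"dp":[0,-0.0225,0],"rotation":[0,0,0],"fingers":1}]'
python3 - <<'E'
from h import *
im=arm.get_image("wrist");cv2.imwrite("pics/w18.png",im);crop("wrist",200,0,150,150,5,"w18c",im)
crop("scene",290,160,110,80,7,"s18");print(arm.observe()['force'])
go((.6154,.2308,.106),-.0475)
E
```

```text
clock: 18.68
position: [0.6152, 0.2295, 0.1058]
ee_rot: [-3.141, 0.073, 0.0]
force: [0.0, -0.2, -4.4]
width: 0.104
[-0.17007462  0.97054871 -4.90811674]
dp [ 0.0001 -0.0016 -0.0002] rot [-0.      0.0002  0.0004]
```

View pics/w18c.png

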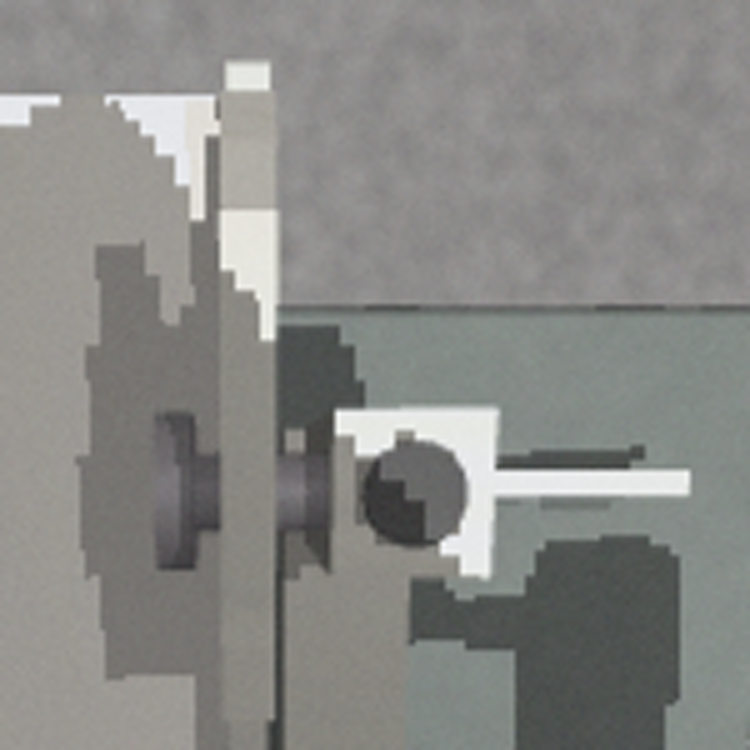

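View pics/s18.png

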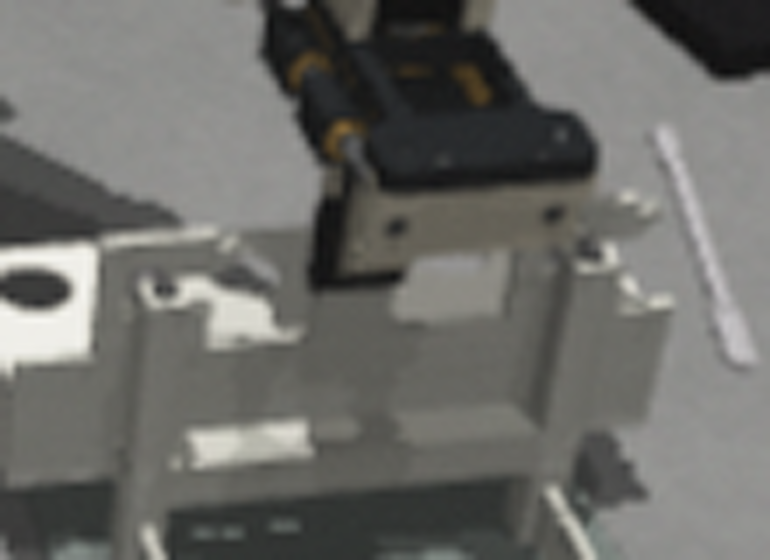

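```bash
python3 - <<'E'
from h import *
np.set_printoptions(precision=4,suppress=True)
ex=np.array([.9989,-.0475]);ey=np.array([.0475,.9989])
for n,q,z in [("head c",(175,491),.130),("head e1",(175,412),.130),("head e2",(175,570),.130),("lip end",(248,62),.123),("upper end",(248,91),.155),("post c",(417,490),.142),("plate end",(150,95),.089)]:
    X=plane("wrist",np.array(q)/5+[200,0]+.1-.5,z); print(n,ey@(X[:2]-[.6154,.2308])*1e3)
E
```

```text
head c 79.40843531687287
head e1 87.31027396629258
head e2 71.25681777738497
lip end 121.21456298833617
upper end 111.66277853231567
post c 79.66942672963106
plate end 125.50986278359561
```

```bash
python3 -m pendant '[{"dp":[0,-0.0016,0],"rotation":[0,0,0],"fingers":1},{"dp":[0,-0.0016,0.002],"rotation":[0,0,0],"fingers":1},{"dp":[0,-0.0016,0.004],"rotation":[0,0,0],"fingers":1},{"dp":[0,-0.0016,0.006],"rotation":[0,0,0],"fingers":1},{"dp":[0,-0.0016,0.006],"rotation":[0,0,0],"fingers":1}]'
python3 -c "
from cell import arm;s=arm.observe();print(s['force'],s['position'])"
```

```text
clock: 19.4
position: [0.6151, 0.2308, 0.0995]
ee_rot: [3.141, -0.074, -0.001]
force: [-0.3, 0.7, -4.2]
width: 0.101
[-0.31197698  0.67347077 -4.1843606 ] [0.61512706 0.23075588 0.09953732]
```

```bash
python3 -m pendant '[{"dp":[0,0,0.0015],"rotation":[0,0,0],"fingers":1},{"dp":[0,0,0.003],"rotation":[0,0,0],"fingers":1},{"dp":[0,0,0.003],"rotation":[0,0,0],"fingers":1}]'
python3 -c "
from cell import arm;s=arm.observe();print(s['force'],s['position'],s['ft_torque'])"
```

```text
clock: 19.77
position: [0.6153, 0.2308, 0.0971]
ee_rot: [3.141, -0.074, -0.0]
force: [-2.0, -0.8, 1.4]
width: 0.104
[-2.03346421 -0.77799272  1.37091661] [0.61527404 0.23075569 0.09711048] [-0.18203064  0.30023626  0.03531213]
```

```bash
python3 -m pendant '[{"dp":[0,0,0],"rotation":[0,0,0],"fingers":0.75},{"dp":[0,0,0],"rotation":[0,0,0],"fingers":0.7},{"dp":[0,0,0],"rotation":[0,0,0],"fingers":0.6},{"dp":[0,0,0],"rotation":[0,0,0],"fingers":0.5},{"dp":[0,0,0],"rotation":[0,0,0],"fingers":0.4},{"dp":[0,0,0],"rotation":[0,0,0],"fingers":0.4}]' 20
python3 - <<'E'
from h import *
im=arm.get_image("wrist");cv2.imwrite("pics/w19.png",im);crop("wrist",120,0,200,240,3,"w19c",im)
crop("scene",290,160,110,80,7,"s19");print(arm.observe()['force'])
E
```

```text
clock: 20.52
position: [0.6153, 0.2307, 0.0971]
ee_rot: [3.141, -0.074, -0.0]
force: [-0.6, 0.1, -0.5]
width: 0.293
[-0.12330167 -1.17938263 -0.10709005]
```

View pics/w19c.png

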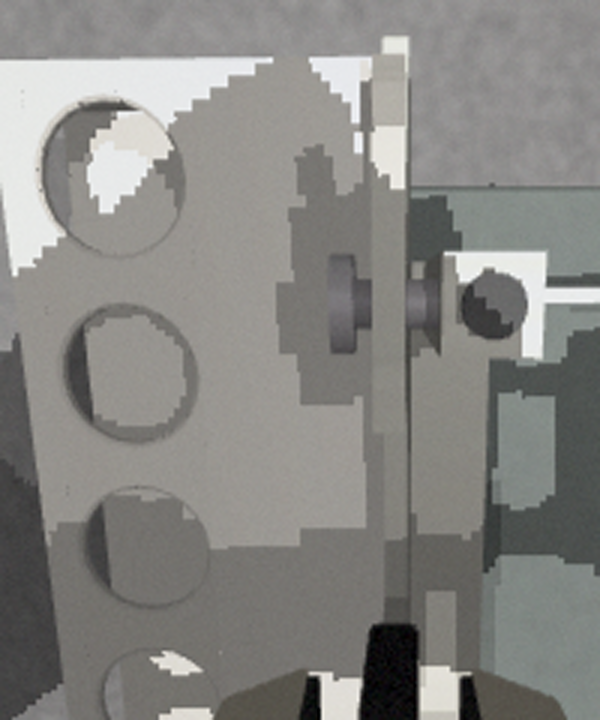

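View pics/s19.png

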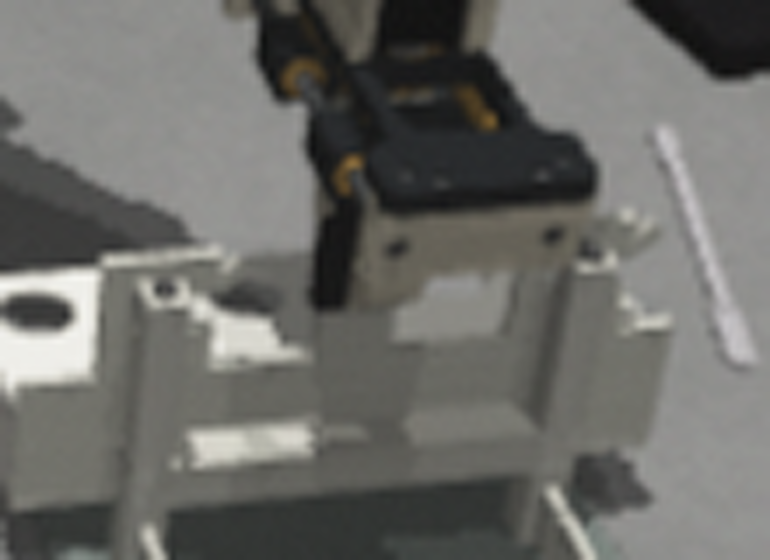

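```bash
python3 -m pendant '[{"dp":[0,0,0],"rotation":[0,0,0],"fingers":0.25},{"dp":[0,0,-0.015],"rotation":[0,0,0],"fingers":0.2},{"dp":[0,0,-0.04],"rotation":[0,0,0],"fingers":0.2},{"dp":[0,0,-0.08],"rotation":[0,0,0],"fingers":0.2},{"dp":[-0.01,0,-0.14],"rotation":[0,0,0],"fingers":0.2},{"dp":[-0.02,0,-0.19],"rotation":[0,0,0],"fingers":0.2},{"dp":[-0.02,0,-0.19],"rotation":[0,0,0],"fingers":0.2}]'
python3 - <<'E'
from h import *
np.savez("c20.npz",**arm.camera_params("wrist"))
im=arm.get_image("wrist");cv2.imwrite("pics/w20.png",im)
crop("scene",250,160,150,100,5,"s20");print(arm.observe()['force'],arm.observe()['position'])
E
```

```text
clock: 21.5
position: [0.5964, 0.2338, 0.2935]
ee_rot: [-3.136, 0.072, -0.013]
force: [0.1, -0.8, -0.5]
width: 0.402
[ 0.80992007 -0.17896997 -0.97418592] [0.59540099 0.23189581 0.28833736]
```

View pics/w20.png

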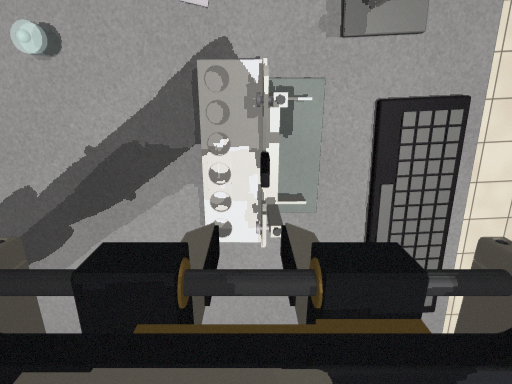

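View pics/s20.png

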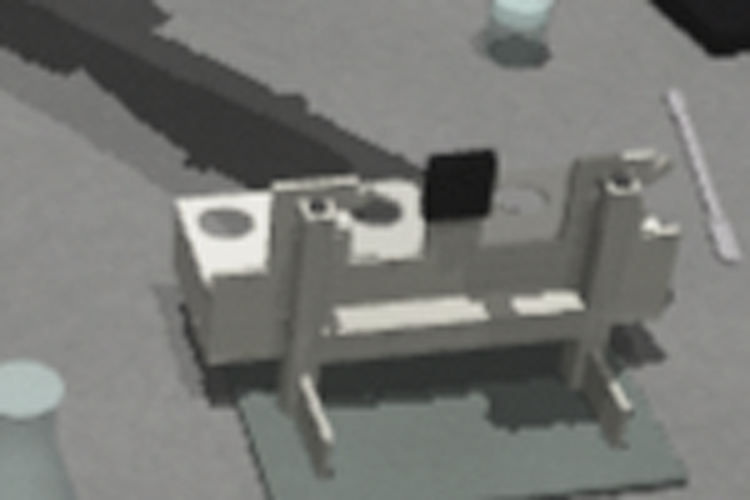

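```bash
python3 - <<'E'
from h import *
im=cv2.imread("pics/w20.png")
crop("wrist",185,50,150,200,4,"w20c",im)
E
```

```text
(no output)
```

View pics/w20c.png

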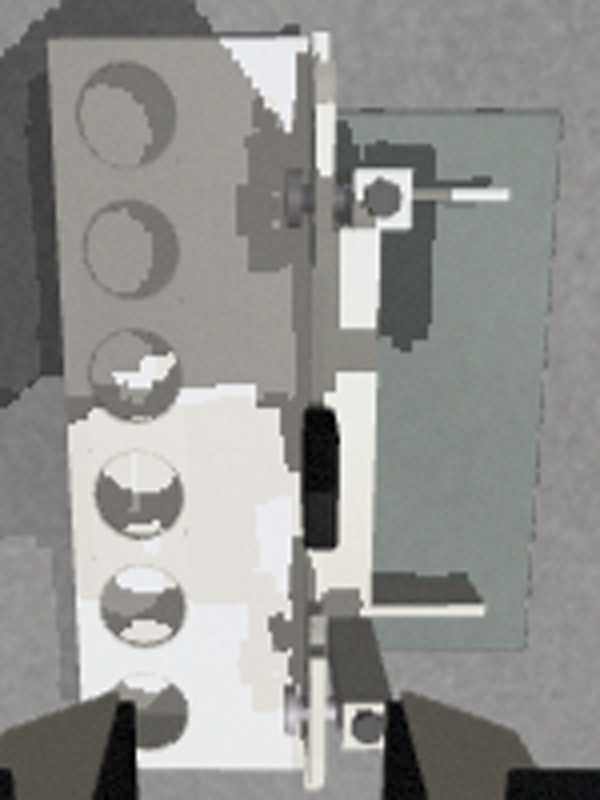

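```bash
python3 - <<'E'
from h import *
np.set_printoptions(precision=4,suppress=True)
d=np.load("c20.npz");c=(d['camera_matrix'],R.from_rotvec(d['rvec']).as_matrix(),d['tvec'])
ex=np.array([.9989,-.0475]);ey=np.array([.0475,.9989]);O=np.array([.6219,.2304])
u=lambda q:np.array(q)/4+np.array((185,50))+.125-.5
H=[plane("w",u(q),.0757,c) for q in [(127,115),(132,250),(136,376),(140,495),(143,607)]]
for h in H: print(h,ex@(h[:2]-O),ey@(h[:2]-O))
for q,z in [((383,198),.142),((365,725),.142)]:
    h=plane("w",u(q),z,c);print("post",h,ex@(h[:2]-O),ey@(h[:2]-O))
# new top and scene
t=arm.get_image("top");crop("top",150,125,110,125,5,"t20",t)
E
```

```text
[0.5609 0.3382 0.0757] -0.06610136412655167 0.10477273635347037
[0.5591 0.296  0.0757] -0.06581216623440388 0.06250947340013299
[0.5572 0.2539 0.0757] -0.06575354674445617 0.02044935607064598
[0.5553 0.2117 0.0757] -0.06561585629458373 -0.021822258634551374
[0.5532 0.1695 0.0757] -0.06575746296270404 -0.06408583207853834
post [0.6359 0.3099 0.142 ] 0.010241174612516323 0.08004910236424732
post [0.6278 0.1504 0.142 ] 0.009708631815320164 -0.0796807302141037
```

View pics/t20.png

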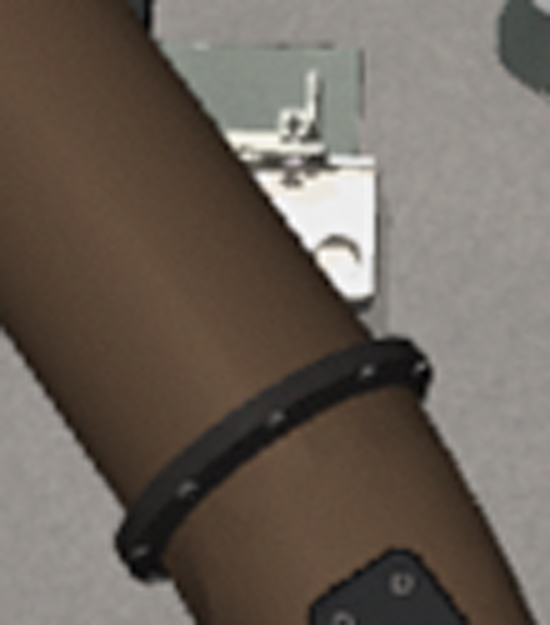

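```bash
python3 -c "
from h import *
go((.52,-.25,.24),.155)"
```

```text
dp [-0.0523  0.4844  0.0473] rot [ 0.0005  0.0004 -0.2023]
```

```bash
python3 -m pendant '[{"dp":[-0.006,0.05,0],"rotation":[0,0,-0.02],"fingers":0.05},{"dp":[-0.012,0.11,0],"rotation":[0,0,-0.05],"fingers":0.05},{"dp":[-0.02,0.17,0],"rotation":[0,0,-0.08],"fingers":0.05},{"dp":[-0.027,0.23,0],"rotation":[0,0,-0.1],"fingers":0.05},{"dp":[-0.034,0.29,0],"rotation":[0,0,-0.13],"fingers":0.05},{"dp":[-0.04,0.35,0.01],"rotation":[0,0,-0.15],"fingers":0.05},{"dp":[-0.047,0.41,0.03],"rotation":[0,0,-0.18],"fingers":0.05},{"dp":[-0.052,0.46,0.047],"rotation":[0,0,-0.2023],"fingers":0.05},{"dp":[-0.0523,0.4844,0.0473],"rotation":[0,0,-0.2023],"fingers":0.05},{"dp":[-0.0523,0.4844,0.0473],"rotation":[0,0,-0.2023],"fingers":0.05},{"dp":[-0.0523,0.4844,0.0473],"rotation":[0,0,-0.2023],"fingers":0.05},{"dp":[-0.0523,0.4844,0.0473],"rotation":[0,0,-0.2023],"fingers":0.05}]'
python3 - <<'E'
from h import *
np.savez("c21.npz",**arm.camera_params("wrist"))
im=arm.get_image("wrist");cv2.imwrite("pics/w21.png",im);print(arm.observe()['position'])
E
```

```text
clock: 23.15
position: [0.5204, -0.2483, 0.2399]
ee_rot: [-3.132, -0.247, 0.001]
force: [-1.2, 0.6, 0.1]
width: 0.477
[ 0.52031767 -0.24857309  0.24003019]
```

View pics/w21.png

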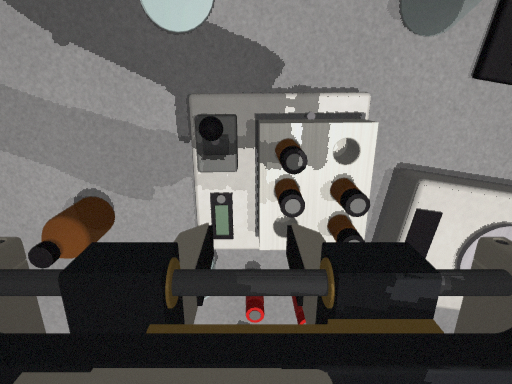

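```bash
python3 - <<'E'
from h import *
np.set_printoptions(precision=4,suppress=True)
im=cv2.imread("pics/w21.png");crop("wrist",250,110,140,140,5,"w21c",im)
E
```

```text
(no output)
```

View pics/w21c.png

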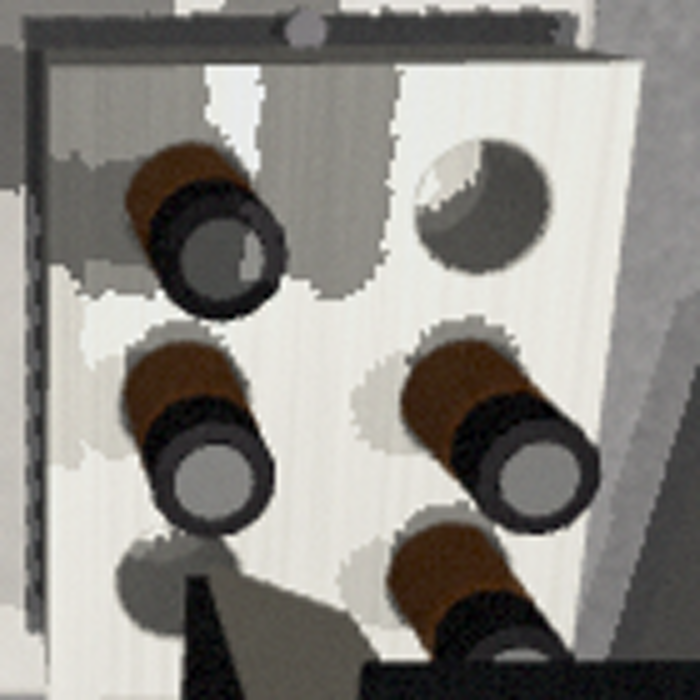

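```bash
python3 - <<'E'
from h import *
np.set_printoptions(precision=4,suppress=True)
d=np.load("c21.npz");c=(d['camera_matrix'],R.from_rotvec(d['rvec']).as_matrix(),d['tvec'])
u=lambda q:np.array(q)/5+np.array((250,110))+.1-.5
O=np.array([.5585,-.2683]);ex=np.array([.988,.1544]);ey=np.array([-.1544,.988])
for n,q,z in [("A",(224,256),.149),("B",(214,478),.149),("C",(540,477),.149),("hole",(483,206),.099),("hole2",(178,585),.099)]:
    X=plane("w",u(q),z,c);print(n,X,ex@(X[:2]-O),ey@(X[:2]-O))
E
```

```text
A [ 0.5605 -0.2206  0.149 ] 0.009313443736256435 0.04687148558039118
B [ 0.5677 -0.2657  0.149 ] 0.00950153101117414 0.0010993949298873167
C [ 0.6327 -0.2552  0.149 ] 0.07536231720056158 0.0014636116182988827
hole [ 0.625  -0.2099  0.099 ] 0.07475384159019839 0.04740510875532642
hole2 [ 0.5753 -0.3124  0.099 ] 0.009792581158438209 -0.04613020965268144
```

```bash
python3 -c "
from h import *
go((.5584,-.2209,.15),.155)"
```

```text
dp [ 0.042  -0.0214  0.09  ] rot [0.0001 0.0003 0.0022]
```

```bash
python3 -m pendant '[{"dp":[0.02,-0.01,0],"rotation":[0,0,0],"fingers":0.05},{"dp":[0.042,-0.0214,0.01],"rotation":[0,0,0],"fingers":0.05},{"dp":[0.042,-0.0214,0.05],"rotation":[0,0,0],"fingers":0.05},{"dp":[0.042,-0.0214,0.09],"rotation":[0,0,0],"fingers":0.05},{"dp":[0.042,-0.0214,0.09],"rotation":[0,0,0],"fingers":0.05},{"dp":[0.042,-0.0214,0.09],"rotation":[0,0,0],"fingers":0.05}]'
python3 - <<'E'
from h import *
im=arm.get_image("wrist");cv2.imwrite("pics/w22.png",im)
go((.5584,-.2209,.087),.155)
crop("scene",60,120,150,110,5,"s22")
E
```

```text
clock: 23.95
position: [0.5599, -0.2202, 0.1515]
ee_rot: [3.131, 0.248, 0.002]
force: [0.8, -0.7, 0.3]
width: 0.477
dp [-0.0019  0.      0.065 ] rot [ 0.0012 -0.0025  0.0028]
```

View pics/w22.png

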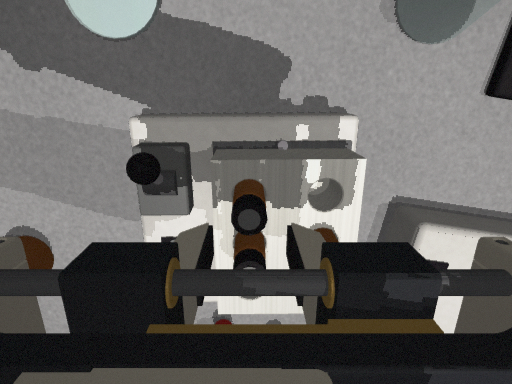

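View pics/s22.png

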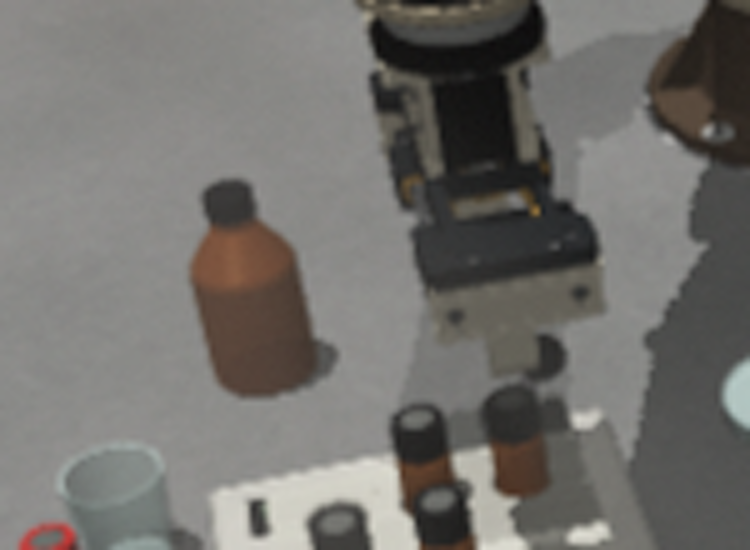

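```bash
python3 -m pendant '[{"dp":[0,0,0.02],"rotation":[0,0,0],"fingers":0.05},{"dp":[0,0,0.04],"rotation":[0,0,0],"fingers":0.05},{"dp":[0,0,0.058],"rotation":[0,0,0],"fingers":0.05},{"dp":[0,0,0.064],"rotation":[0,0,0],"fingers":0.05},{"dp":[0,0,0.064],"rotation":[0,0,0],"fingers":0.05}]'
python3 - <<'E'
from h import *
im=arm.get_image("wrist");cv2.imwrite("pics/w23.png",im)
crop("scene",120,130,80,60,9,"s23");print(arm.observe()['force'])
E
```

```text
clock: 24.68
position: [0.5603, -0.2208, 0.0882]
ee_rot: [3.131, 0.247, 0.004]
force: [0.2, 0.1, 0.3]
width: 0.474
[-0.91399362  0.10694738 -0.53270003]
```

View pics/w23.png

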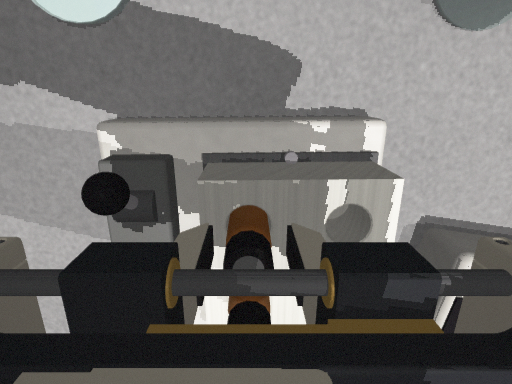

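View pics/s23.png

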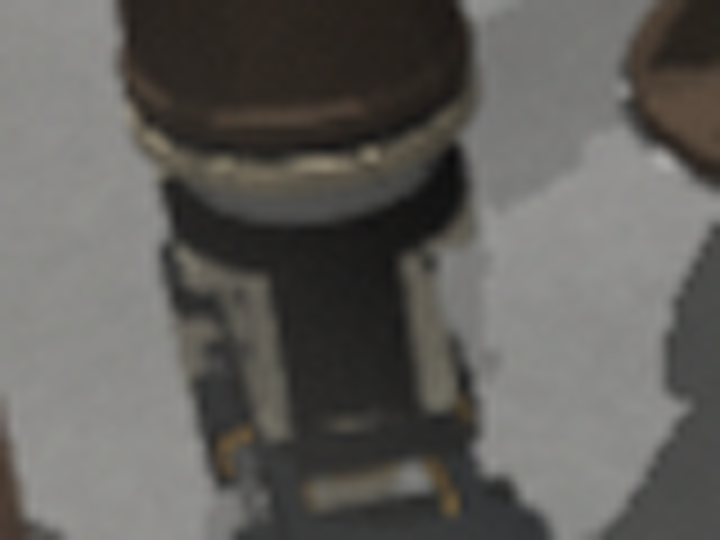

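```bash
python3 - <<'E'
from h import *
crop("scene",120,160,100,75,7,"s24");
E
```

```text
(no output)
```

View pics/s24.png

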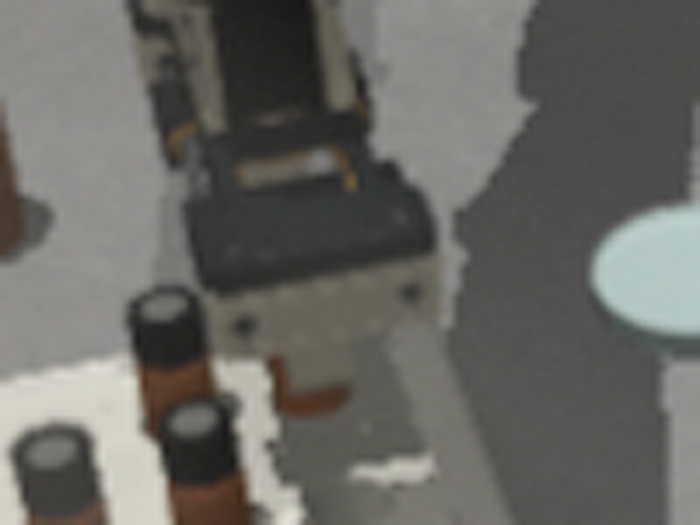

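```bash
python3 -m pendant '[{"dp":[0,0,0],"rotation":[0,0,0],"fingers":1},{"dp":[0,0,0],"rotation":[0,0,0],"fingers":1},{"dp":[0,0,0],"rotation":[0,0,0],"fingers":1},{"dp":[0,0,0],"rotation":[0,0,0],"fingers":1}]' 35
python3 -m pendant '[{"dp":[0,0,-0.02],"rotation":[0,0,0],"fingers":1},{"dp":[0,0,-0.05],"rotation":[0,0,0],"fingers":1},{"dp":[0,0,-0.09],"rotation":[0,0,0],"fingers":1},{"dp":[0,0,-0.12],"rotation":[0,0,0],"fingers":1},{"dp":[0,0,-0.13],"rotation":[0,0,0],"fingers":1},{"dp":[0,0,-0.13],"rotation":[0,0,0],"fingers":1}]'
python3 - <<'E'
from h import *
im=arm.get_image("wrist");cv2.imwrite("pics/w25.png",im)
crop("scene",110,110,110,100,7,"s25");print(arm.observe()['force'])
h={-105:(.5491,.1277)}
go((.5491,.1277,.22),-.0475,.07)
E
```

```text
clock: 25.32
position: [0.5609, -0.2211, 0.0892]
ee_rot: [3.13, 0.247, 0.007]
force: [-1.4, -0.1, 3.9]
width: 0.278
clock: 26.08
position: [0.5603, -0.2208, 0.2188]
ee_rot: [3.13, 0.247, 0.007]
force: [-0.0, 0.2, -1.6]
width: 0.279
[ 0.20007057  0.62478978 -0.6986092 ]
dp [ 0.0444 -0.3457 -0.0028] rot [-0.0062  0.0677  0.2049]
```

View pics/w25.png

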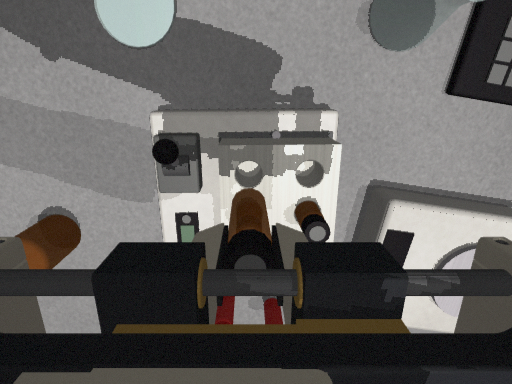

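View pics/s25.png

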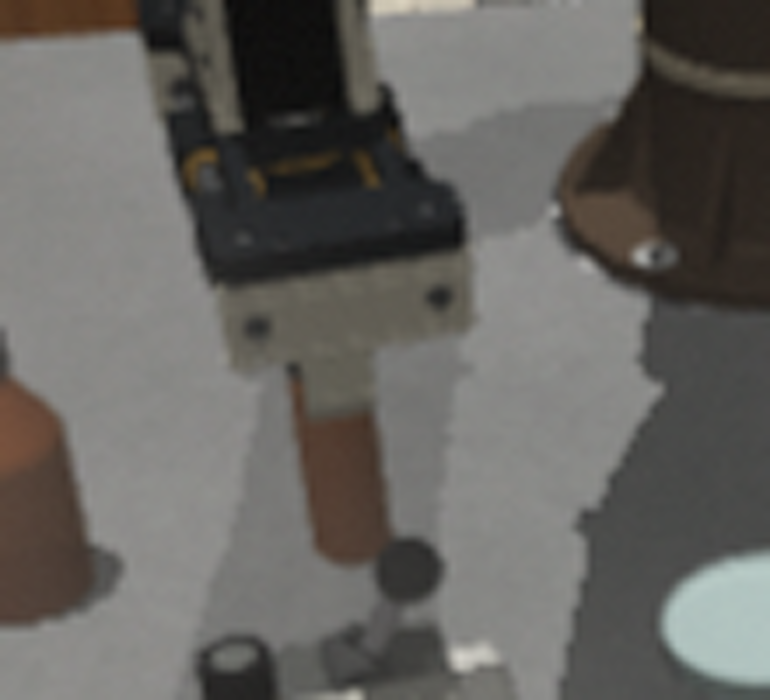

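```bash
python3 -m pendant '[{"dp":[0.006,-0.05,0],"rotation":[0,0.01,0.03],"fingers":1},{"dp":[0.012,-0.1,0],"rotation":[0,0.02,0.06],"fingers":1},{"dp":[0.02,-0.16,0],"rotation":[0,0.03,0.09],"fingers":1},{"dp":[0.027,-0.22,0],"rotation":[0,0.04,0.13],"fingers":1},{"dp":[0.034,-0.28,0],"rotation":[-0.004,0.055,0.17],"fingers":1},{"dp":[0.04,-0.33,0],"rotation":[-0.006,0.0677,0.2],"fingers":1},{"dp":[0.044,-0.3457,0],"rotation":[-0.0062,0.0677,0.2049],"fingers":1},{"dp":[0.044,-0.3457,0],"rotation":[-0.0062,0.0677,0.2049],"fingers":1},{"dp":[0.044,-0.3457,0],"rotation":[-0.0062,0.0677,0.2049],"fingers":1}]'
python3 - <<'E'
from h import *
go((.5459,.1279,.135),-.0475,.07)
E
```

```text
clock: 27.3
position: [0.5486, 0.126, 0.2163]
ee_rot: [3.136, -0.077, 0.108]
force: [0.7, -0.7, -1.0]
width: 0.278
dp [-0.0083 -0.0019  0.0809] rot [ 0.0012  0.0014 -0.0013]
```

```bash
python3 -m pendant '[{"dp":[-0.006,-0.0019,0.02],"rotation":[0.001,0.001,-0.001],"fingers":1},{"dp":[-0.0083,-0.0019,0.05],"rotation":[0.001,0.001,-0.001],"fingers":1},{"dp":[-0.0083,-0.0019,0.075],"rotation":[0.001,0.001,-0.001],"fingers":1},{"dp":[-0.0083,-0.0019,0.081],"rotation":[0.001,0.001,-0.001],"fingers":1},{"dp":[-0.0083,-0.0019,0.081],"rotation":[0.001,0.001,-0.001],"fingers":1}]'
python3 - <<'E'
from h import *
im=arm.get_image("wrist");cv2.imwrite("pics/w26.png",im);crop("wrist",170,60,180,190,4,"w26c",im)
crop("scene",240,150,110,90,7,"s26");print(arm.observe()['position'])
E
```

```text
clock: 27.92
position: [0.5462, 0.127, 0.1351]
ee_rot: [3.137, -0.077, 0.109]
force: [0.7, 0.3, -0.1]
width: 0.282
[0.54661917 0.12772272 0.13592913]
```

View pics/w26c.png

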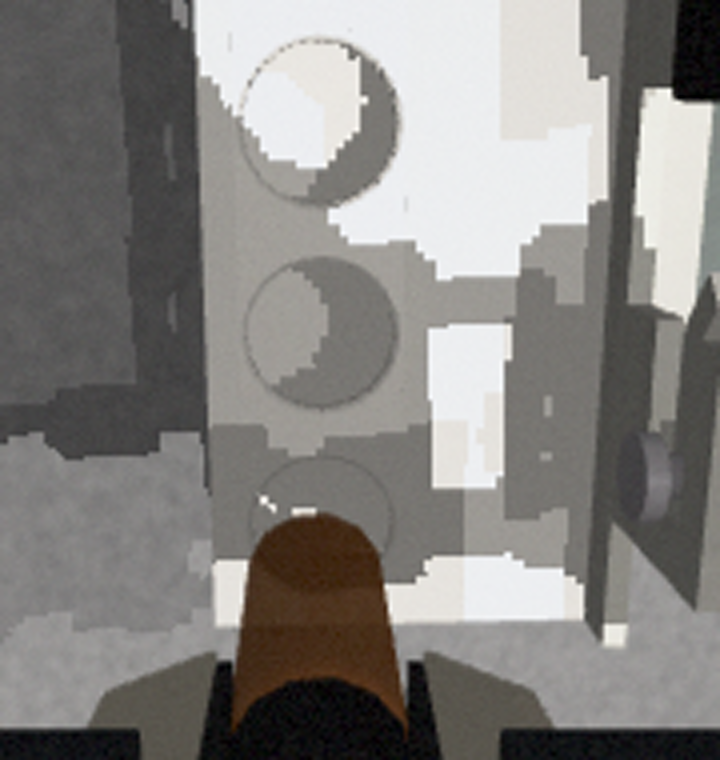

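View pics/s26.png

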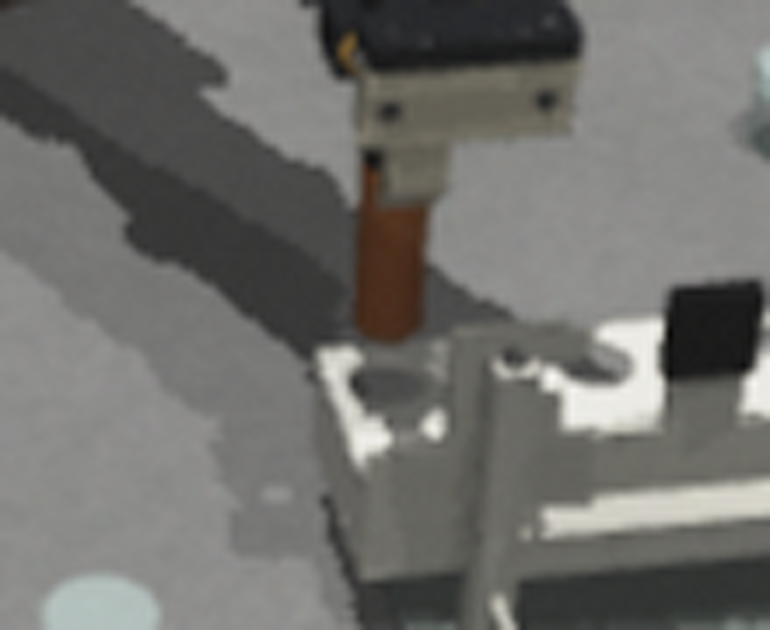

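```bash
python3 - <<'E'
from h import *
np.set_printoptions(precision=4,suppress=True)
s=arm.observe();p=s['position'];Rt=R.from_rotvec(s['ee_rot']).as_matrix()
u=lambda q:np.array(q)/4+np.array((170,60))+.125-.5
f=p+Rt@[0,0,.0352];print("foot nominal",f)
e=plane("wrist",u((315,513)),f[2]);print("foot +y edge",e,"centre y",e[1]-.0135)
ex=np.array([.9989,-.0475]);ey=np.array([.0475,.9989]);O=np.array([.6219,.2304])
for q in [(320,122),(321,332),(321,527)]:
    X=plane("wrist",u(q),.0757);print(X,ex@(X[:2]-O),ey@(X[:2]-O))
for q in [(321,457)]:
    X=plane("wrist",u(q),.0757);print("hole +y edge",X,ey@(X[:2]-O)-.0155)
l=plane("wrist",u((248,560)),f[2]);r=plane("wrist",u((382,560)),f[2]);print(l,r,(l+r)/2)
E
```

```text
foot nominal [0.5491 0.1276 0.1008]
foot +y edge [0.5494 0.1394 0.1008] centre y 0.1258856402147187
[0.5558 0.2131 0.0757] -0.06519911199710096 -0.0204540670788029
[0.554  0.1711 0.0757] -0.06503560766210617 -0.06243544348926734
[0.5519 0.1279 0.0757] -0.06507344932281059 -0.10569802821012338
hole +y edge [0.5527 0.1439 0.0757] -0.1051514099730532
[0.5355 0.1305 0.1008] [0.5625 0.1285 0.1008] [0.549  0.1295 0.1008]
```

```bash
python3 -m pendant '[{"dp":[0.0012,-0.002,0],"rotation":[0,0,0],"fingers":1},{"dp":[0.0012,-0.002,0.01],"rotation":[0,0,0],"fingers":1},{"dp":[0.0012,-0.002,0.02],"rotation":[0,0,0],"fingers":1},{"dp":[0.0012,-0.002,0.03],"rotation":[0,0,0],"fingers":1},{"dp":[0.0012,-0.002,0.034],"rotation":[0,0,0],"fingers":1},{"dp":[0.0012,-0.002,0.034],"rotation":[0,0,0],"fingers":1}]'
python3 - <<'E'
from h import *
im=arm.get_image("wrist");cv2.imwrite("pics/w27.png",im);crop("wrist",170,60,180,190,4,"w27c",im)
crop("scene",240,150,110,90,7,"s27");print(arm.observe()['force'])
E
```

```text
clock: 28.78
position: [0.5501, 0.1295, 0.1016]
ee_rot: [3.137, -0.076, 0.11]
force: [-0.3, 0.3, 0.2]
width: 0.28
[ 1.08971394  1.26512832 -0.82837852]
```

View pics/w27c.png

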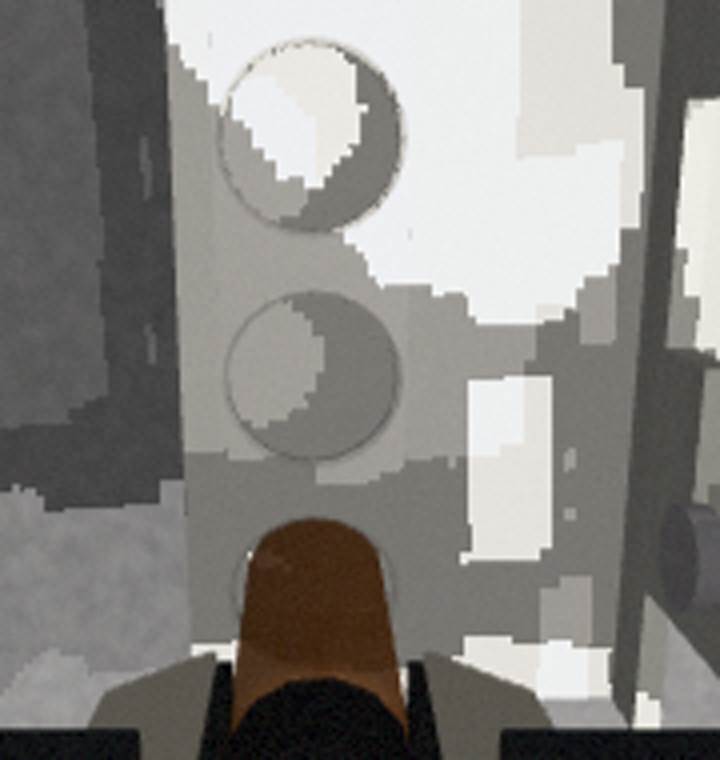

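View pics/s27.png

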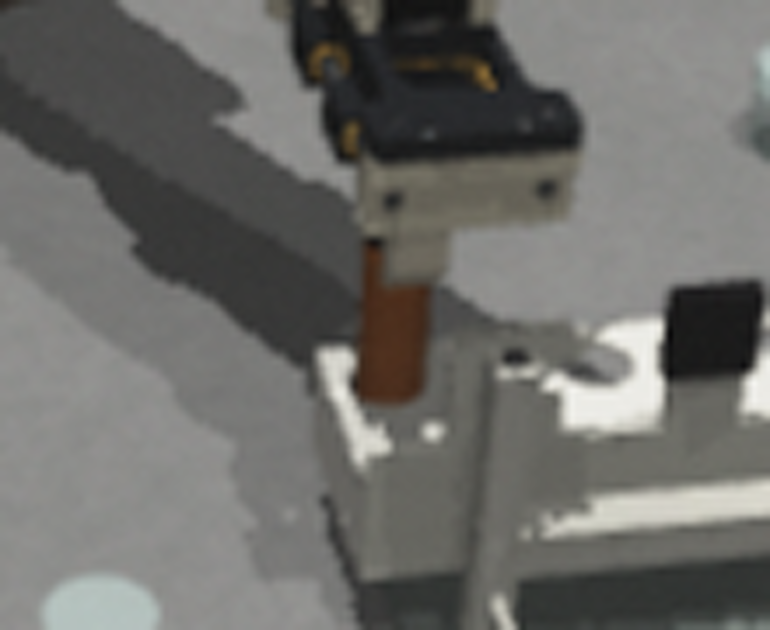

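```bash
python3 -m pendant '[{"dp":[0,0.0003,0.006],"rotation":[0,0,0],"fingers":1},{"dp":[0,0.0003,0.012],"rotation":[0,0,0],"fingers":1},{"dp":[0,0.0003,0.012],"rotation":[0,0,0],"fingers":1}]'
python3 - <<'E'
from h import *
im=arm.get_image("wrist");cv2.imwrite("pics/w28.png",im);crop("wrist",170,60,180,190,4,"w28c",im)
crop("scene",240,150,110,90,7,"s28");print(arm.observe()['force'])
E
```

```text
clock: 29.25
position: [0.5509, 0.1291, 0.0896]
ee_rot: [3.137, -0.076, 0.11]
force: [0.2, -0.5, -0.6]
width: 0.275
[-0.37986319  1.53859617 -0.43023334]
```

View pics/w28c.png

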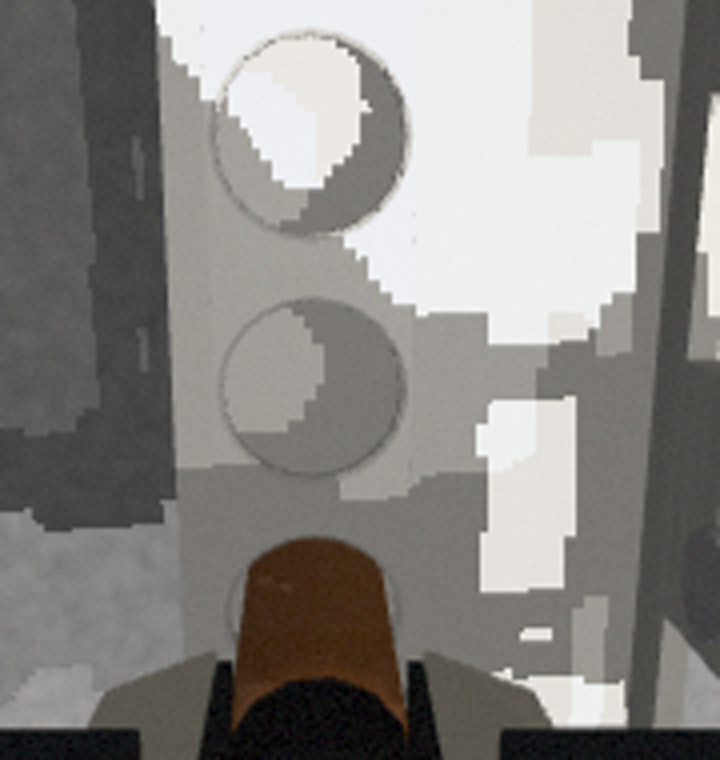

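View pics/s28.png

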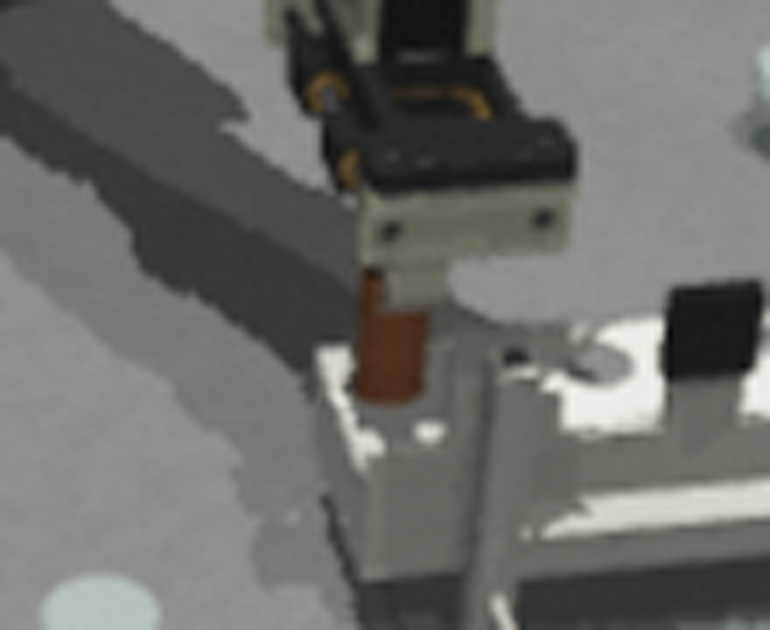

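```bash
python3 -m pendant '[{"dp":[0,0,0.007],"rotation":[0,0,0],"fingers":1},{"dp":[0,0,0.013],"rotation":[0,0,0],"fingers":1},{"dp":[0,0,0.016],"rotation":[0,0,0],"fingers":1},{"dp":[0,0,0.018],"rotation":[0,0,0],"fingers":1},{"dp":[0,0,0.018],"rotation":[0,0,0],"fingers":1}]'
python3 -c "
from cell import arm;print(arm.observe()['force'])"
```

```text
clock: 29.98
position: [0.5524, 0.1293, 0.0722]
ee_rot: [3.137, -0.076, 0.111]
force: [-0.7, -0.1, -0.8]
width: 0.281
[-0.68202124 -0.10206803 -0.75581531]
```

```bash
python3 -m pendant '[{"dp":[0,0,0.001],"rotation":[0,0,0],"fingers":1},{"dp":[0,0,0.002],"rotation":[0,0,0],"fingers":1},{"dp":[0,0,0.002],"rotation":[0,0,0],"fingers":1}]'
python3 -c "
from cell import arm;print(arm.observe()['force'])"
```

```text
clock: 30.35
position: [0.5528, 0.1294, 0.0707]
ee_rot: [3.137, -0.076, 0.112]
force: [-1.2, 0.5, 4.2]
width: 0.279
[-1.19921803  0.50681089  4.23858607]
```

```bash
python3 -m pendant '[{"dp":[0,0,0],"rotation":[0,0,0],"fingers":0.35},{"dp":[0,0,0],"rotation":[0,0,0],"fingers":0.2},{"dp":[0,0,0],"rotation":[0,0,0],"fingers":0.12},{"dp":[0,0,0],"rotation":[0,0,0],"fingers":0.12},{"dp":[0,0,-0.02],"rotation":[0,0,0],"fingers":0.12},{"dp":[0,0,-0.06],"rotation":[0,0,0],"fingers":0.12},{"dp":[0,0,-0.11],"rotation":[0,0,0],"fingers":0.12},{"dp":[0,0,-0.15],"rotation":[0,0,0],"fingers":0.12},{"dp":[0,0,-0.15],"rotation":[0,0,0],"fingers":0.12}]'
python3 - <<'E'
from h import *
im=arm.get_image("wrist");cv2.imwrite("pics/w29.png",im)
crop("scene",240,150,150,110,5,"s29");print(arm.observe()['force'])
go((.5656,-.2661,.20),.155)
E
```

```text
clock: 31.48
position: [0.5438, 0.1308, 0.2237]
ee_rot: [-3.138, 0.076, -0.121]
force: [1.1, -0.6, -0.5]
width: 0.438
[ 0.49250625 -0.34134266 -0.52275655]
dp [0.0411 0.3942 0.0231] rot [ 0.0072 -0.0716 -0.2034]
```

View pics/s29.png

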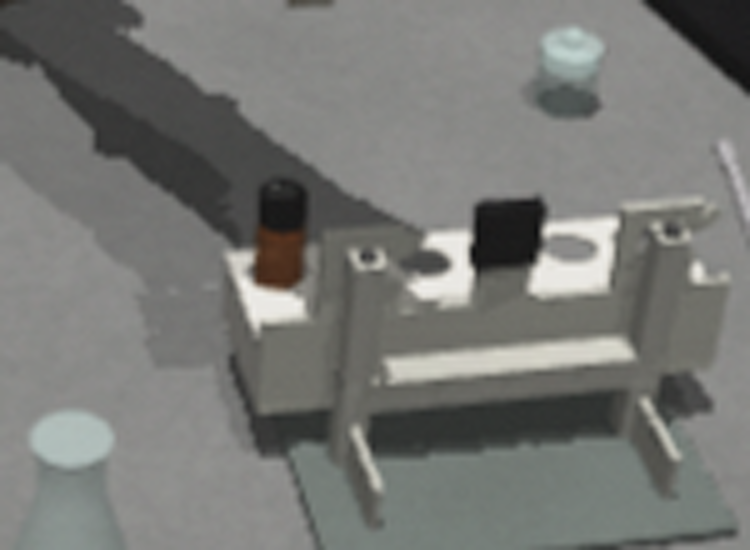

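View pics/w29.png

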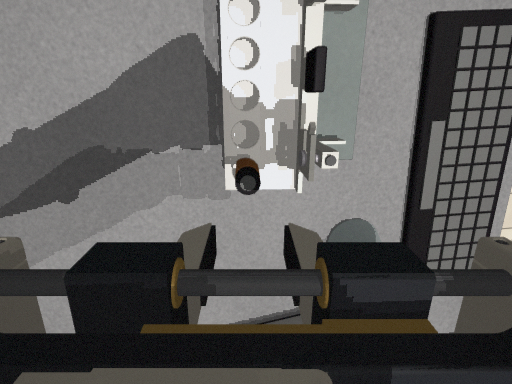

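```bash
python3 -c "
from h import *
go((.5681,-.2665,.20),.155)"
```

```text
dp [0.0437 0.3945 0.0232] rot [ 0.0072 -0.0716 -0.2034]
```

```bash
python3 -m pendant '[{"dp":[0.006,0.05,0],"rotation":[0,-0.01,-0.03],"fingers":0.05},{"dp":[0.012,0.11,0],"rotation":[0,-0.02,-0.06],"fingers":0.05},{"dp":[0.02,0.17,0],"rotation":[0,-0.035,-0.1],"fingers":0.05},{"dp":[0.027,0.23,0],"rotation":[0.003,-0.05,-0.13],"fingers":0.05},{"dp":[0.034,0.29,0.005],"rotation":[0.005,-0.065,-0.17],"fingers":0.05},{"dp":[0.04,0.35,0.012],"rotation":[0.0072,-0.0716,-0.2034],"fingers":0.05},{"dp":[0.0437,0.385,0.02],"rotation":[0.0072,-0.0716,-0.2034],"fingers":0.05},{"dp":[0.0437,0.3945,0.0232],"rotation":[0.0072,-0.0716,-0.2034],"fingers":0.05},{"dp":[0.0437,0.3945,0.0232],"rotation":[0.0072,-0.0716,-0.2034],"fingers":0.05},{"dp":[0.0437,0.3945,0.0232],"rotation":[0.0072,-0.0716,-0.2034],"fingers":0.05}]'
python3 - <<'E'
from h import *
im=arm.get_image("wrist");cv2.imwrite("pics/w30.png",im)
go((.5681,-.2665,.089),.155)
E
```

```text
clock: 32.83
position: [0.5685, -0.2643, 0.2]
ee_rot: [-3.131, -0.247, -0.0]
force: [0.2, 0.4, 1.7]
width: 0.475
dp [-0.0009  0.0021  0.1113] rot [-0.0007 -0.0004  0.0027]
```

View pics/w30.png

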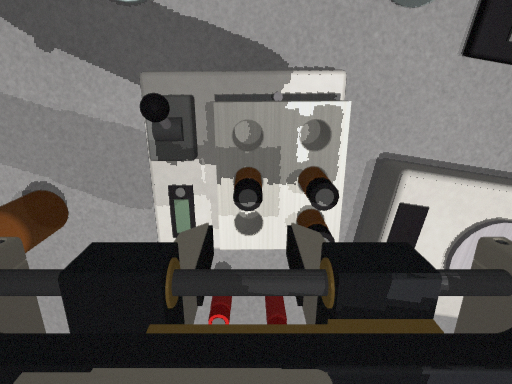

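```bash
python3 -m pendant '[{"dp":[-0.0007,0.002,0.03],"rotation":[0,0,0.002],"fingers":0.05},{"dp":[-0.0007,0.002,0.06],"rotation":[0,0,0.002],"fingers":0.05},{"dp":[-0.0007,0.002,0.09],"rotation":[0,0,0.002],"fingers":0.05},{"dp":[-0.0007,0.002,0.107],"rotation":[0,0,0.002],"fingers":0.05},{"dp":[-0.0007,0.002,0.111],"rotation":[0,0,0.002],"fingers":0.05},{"dp":[-0.0007,0.002,0.111],"rotation":[0,0,0.002],"fingers":0.05}]'
python3 -m pendant '[{"dp":[0,0,0],"rotation":[0,0,0],"fingers":1},{"dp":[0,0,0],"rotation":[0,0,0],"fingers":1},{"dp":[0,0,0],"rotation":[0,0,0],"fingers":1},{"dp":[0,0,0],"rotation":[0,0,0],"fingers":1}]' 35
python3 -m pendant '[{"dp":[0,0,-0.02],"rotation":[0,0,0],"fingers":1},{"dp":[0,0,-0.05],"rotation":[0,0,0],"fingers":1},{"dp":[0,0,-0.09],"rotation":[0,0,0],"fingers":1},{"dp":[0,0,-0.12],"rotation":[0,0,0],"fingers":1},{"dp":[0,0,-0.13],"rotation":[0,0,0],"fingers":1},{"dp":[0,0,-0.13],"rotation":[0,0,0],"fingers":1}]'
python3 - <<'E'
from h import *
im=arm.get_image("wrist");cv2.imwrite("pics/w31.png",im);crop("wrist",170,130,160,120,5,"w31c",im)
go((.5503,.1714,.215),-.0475,.07)
E
```

```text
clock: 33.62
position: [0.5689, -0.2663, 0.0901]
ee_rot: [-3.132, -0.245, -0.002]
force: [-0.1, 1.0, 0.3]
width: 0.476
clock: 34.12
position: [0.5692, -0.2665, 0.0908]
ee_rot: [3.132, 0.245, 0.003]
force: [-1.3, -0.2, 6.4]
width: 0.278
clock: 34.88
position: [0.5689, -0.2666, 0.2206]
ee_rot: [3.132, 0.244, 0.004]
force: [-0.7, -0.8, -1.2]
width: 0.279
dp [ 0.0501 -0.4353  0.0048] rot [-0.0074  0.0688  0.2032]
```

View pics/w31.png

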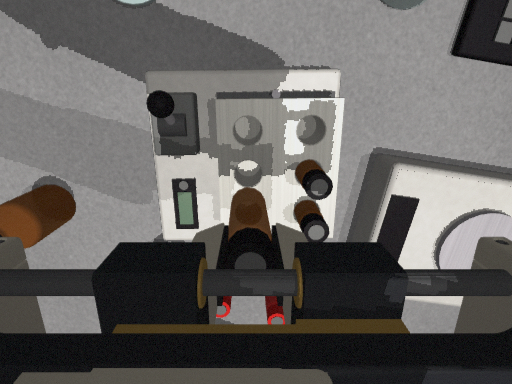

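```bash
python3 -m pendant '[{"dp":[0.006,-0.05,0],"rotation":[0,0.01,0.03],"fingers":1},{"dp":[0.012,-0.11,0],"rotation":[0,0.02,0.06],"fingers":1},{"dp":[0.02,-0.17,0],"rotation":[0,0.03,0.09],"fingers":1},{"dp":[0.027,-0.23,0],"rotation":[0,0.04,0.12],"fingers":1},{"dp":[0.034,-0.29,0],"rotation":[-0.004,0.05,0.15],"fingers":1},{"dp":[0.041,-0.35,0],"rotation":[-0.006,0.06,0.18],"fingers":1},{"dp":[0.048,-0.41,0.003],"rotation":[-0.0074,0.0688,0.2032],"fingers":1},{"dp":[0.0501,-0.4353,0.0048],"rotation":[-0.0074,0.0688,0.2032],"fingers":1},{"dp":[0.0501,-0.4353,0.0048],"rotation":[-0.0074,0.0688,0.2032],"fingers":1},{"dp":[0.0501,-0.4353,0.0048],"rotation":[-0.0074,0.0688,0.2032],"fingers":1}]'
python3 - <<'E'
from h import *
go((.5503,.1716,.137),-.0475,.07)
E
```

```text
clock: 36.17
position: [0.5501, 0.1699, 0.2138]
ee_rot: [3.136, -0.076, 0.107]
force: [-0.4, -0.1, -0.7]
width: 0.279
dp [-0.0051 -0.0019  0.0766] rot [ 0.0016  0.0017 -0.0008]
```

```bash
python3 -m pendant '[{"dp":[-0.005,-0.0019,0.02],"rotation":[0.0016,0.0017,-0.001],"fingers":1},{"dp":[-0.0051,-0.0019,0.05],"rotation":[0.0016,0.0017,-0.001],"fingers":1},{"dp":[-0.0051,-0.0019,0.072],"rotation":[0.0016,0.0017,-0.001],"fingers":1},{"dp":[-0.0051,-0.0019,0.0766],"rotation":[0.0016,0.0017,-0.001],"fingers":1},{"dp":[-0.0051,-0.0019,0.0766],"rotation":[0.0016,0.0017,-0.001],"fingers":1}]'
cat >> h.py <<'E'
def chk(name,foot):
    s=arm.observe();p=s['position'];Rt=R.from_rotvec(s['ee_rot']).as_matrix();c=cam("wrist")
    im=arm.get_image("wrist");cv2.imwrite(f"pics/{name}.png",im);crop("wrist",170,60,180,190,4,name+"c",im)
    print("tcp",p,"foot",p+Rt@[0,0,foot])
    np.savez(f"{name}.npz",K=c[0],R=c[1],t=c[2],foot=p+Rt@[0,0,foot],Rt=Rt)
def ev(name,edge,l,r,hole):
    d=np.load(f"{name}.npz");c=(d['K'],d['R'],d['t']);f=d['foot']
    u=lambda q:np.array(q)/4+np.array((170,60))+.125-.5
    e=plane("w",u(edge),f[2],c);L=plane("w",u(l),f[2],c);Q=plane("w",u(r),f[2],c);H=plane("w",u(hole),.0757,c)
    F=np.array([(L[0]+Q[0])/2,e[1]-.0135]);dz=f[2]-.0757
    F2=F+(d['Rt'][:2,2]/-d['Rt'][2,2])*dz
    print("foot",F,"at shelf",F2,"hole",H[:2],"shift tool",(d['Rt'].T[:2,:2]@(H[:2]-F2)).round(4))
E
python3 - <<'E'
from h import *
chk("w32",.0368)
E
```

```text
clock: 36.8
position: [0.5506, 0.1707, 0.1372]
ee_rot: [3.137, -0.077, 0.11]
force: [-0.2, 0.1, -0.9]
width: 0.279
tcp [0.55060906 0.17066342 0.13719698] foot [0.55317523 0.17052999 0.1004868 ]
```

View pics/w32c.png

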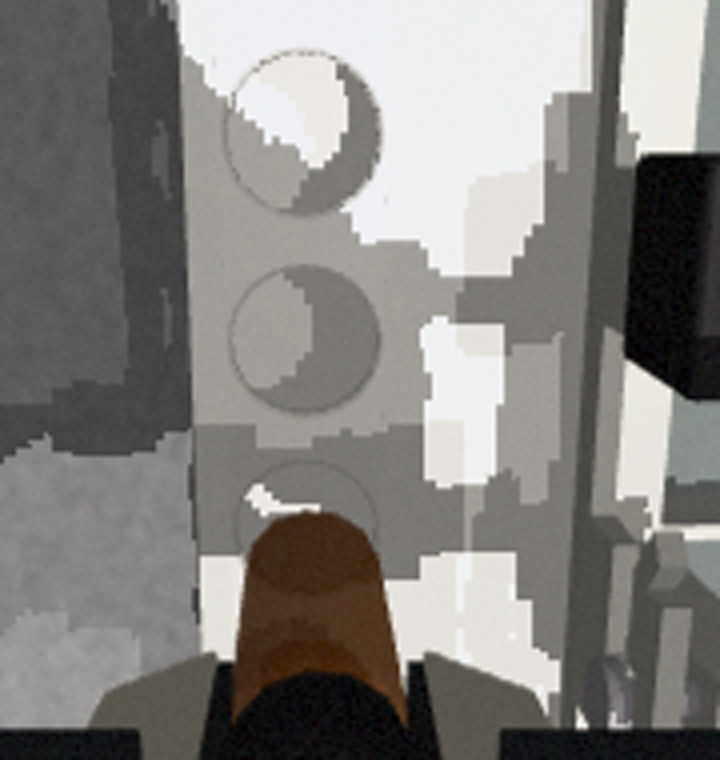

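```bash
python3 - <<'E'
from h import *
ev("w32",(314,511),(248,560),(380,560),(306,531))
E
```

```text
foot [0.55278548 0.16875093] at shelf [0.55451816 0.16866084] hole [0.5524531  0.16973115] shift tool [-0.0021 -0.001 ]
```

```bash
python3 -m pendant '[{"dp":[-0.0018,-0.001,0],"rotation":[0,0,0],"fingers":1},{"dp":[-0.0018,-0.001,0.01],"rotation":[0,0,0],"fingers":1},{"dp":[-0.0018,-0.001,0.02],"rotation":[0,0,0],"fingers":1},{"dp":[-0.0018,-0.001,0.029],"rotation":[0,0,0],"fingers":1},{"dp":[-0.0018,-0.001,0.029],"rotation":[0,0,0],"fingers":1}]'
python3 - <<'E'
from h import *
chk("w33",.0368)
crop("scene",240,150,110,90,7,"s33");print(arm.observe()['force'])
E
```

```text
clock: 37.48
position: [0.5505, 0.1718, 0.1075]
ee_rot: [3.137, -0.076, 0.108]
force: [0.8, -0.2, -0.6]
width: 0.28
tcp [0.55047675 0.1718401  0.10747775] foot [0.55300486 0.17169909 0.07076496]
[-0.27470308 -0.21611746 -0.82946655]
```

View pics/w33c.png

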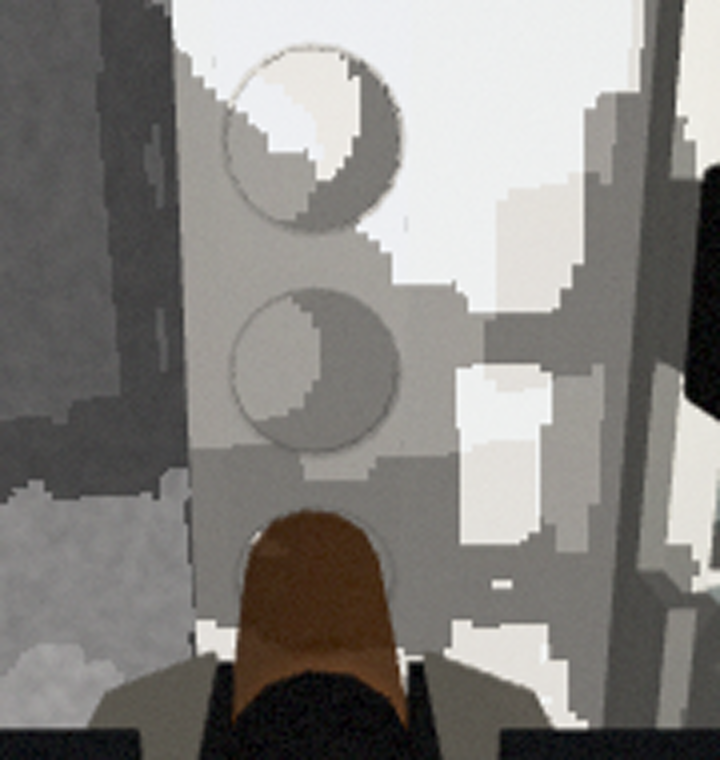

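View pics/s33.png

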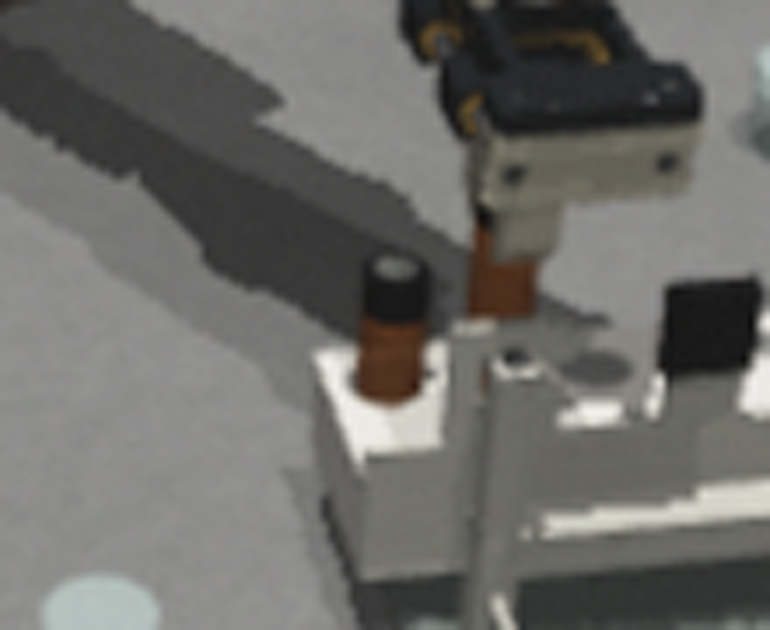

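```bash
python3 -m pendant '[{"dp":[0.0003,0.0008,0.007],"rotation":[0,0,0],"fingers":1},{"dp":[0.0003,0.0008,0.014],"rotation":[0,0,0],"fingers":1},{"dp":[0.0003,0.0008,0.014],"rotation":[0,0,0],"fingers":1}]'
python3 -m pendant '[{"dp":[0,0,0.007],"rotation":[0,0,0],"fingers":1},{"dp":[0,0,0.014],"rotation":[0,0,0],"fingers":1},{"dp":[0,0,0.019],"rotation":[0,0,0],"fingers":1},{"dp":[0,0,0.019],"rotation":[0,0,0],"fingers":1}]'
python3 -c "
from cell import arm;print(arm.observe()['force'])"
```

```text
clock: 37.95
position: [0.5519, 0.1711, 0.0938]
ee_rot: [3.137, -0.076, 0.109]
force: [-0.3, -0.2, -1.5]
width: 0.275
clock: 38.45
position: [0.5529, 0.1709, 0.0743]
ee_rot: [3.137, -0.076, 0.107]
force: [-0.2, 0.4, -1.0]
width: 0.275
[-0.16206574  0.44208519 -1.02310533]
```

```bash
python3 -m pendant '[{"dp":[0,0,0.0015],"rotation":[0,0,0],"fingers":1},{"dp":[0,0,0.0025],"rotation":[0,0,0],"fingers":1},{"dp":[0,0,0.0025],"rotation":[0,0,0],"fingers":1}]'
python3 -c "
from cell import arm;print(arm.observe()['force'])"
```

```text
clock: 38.83
position: [0.5533, 0.1711, 0.0722]
ee_rot: [3.137, -0.076, 0.108]
force: [-0.5, 0.3, 4.0]
width: 0.279
[-0.53570127  0.34343333  4.0400136 ]
```

```bash
python3 -m pendant '[{"dp":[0,0,0],"rotation":[0,0,0],"fingers":0.35},{"dp":[0,0,0],"rotation":[0,0,0],"fingers":0.2},{"dp":[0,0,0],"rotation":[0,0,0],"fingers":0.12},{"dp":[0,0,0],"rotation":[0,0,0],"fingers":0.12},{"dp":[0,0,-0.02],"rotation":[0,0,0],"fingers":0.12},{"dp":[0,0,-0.06],"rotation":[0,0,0],"fingers":0.12},{"dp":[0,0,-0.11],"rotation":[0,0,0],"fingers":0.12},{"dp":[0,0,-0.15],"rotation":[0,0,0],"fingers":0.12},{"dp":[0,0,-0.15],"rotation":[0,0,0],"fingers":0.12}]'
python3 - <<'E'
from h import *
im=arm.get_image("wrist");cv2.imwrite("pics/w34.png",im)
crop("scene",240,150,150,110,5,"s34")
go((.6333,-.2563,.20),.155)
E
```

```text
clock: 39.95
position: [0.5446, 0.1727, 0.2253]
ee_rot: [-3.138, 0.076, -0.117]
force: [0.3, 0.0, -0.5]
width: 0.439
dp [0.1092 0.4228 0.0296] rot [ 0.0077 -0.069  -0.2032]
```

View pics/s34.png

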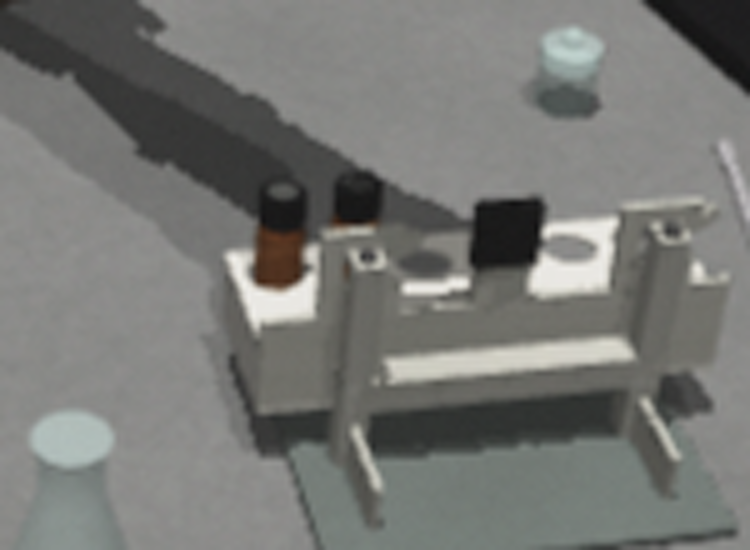

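```bash
python3 -m pendant '[{"dp":[0.014,0.05,0],"rotation":[0,-0.01,-0.03],"fingers":0.05},{"dp":[0.028,0.11,0],"rotation":[0,-0.02,-0.06],"fingers":0.05},{"dp":[0.042,0.17,0],"rotation":[0,-0.035,-0.1],"fingers":0.05},{"dp":[0.056,0.23,0],"rotation":[0.003,-0.05,-0.13],"fingers":0.05},{"dp":[0.07,0.285,0],"rotation":[0.005,-0.062,-0.16],"fingers":0.05},{"dp":[0.085,0.34,0.01],"rotation":[0.0077,-0.069,-0.19],"fingers":0.05},{"dp":[0.1,0.395,0.02],"rotation":[0.0077,-0.069,-0.2032],"fingers":0.05},{"dp":[0.1092,0.4228,0.0296],"rotation":[0.0077,-0.069,-0.2032],"fingers":0.05},{"dp":[0.1092,0.4228,0.0296],"rotation":[0.0077,-0.069,-0.2032],"fingers":0.05},{"dp":[0.1092,0.4228,0.0296],"rotation":[0.0077,-0.069,-0.2032],"fingers":0.05},{"dp":[0.1092,0.4228,0.0296],"rotation":[0.0077,-0.069,-0.2032],"fingers":0.05}]'
python3 - <<'E'
from h import *
im=arm.get_image("wrist");cv2.imwrite("pics/w35.png",im)
go((.6333,-.2563,.090),.155)
E
```

```text
clock: 41.42
position: [0.6335, -0.2544, 0.2001]
ee_rot: [-3.131, -0.247, -0.0]
force: [-0.1, 0.5, -0.2]
width: 0.476
dp [-0.0005  0.0016  0.1103] rot [-0.0003 -0.0004  0.002 ]
```

View pics/w35.png

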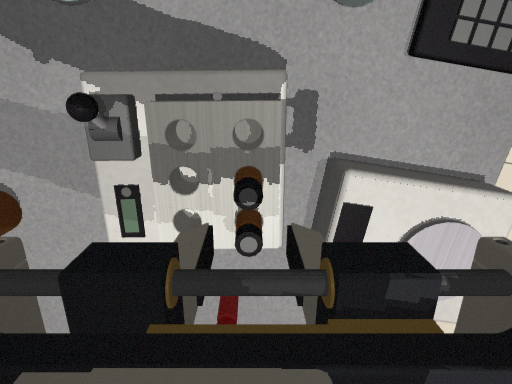

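```bash
python3 -m pendant '[{"dp":[-0.0006,0.0016,0.03],"rotation":[0,0,0.002],"fingers":0.05},{"dp":[-0.0006,0.0016,0.06],"rotation":[0,0,0.002],"fingers":0.05},{"dp":[-0.0006,0.0016,0.09],"rotation":[0,0,0.002],"fingers":0.05},{"dp":[-0.0006,0.0016,0.107],"rotation":[0,0,0.002],"fingers":0.05},{"dp":[-0.0006,0.0016,0.1103],"rotation":[0,0,0.002],"fingers":0.05},{"dp":[-0.0006,0.0016,0.1103],"rotation":[0,0,0.002],"fingers":0.05}]'
python3 -m pendant '[{"dp":[0,0,0],"rotation":[0,0,0],"fingers":1},{"dp":[0,0,0],"rotation":[0,0,0],"fingers":1},{"dp":[0,0,0],"rotation":[0,0,0],"fingers":1},{"dp":[0,0,0],"rotation":[0,0,0],"fingers":1}]' 35
python3 -m pendant '[{"dp":[0,0,-0.02],"rotation":[0,0,0],"fingers":1},{"dp":[0,0,-0.05],"rotation":[0,0,0],"fingers":1},{"dp":[0,0,-0.09],"rotation":[0,0,0],"fingers":1},{"dp":[0,0,-0.12],"rotation":[0,0,0],"fingers":1},{"dp":[0,0,-0.13],"rotation":[0,0,0],"fingers":1},{"dp":[0,0,-0.13],"rotation":[0,0,0],"fingers":1}]'
python3 - <<'E'
from h import *
im=arm.get_image("wrist");cv2.imwrite("pics/w36.png",im)
go((.5545,.2975,.22),-.0475,.07)
E
```

```text
clock: 42.22
position: [0.6339, -0.2562, 0.091]
ee_rot: [3.132, 0.244, 0.003]
force: [-0.4, -0.1, 0.4]
width: 0.476
clock: 42.72
position: [0.6342, -0.2564, 0.0918]
ee_rot: [3.131, 0.244, 0.004]
force: [-1.0, -1.0, 5.3]
width: 0.276
clock: 43.48
position: [0.6338, -0.2564, 0.2215]
ee_rot: [3.131, 0.243, 0.004]
force: [0.3, -0.0, -0.7]
width: 0.277
dp [ 7.700e-03 -5.593e-01  4.000e-04] rot [-0.0069  0.0688  0.2026]
```

View pics/w36.png

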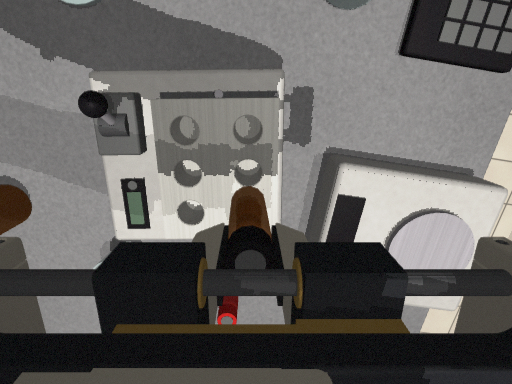

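```bash
python3 -m pendant '[{"dp":[0.001,-0.05,-0.005],"rotation":[0,0.01,0.02],"fingers":1},{"dp":[0.002,-0.11,-0.01],"rotation":[0,0.02,0.04],"fingers":1},{"dp":[0.003,-0.17,-0.01],"rotation":[0,0.03,0.06],"fingers":1},{"dp":[0.003,-0.23,-0.01],"rotation":[0,0.04,0.08],"fingers":1},{"dp":[0.004,-0.29,-0.01],"rotation":[-0.003,0.05,0.1],"fingers":1},{"dp":[0.005,-0.35,-0.01],"rotation":[-0.005,0.06,0.13],"fingers":1},{"dp":[0.006,-0.41,-0.01],"rotation":[-0.006,0.0688,0.15],"fingers":1},{"dp":[0.007,-0.47,-0.01],"rotation":[-0.0069,0.0688,0.18],"fingers":1},{"dp":[0.0077,-0.53,-0.005],"rotation":[-0.0069,0.0688,0.2026],"fingers":1},{"dp":[0.0077,-0.5593,0],"rotation":[-0.0069,0.0688,0.2026],"fingers":1},{"dp":[0.0077,-0.5593,0],"rotation":[-0.0069,0.0688,0.2026],"fingers":1},{"dp":[0.0077,-0.5593,0],"rotation":[-0.0069,0.0688,0.2026],"fingers":1}]'
python3 - <<'E'
from h import *
go((.5553,.2972,.138),-.0475,.07)
E
```

```text
clock: 45.02
position: [0.5544, 0.2962, 0.2191]
ee_rot: [3.135, -0.075, 0.107]
force: [0.6, -0.9, -0.1]
width: 0.278
dp [-0.0047 -0.0012  0.0809] rot [ 0.0018  0.0014 -0.0005]
```

```bash
python3 -m pendant '[{"dp":[-0.004,-0.0012,0.02],"rotation":[0.0016,0.0014,0],"fingers":1},{"dp":[-0.0047,-0.0012,0.05],"rotation":[0.0016,0.0014,0],"fingers":1},{"dp":[-0.0047,-0.0012,0.075],"rotation":[0.0016,0.0014,0],"fingers":1},{"dp":[-0.0047,-0.0012,0.081],"rotation":[0.0016,0.0014,0],"fingers":1},{"dp":[-0.0047,-0.0012,0.081],"rotation":[0.0016,0.0014,0],"fingers":1}]'
python3 - <<'E'
from h import *
chk("w37",.0378)
E
```

```text
clock: 45.65
position: [0.5558, 0.2962, 0.1381]
ee_rot: [3.136, -0.078, 0.109]
force: [-0.4, 0.2, 0.4]
width: 0.271
tcp [0.55576721 0.29620235 0.13807698] foot [0.55839945 0.29605144 0.10036905]
```

View pics/w37c.png

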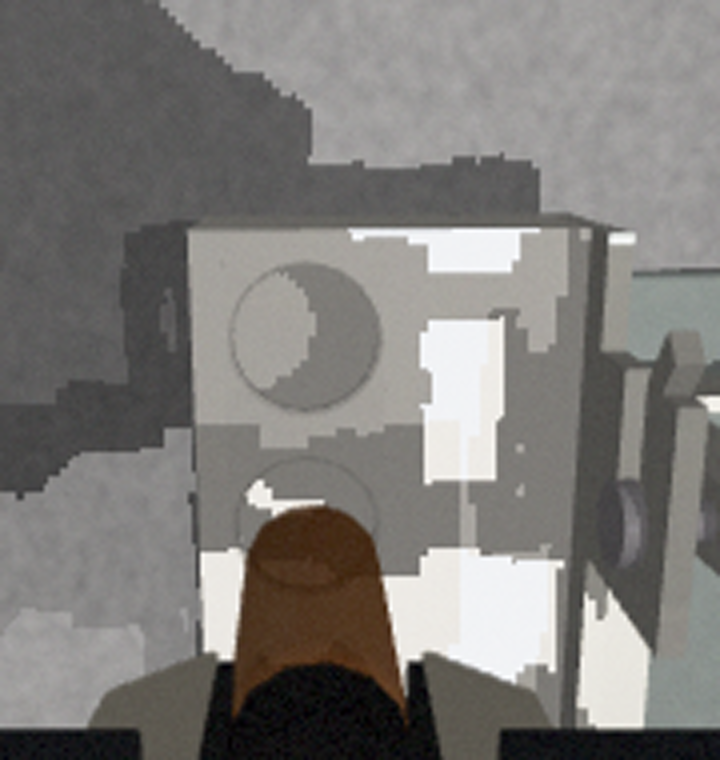

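```bash
python3 - <<'E'
from h import *
ev("w37",(313,506),(247,555),(379,555),(306,528))
E
```

```text
foot [0.55787606 0.29499233] at shelf [0.5595981 0.2948936] hole [0.55771678 0.29562819] shift tool [-0.0019 -0.0006]
```

```bash
python3 -m pendant '[{"dp":[-0.0016,-0.0003,0],"rotation":[0,0,0],"fingers":1},{"dp":[-0.0016,-0.0003,0.01],"rotation":[0,0,0],"fingers":1},{"dp":[-0.0016,-0.0003,0.02],"rotation":[0,0,0],"fingers":1},{"dp":[-0.0016,-0.0003,0.029],"rotation":[0,0,0],"fingers":1},{"dp":[-0.0016,-0.0003,0.029],"rotation":[0,0,0],"fingers":1}]'
python3 - <<'E'
from h import *
chk("w38",.0378)
crop("scene",280,150,110,90,7,"s38");print(arm.observe()['force'])
E
```

```text
clock: 46.32
position: [0.5559, 0.2966, 0.1084]
ee_rot: [3.136, -0.077, 0.108]
force: [0.4, -0.7, -0.5]
width: 0.274
tcp [0.55589729 0.29657183 0.10843673] foot [0.55850122 0.29640769 0.07072689]
[-0.70038415 -0.18780905 -0.85459702]
```

View pics/w38c.png

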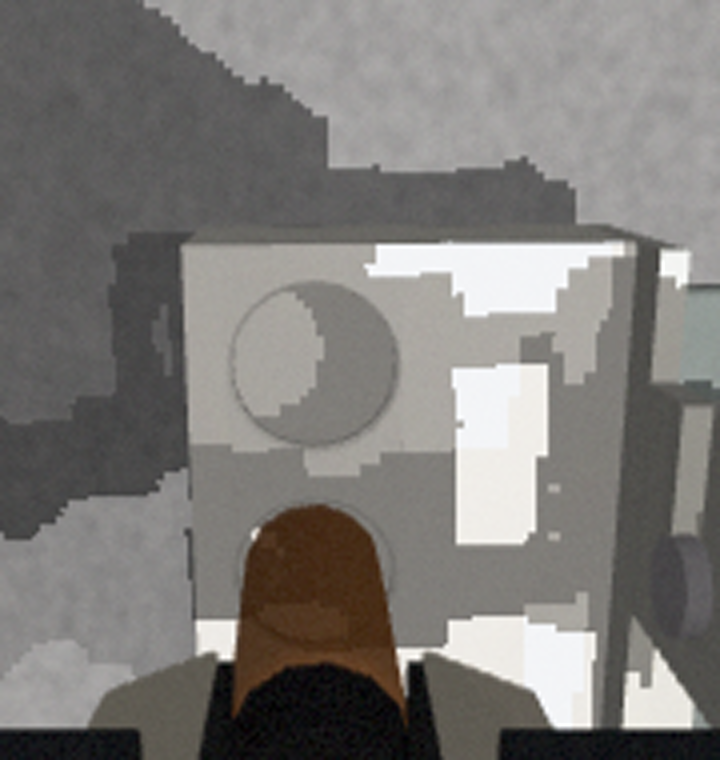

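View pics/s38.png

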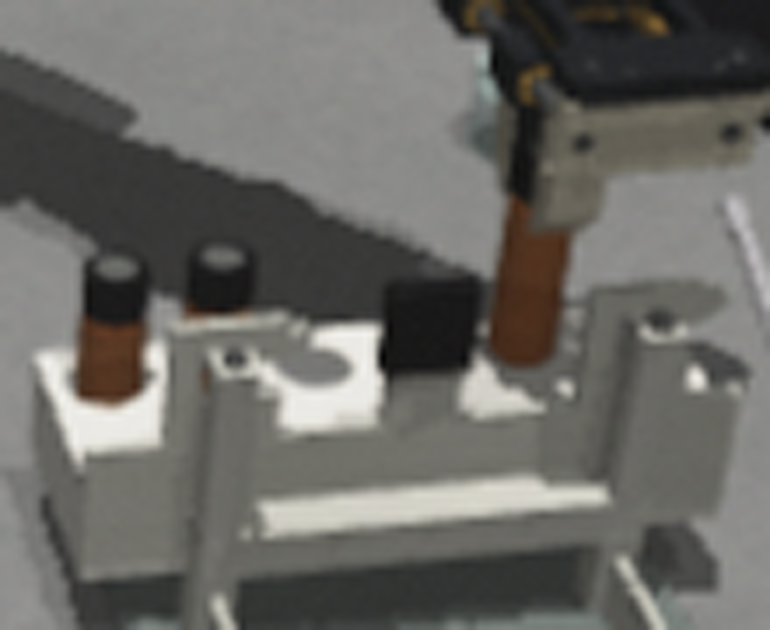

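```bash
python3 -m pendant '[{"dp":[0.0004,0.0003,0.007],"rotation":[0,0,0],"fingers":1},{"dp":[0.0004,0.0003,0.014],"rotation":[0,0,0],"fingers":1},{"dp":[0.0004,0.0003,0.014],"rotation":[0,0,0],"fingers":1}]'
python3 -m pendant '[{"dp":[0,0,0.007],"rotation":[0,0,0],"fingers":1},{"dp":[0,0,0.014],"rotation":[0,0,0],"fingers":1},{"dp":[0,0,0.019],"rotation":[0,0,0],"fingers":1},{"dp":[0,0,0.019],"rotation":[0,0,0],"fingers":1}]'
python3 -c "
from cell import arm;print(arm.observe()['force'])"
```

```text
clock: 46.8
position: [0.5574, 0.2965, 0.0948]
ee_rot: [3.137, -0.077, 0.109]
force: [-0.6, 0.1, -0.7]
width: 0.273
clock: 47.3
position: [0.5584, 0.2962, 0.0752]
ee_rot: [3.136, -0.077, 0.108]
force: [0.8, 0.5, -0.8]
width: 0.276
[ 0.81930262  0.47486197 -0.81999157]
```

```bash
python3 -m pendant '[{"dp":[0,0,0.0015],"rotation":[0,0,0],"fingers":1},{"dp":[0,0,0.0025],"rotation":[0,0,0],"fingers":1},{"dp":[0,0,0.0025],"rotation":[0,0,0],"fingers":1}]'
python3 -c "
from cell import arm;print(arm.observe()['force'])"
```

```text
clock: 47.68
position: [0.5588, 0.2964, 0.0732]
ee_rot: [3.136, -0.077, 0.108]
force: [-2.0, -0.8, 2.7]
width: 0.274
[-2.03113795 -0.77310518  2.71636026]
```

```bash
python3 -m pendant '[{"dp":[0,0,0],"rotation":[0,0,0],"fingers":0.35},{"dp":[0,0,0],"rotation":[0,0,0],"fingers":0.2},{"dp":[0,0,0],"rotation":[0,0,0],"fingers":0.12},{"dp":[0,0,0],"rotation":[0,0,0],"fingers":0.12},{"dp":[0,0,-0.02],"rotation":[0,0,0],"fingers":0.12},{"dp":[0,0,-0.06],"rotation":[0,0,0],"fingers":0.12},{"dp":[0,0,-0.11],"rotation":[0,0,0],"fingers":0.12},{"dp":[0,0,-0.15],"rotation":[0,0,0],"fingers":0.12},{"dp":[0,0,-0.15],"rotation":[0,0,0],"fingers":0.12}]'
python3 - <<'E'
from h import *
crop("scene",240,150,150,110,5,"s39")
go((.6404,-.3018,.20),.155)
E
```

```text
clock: 48.8
position: [0.5497, 0.2989, 0.2282]
ee_rot: [-3.136, 0.076, -0.119]
force: [1.1, 0.1, 0.2]
width: 0.441
dp [0.1183 0.5946 0.0333] rot [ 0.0056 -0.0726 -0.2036]
```

View pics/s39.png

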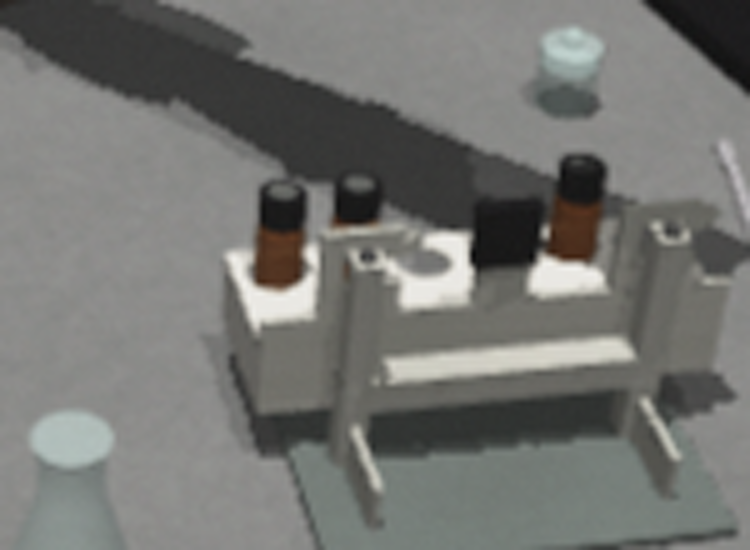

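```bash
python3 -m pendant '[{"dp":[0.01,0.05,0],"rotation":[0,-0.01,-0.02],"fingers":0.05},{"dp":[0.022,0.11,0],"rotation":[0,-0.02,-0.04],"fingers":0.05},{"dp":[0.034,0.17,0],"rotation":[0,-0.03,-0.06],"fingers":0.05},{"dp":[0.046,0.23,0],"rotation":[0,-0.04,-0.08],"fingers":0.05},{"dp":[0.058,0.29,0],"rotation":[0.003,-0.05,-0.1],"fingers":0.05},{"dp":[0.07,0.35,0],"rotation":[0.004,-0.06,-0.12],"fingers":0.05},{"dp":[0.082,0.41,0],"rotation":[0.005,-0.07,-0.14],"fingers":0.05},{"dp":[0.094,0.47,0],"rotation":[0.0056,-0.0726,-0.17],"fingers":0.05},{"dp":[0.106,0.53,0.01],"rotation":[0.0056,-0.0726,-0.2],"fingers":0.05},{"dp":[0.116,0.585,0.025],"rotation":[0.0056,-0.0726,-0.2036],"fingers":0.05},{"dp":[0.1183,0.5946,0.0333],"rotation":[0.0056,-0.0726,-0.2036],"fingers":0.05},{"dp":[0.1183,0.5946,0.0333],"rotation":[0.0056,-0.0726,-0.2036],"fingers":0.05},{"dp":[0.1183,0.5946,0.0333],"rotation":[0.0056,-0.0726,-0.2036],"fingers":0.05},{"dp":[0.1183,0.5946,0.0333],"rotation":[0.0056,-0.0726,-0.2036],"fingers":0.05}]'
python3 - <<'E'
from h import *
im=arm.get_image("wrist");cv2.imwrite("pics/w40.png",im)
go((.6404,-.3018,.090),.155)
E
```

```text
clock: 50.6
position: [0.641, -0.2999, 0.2009]
ee_rot: [-3.132, -0.247, -0.002]
force: [1.1, 1.1, 0.1]
width: 0.475
dp [-0.0009  0.0014  0.1109] rot [ 0.0002 -0.0011  0.0021]
```

View pics/w40.png

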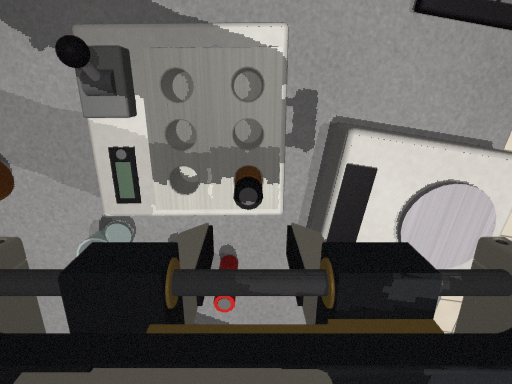

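```bash
python3 -m pendant '[{"dp":[-0.0008,0.0015,0.03],"rotation":[0,0,0.002],"fingers":0.05},{"dp":[-0.0008,0.0015,0.06],"rotation":[0,0,0.002],"fingers":0.05},{"dp":[-0.0008,0.0015,0.09],"rotation":[0,0,0.002],"fingers":0.05},{"dp":[-0.0008,0.0015,0.107],"rotation":[0,0,0.002],"fingers":0.05},{"dp":[-0.0008,0.0015,0.1109],"rotation":[0,0,0.002],"fingers":0.05},{"dp":[-0.0008,0.0015,0.1109],"rotation":[0,0,0.002],"fingers":0.05}]'
python3 -m pendant '[{"dp":[0,0,0],"rotation":[0,0,0],"fingers":1},{"dp":[0,0,0],"rotation":[0,0,0],"fingers":1},{"dp":[0,0,0],"rotation":[0,0,0],"fingers":1},{"dp":[0,0,0],"rotation":[0,0,0],"fingers":1}]' 35
python3 -m pendant '[{"dp":[0,0,-0.02],"rotation":[0,0,0],"fingers":1},{"dp":[0,0,-0.05],"rotation":[0,0,0],"fingers":1},{"dp":[0,0,-0.09],"rotation":[0,0,0],"fingers":1},{"dp":[0,0,-0.12],"rotation":[0,0,0],"fingers":1},{"dp":[0,0,-0.13],"rotation":[0,0,0],"fingers":1},{"dp":[0,0,-0.13],"rotation":[0,0,0],"fingers":1}]'
python3 - <<'E'
from h import *
im=arm.get_image("wrist");cv2.imwrite("pics/w41.png",im)
go((.556,.3388,.22),-.0475,.07)
E
```

```text
clock: 51.4
position: [0.641, -0.3019, 0.0909]
ee_rot: [3.132, 0.244, 0.003]
force: [-0.1, 0.5, -0.7]
width: 0.474
clock: 51.9
position: [0.6413, -0.3022, 0.0918]
ee_rot: [3.131, 0.243, 0.005]
force: [-1.8, 0.6, 6.9]
width: 0.273
clock: 52.65
position: [0.6411, -0.3021, 0.2222]
ee_rot: [3.131, 0.243, 0.006]
force: [-0.6, 1.0, -1.9]
width: 0.274
dp [ 1.550e-02 -6.461e-01  4.000e-04] rot [-0.0063  0.0678  0.2025]
```

View pics/w41.png

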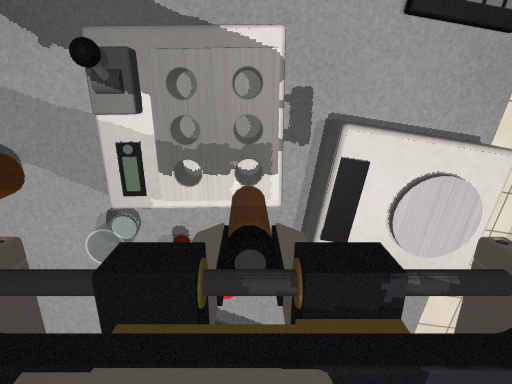

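```bash
python3 -m pendant '[{"dp":[0.001,-0.05,-0.005],"rotation":[0,0.005,0.02],"fingers":1},{"dp":[0.002,-0.11,-0.01],"rotation":[0,0.015,0.04],"fingers":1},{"dp":[0.004,-0.17,-0.01],"rotation":[0,0.02,0.06],"fingers":1},{"dp":[0.005,-0.23,-0.01],"rotation":[0,0.03,0.08],"fingers":1},{"dp":[0.006,-0.29,-0.01],"rotation":[-0.003,0.04,0.1],"fingers":1},{"dp":[0.008,-0.35,-0.01],"rotation":[-0.004,0.05,0.12],"fingers":1},{"dp":[0.01,-0.41,-0.01],"rotation":[-0.005,0.06,0.14],"fingers":1},{"dp":[0.012,-0.47,-0.01],"rotation":[-0.006,0.0678,0.16],"fingers":1},{"dp":[0.013,-0.53,-0.01],"rotation":[-0.0063,0.0678,0.18],"fingers":1},{"dp":[0.0145,-0.59,-0.01],"rotation":[-0.0063,0.0678,0.2025],"fingers":1},{"dp":[0.0155,-0.635,-0.005],"rotation":[-0.0063,0.0678,0.2025],"fingers":1},{"dp":[0.0155,-0.6461,0],"rotation":[-0.0063,0.0678,0.2025],"fingers":1},{"dp":[0.0155,-0.6461,0],"rotation":[-0.0063,0.0678,0.2025],"fingers":1},{"dp":[0.0155,-0.6461,0],"rotation":[-0.0063,0.0678,0.2025],"fingers":1}]'
python3 - <<'E'
from h import *
go((.5562,.3384,.138),-.0475,.07)
crop("scene",240,110,150,110,5,"s42")
E
```

```text
clock: 54.45
position: [0.5568, 0.3366, 0.2199]
ee_rot: [3.135, -0.078, 0.109]
force: [0.8, -0.2, -1.1]
width: 0.273
dp [-0.0064 -0.0019  0.0816] rot [ 0.0018  0.0002 -0.0022]
```

View pics/s42.png

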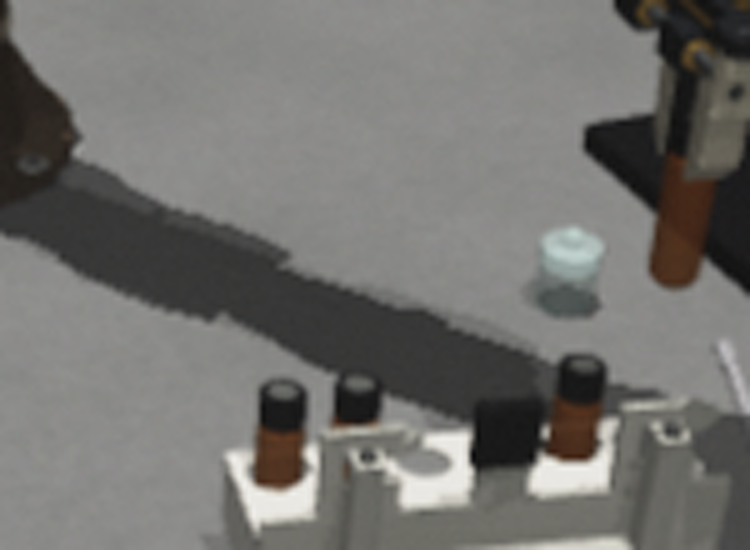

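```bash
python3 -m pendant '[{"dp":[-0.005,-0.0019,0.02],"rotation":[0.0016,0,-0.002],"fingers":1},{"dp":[-0.0064,-0.0019,0.05],"rotation":[0.0016,0,-0.002],"fingers":1},{"dp":[-0.0064,-0.0019,0.075],"rotation":[0.0016,0,-0.002],"fingers":1},{"dp":[-0.0064,-0.0019,0.0816],"rotation":[0.0016,0,-0.002],"fingers":1},{"dp":[-0.0064,-0.0019,0.0816],"rotation":[0.0016,0,-0.002],"fingers":1}]'
python3 - <<'E'
from h import *
chk("w43",.0378)
E
```

```text
clock: 55.12
position: [0.5569, 0.3377, 0.1388]
ee_rot: [3.137, -0.077, 0.111]
force: [-0.1, 0.8, -0.4]
width: 0.281
tcp [0.55688181 0.33770815 0.13877498] foot [0.55953955 0.33758408 0.10106873]
```

View pics/w43c.png

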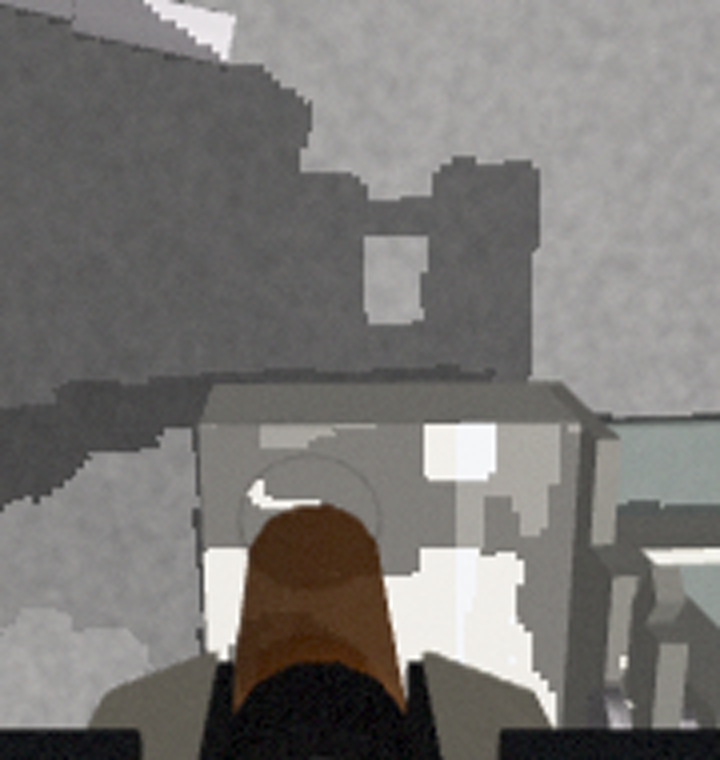

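```bash
python3 - <<'E'
from h import *
ev("w43",(313,505),(247,555),(380,555),(310,526))
E
python3 -m pendant '[{"dp":[-0.001,-0.0002,0],"rotation":[0,0,0],"fingers":1},{"dp":[-0.001,-0.0002,0.01],"rotation":[0,0,0],"fingers":1},{"dp":[-0.001,-0.0002,0.02],"rotation":[0,0,0],"fingers":1},{"dp":[-0.001,-0.0002,0.029],"rotation":[0,0,0],"fingers":1},{"dp":[-0.001,-0.0002,0.029],"rotation":[0,0,0],"fingers":1}]'
python3 - <<'E'
from h import *
chk("w44",.0378);print(arm.observe()['force'])
E
```

```text
foot [0.55908542 0.33674684] at shelf [0.56087354 0.33666337] hole [0.5597881  0.33736379] shift tool [-0.0011 -0.0006]
clock: 55.8
position: [0.5576, 0.338, 0.1091]
ee_rot: [3.137, -0.076, 0.109]
force: [0.7, 0.7, -1.2]
width: 0.278
tcp [0.55755515 0.3379611  0.10907277] foot [0.56018014 0.33782045 0.07136429]
[-0.39074045  0.06993588 -1.19625997]
```

View pics/w44c.png

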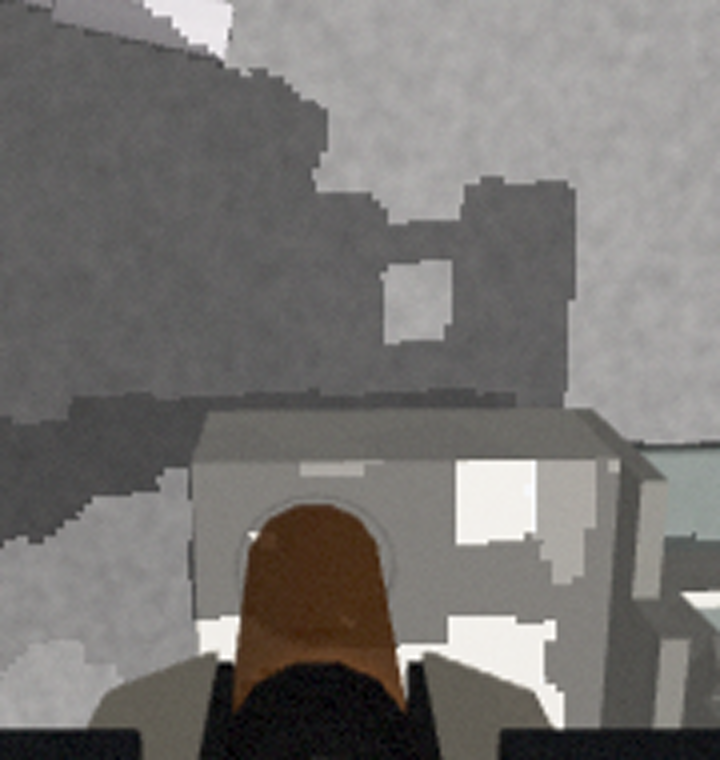

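Foot at (314,505) sits inside the ring (239–395, top 497); well centred. Continue down.

```bash
python3 -m pendant '[{"dp":[0.0003,0,0.007],"rotation":[0,0,0],"fingers":1},{"dp":[0.0003,0,0.014],"rotation":[0,0,0],"fingers":1},{"dp":[0.0003,0,0.014],"rotation":[0,0,0],"fingers":1}]'
python3 -m pendant '[{"dp":[0,0,0.007],"rotation":[0,0,0],"fingers":1},{"dp":[0,0,0.014],"rotation":[0,0,0],"fingers":1},{"dp":[0,0,0.019],"rotation":[0,0,0],"fingers":1},{"dp":[0,0,0.021],"rotation":[0,0,0],"fingers":1},{"dp":[0,0,0.0225],"rotation":[0,0,0],"fingers":1},{"dp":[0,0,0.0225],"rotation":[0,0,0],"fingers":1}]'
python3 -c "
from cell import arm;print(arm.observe()['force'])"
```

```text
clock: 56.22
position: [0.5588, 0.3379, 0.095]
ee_rot: [3.137, -0.076, 0.109]
force: [0.0, -1.6, -0.4]
width: 0.272
clock: 56.98
position: [0.5604, 0.3379, 0.0729]
ee_rot: [3.137, -0.076, 0.109]
force: [-1.7, -0.3, 1.8]
width: 0.277
[-1.74573744 -0.33673711  1.82645308]
```

```bash
python3 -m pendant '[{"dp":[0,0,0],"rotation":[0,0,0],"fingers":0.35},{"dp":[0,0,0],"rotation":[0,0,0],"fingers":0.2},{"dp":[0,0,0],"rotation":[0,0,0],"fingers":0.12},{"dp":[0,0,0],"rotation":[0,0,0],"fingers":0.12},{"dp":[0,0,-0.02],"rotation":[0,0,0],"fingers":0.12},{"dp":[0,0,-0.06],"rotation":[0,0,0],"fingers":0.12},{"dp":[0,0,-0.11],"rotation":[0,0,0],"fingers":0.12},{"dp":[0,0,-0.15],"rotation":[0,0,0],"fingers":0.12},{"dp":[-0.05,0,-0.17],"rotation":[0,0,0],"fingers":0.12},{"dp":[-0.1,0.0,-0.18],"rotation":[0,0,0],"fingers":0.12},{"dp":[-0.15,0.0,-0.18],"rotation":[0,0,0],"fingers":0.12},{"dp":[-0.15,0.0,-0.18],"rotation":[0,0,0],"fingers":0.12}]'
python3 - <<'E'
from h import *
im=arm.get_image("scene");cv2.imwrite("pics/s45f.png",im);crop("scene",240,150,150,110,5,"s45",im);cv2.imwrite("pics/t45.png",arm.get_image("top"))
cv2.imwrite("pics/w45.png",arm.get_image("wrist"))
crop("scene",60,150,150,110,5,"s45b",im)
print(arm.observe()['position'])
E
```

```text
clock: 58.48
position: [0.3945, 0.3472, 0.244]
ee_rot: [3.138, -0.068, 0.111]
force: [0.4, 0.7, 0.8]
width: 0.439
[0.39938121 0.34584599 0.24308272]
```

View pics/s45.png

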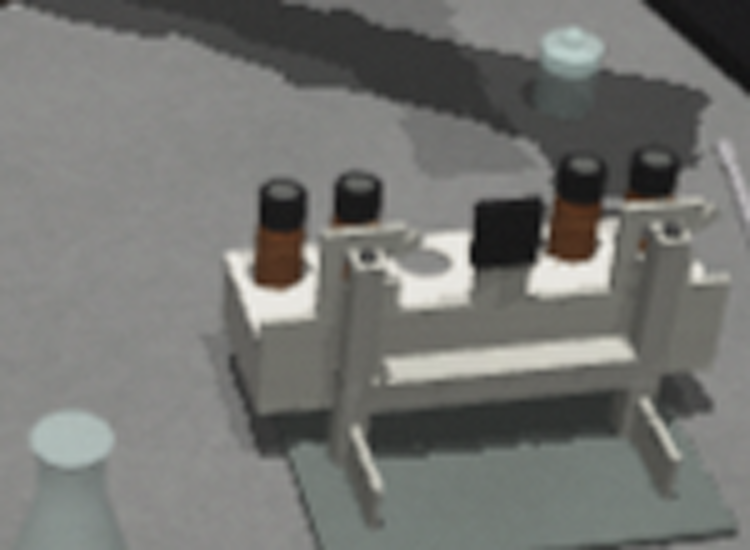

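View pics/t45.png

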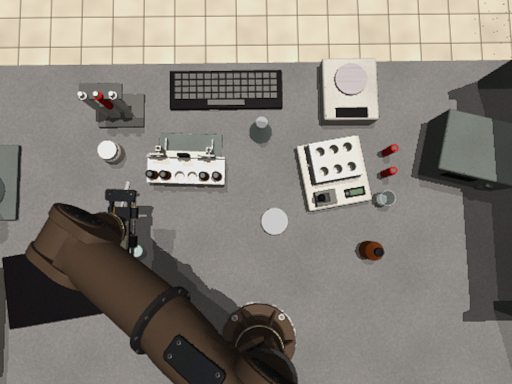

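```bash
python3 - <<'E'
from h import *
s=cv2.imread("pics/s45f.png");g=s[180:202,140:185].max(axis=2);y,x=np.where(g<45);print("dark ball",len(x),np.median(x)+140,np.median(y)+180)
g9=cv2.imread("pics/scene0.png")[180:202,140:185].max(axis=2);y,x=np.where(g9<45);print("start",len(x),np.median(x)+140,np.median(y)+180)
a=cv2.imread("pics/scene0.png").astype(int)
d=np.abs(a-s).max(axis=2)
for n,b in dict(flask=(225,225,280,290),reagent=(95,155,128,200),beaker=(70,205,100,240),dish=(200,188,240,212),jar=(412,200,450,240),spatula=(380,175,402,215),weigher=(345,152,365,175),reds=(50,220,85,285)).items():
    r=d[b[1]:b[3],b[0]:b[2]];print(n,(r>60).sum(),r.size)
E
```

```text
dark ball 0 nan nan
start 0 nan nan
flask 0 3575
reagent 0 1485
beaker 0 1050
dish 0 960
jar 0 1520
spatula 1 880
weigher 75 460
reds 0 2275
  return _methods._mean(a, axis=axis, dtype=dtype,
  ret = ret.dtype.type(ret / rcount)
```

```bash
python3 - <<'E'
from h import *
for n in ["scene0","s45f"]:
    g=cv2.imread(f"pics/{n}.png")[182:202,140:185].max(axis=2)
    for x,y in [(151,194),(168,191)]: print(n,(x,y),g[y-182-2:y-182+3,x-140-2:x-140+3].mean())
w=cv2.imread("pics/s45f.png").astype(int);a=cv2.imread("pics/scene0.png").astype(int)
t9=cv2.imread("pics/t45.png")
E
python3 -m pendant '[{"dp":[0,0,0],"rotation":[0,0,0],"fingers":0.12},{"dp":[0,0,0],"rotation":[0,0,0],"fingers":0.12},{"dp":[0,0,0],"rotation":[0,0,0],"fingers":0.12},{"dp":[0,0,0],"rotation":[0,0,0],"fingers":0.12}]'
```

```text
scene0 (151, 194) 52.68
scene0 (168, 191) 132.0
s45f (151, 194) 137.56
s45f (168, 191) 65.8
clock: 59.12
position: [0.3995, 0.3458, 0.243]
ee_rot: [3.137, -0.078, 0.111]
force: [0.0, -0.7, 0.2]
width: 0.439
```

The toggle ball is at its off position (168,191). Four vials are in the rack, the block is empty, and the robot is touching nothing.

```bash
python3 -c "
from cell import arm;print(arm.sign_off())"
```

```text
the job is handed in; nothing more can be done
None
```

I handed the job in at about 59 s, with every step done in the order asked. No verdict is reported, so the results below come from my own checks.

**What I did**
- **Toggle:** I switched the shaker off, pushing the toggle until it met its stop at about 14 N.
- **Rack:** I hung the white rack on both pins. When I lowered it, the weight came off the gripper at the expected height. After I let go, it leaned and stayed put.
- **Vials:** I moved the four vials that were present into the holes at y = -105, -63, 63 and 105 mm. Each was lowered until I felt the rack's floor. I left the red look-alikes alone.

**Last checks**
- **Toggle and vials:** The camera images show the toggle ball at its off position, all six block holes empty, and four vials standing in the hung rack.
- **Bystanders:** Comparing pictures before and after shows no change at the flask, reagent bottle, beaker, dish, jar, spatula or red vials. There were differing pixels around the weighing bottle. The arm's shadow falls there, so I put it down to that, but I did not confirm it.
- **Pictures not viewed:** I hit the picture limit, so two final close-ups went unseen. I checked the toggle from pixel values in the scene image instead.

**What went wrong or disagreed**
- **Missed toggle pushes:** My first push passed over the toggle ball without touching it. The second pressed on it from above with about 20 N and did not move it. The fingertips seem to end about 28 mm short of the reported TCP, so I lowered the tool and allowed for that afterwards.
- **Camera readings:** The wrist and top cameras disagreed by about 2–4 mm. I corrected for this using what the wrist camera showed at each placement.

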